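# Nest the dried cups in the drawer unit and lock its sliding door

### The arm

A 6-joint arm with a two-finger parallel gripper is mounted at the origin on the work surface. World frame = base frame: x ahead of the robot, y to its left, z up, the work surface at z = 0. Lengths are in mm, angles in rad, forces in N, time in s.
With the tool pointing down it reaches from about 275 to 750 mm from the base axis. Payload 10.2 kg.
Tool frame: the origin (TCP) lies at the very end of the fingers, on their centre line; the grasp point (between the pads) lies 19 mm behind it; z points along the fingers, y is the direction in which the jaws open and shut (so a half turn about z gives the same grasp; the last joint's range is limited). The gripper opens to 85 mm and grips with 20 to 120 N. Pads are 22 mm wide; open, the fingers measure 114 mm over their backs; the gripper's body (76 mm by 85 mm) begins 54 mm behind the grasp point. The pads swing forward as they close: fully open they stand 13 mm farther back than shut.
Start: joints at [-1.359, 0.313, 1.498, -0, 1.331, -0.223], TCP at [221.134, -476.163, 231.294] pointing down, gripper open.
Joint ranges: [-2.94, 2.94], [-0.97, 2.17], [0.19, 2.56], [-1.23, 4.37], [0.02, 3.11], [-2.88, 2.88]. Speed limits (rad/s): [2.39, 2.39, 3.01, 3.14, 3.14, 3.14].

### API

Orientations are given as a unit quaternion [w, x, y, z].
In Python, from rig import readout, cams, finish_job gives the robot as it stands. The module is installed in compiled form; this text tells all that it offers.
- The arm moves only by the tool carry_out, never from a script. Its argument "steps" is one flat list of numbers, 7 for each row, row after row: the shift along the tool's x, y, z in cm, then the turn, a rotation vector about the tool's x, y, z in units of 5 degrees (1.0 is 5 degrees), then the opening, from -1 (shut) to 1 (fully open), so that 0 is half open. In form: [x, y, z, ax, ay, az, hand, x, y, z, ax, ay, az, hand, ...]. A call has 1 to 20 rows; each row shifts and turns the commanded pose from where the row before left it, along the tool's axes as they then stand; what a row does not reach is not made up. A row lasts 1/12 s, in which the tool goes at most 41.7 mm and 7.16 degrees, less where a joint would pass 70% of its speed; a pose out of reach is approached as far as the arm can. A call with a gripper value outside its range is refused whole. The fingers move at their own pace and stop on an object; "grip_force" is the grip in N (left out, the last holds). Time passes only in rows, so rows that do not move let the fingers close. It gives the time, the measured TCP pose, the force and the opening at its end, in the units of the state.
- readout.sense(): the state, without advancing time (a new reading comes with each control period).
- cams.capture(name): name is "scene" or "top" or "wrist"; returns the picture (400x640x3 uint8, red, green, blue); there is no depth.
- cams.calibration(name): a dict with "fx", "fy", "cx", "cy" (pixels), "k1" (the pictures are not rectified: a ray, as slopes to the right and down, at radius r is drawn at 1 + k1 r^2 times it, then the intrinsics apply), "R" (3x3) and "t" (3): a world point X has camera coordinates R X + t; the wrist camera has in their place "T_tool_cam" (4x4, takes a point from camera to tool coordinates, whose origin is the TCP and whose axes are the flange's). Camera axes: x right, y down, z forward; pixel columns grow to the right and rows downward; lengths in mm; the calibration is good to about 2 mm. A picture is of the moment at which its call begins: read the wrist's pose just before it. calibration takes no time and is no camera call.
- finish_job(): hands the job in, once; it reports no verdict.
The state is a dict: "time_s": time; "joints": joint angles; "dq": joint speeds; "tau": joint torques, N m; "eef_pos": TCP position; "ee_rot": TCP orientation; "force": force on the tool from outside, world axes, zero at the start; "wrist_torque": the same for the moment, N m; "grip_width": opening from 0.0 (shut) to 1.0 (fully open).
Only numpy, scipy, OpenCV 4.12 (cv2) and the standard library are available. Lean on these libraries where they do the work, as an engineer would, in place of code of your own. Each camera call takes 0.05 s, during which the arm holds its last target.

### The job

Put the dried cups away in the bay of the drawer unit: slide its top door open, nest every cup from the drying mat mouth down on the bay floor, one over another from the smallest to the largest, and slide the door fully shut. Then lock it with the socket key: press the key down on the square stub while turning it until it drops fully on, turn it clockwise to the stop, lift it off, and stand it upright on the cork block again. Leave the jar, the scraper and the brush where they are.

Things in the scene. Friction and masses are not known exactly. Their poses are not given: they have to be found in the camera images.
- unit: Small white plastic drawer unit, fixed to the shelf: 184 mm deep, 282 mm long, 120 mm high, drawer fronts towards its -x. Origin on the shelf, under its middle, 6 mm to the -y side; x away from the drawer fronts, y along the door's slide, z up. The lock is on its flat top near the front edge, turning axis at x = -66, y = -61 mm.
- bay_floor (a point): Centre of the inner floor of the open-topped bay in the unit's -y end, under the sliding door. The bay is 116 mm (x) by 127 mm (y) inside; its floor is 50 mm above the shelf and 70 mm below the unit's top. Axes are the unit's.
- door (a joint): Slide of the flat grey top door over the bay, m: 0 = fully shut, 0.134 = fully open (bay quite clear). It slides along the unit's +y, on top of the unit, and stays where left (about 1.5 N of friction). With the lock turned home the door is held; with it turned back the door is free.
- door_handle (a point): On the door's upright black bar handle: bar 60 mm along the unit's x, 12 mm thick along y, 28 mm high above the door's 5 mm panel. This point is at the bar's centre, 16 mm above the panel and 12 mm below the bar's top. Moves with the door; axes are the unit's.
- lock_stub (a point): Centre of the top of the lock's upright steel stub on the front rail of the unit's top: a 12 mm square, 11 mm high, with a round centring cone on it (12.6 mm across at its foot, 5 mm at its tip, 8 mm high), standing on a flat rosette 34 mm across whose face is 19 mm below this point. The point's x and y axes are parallel to the square's flats and turn with the stub.
- lock (a joint): Turn of the stub, rad, growing clockwise seen from above: 0 = unlocked (square parallel to the unit's axes), 1.571 = locked, at its stop. Stiff, about 0.13 N m of friction; stays where left. Turned home, its hidden tongue holds the shut door, with about 5 mm of play (or keeps an open door from shutting).
- key_mid (a point): Middle of the upright steel socket key, half-way up its 68 mm height, on its axis. Barrel 30 mm across, 38 mm high, under a flat wing; its underside has a square socket 14.4 mm wide, 21 mm deep, flats parallel to the key's x and y. On the stub but not lined up, this point stops 26 mm above the stub's top point; dropped fully on, 15 mm above. z up.
- key_wing (a point): Centre of the key's wing, where it is gripped: a flat blade 46 mm wide (key's x), 10 mm thick (key's y) and 30 mm high, 18.5 mm straight above key_mid.
- cork_top (a point): Centre of the top face of the cork block, 85 x 85 mm and 30 mm high, fixed to the shelf; the key's place is standing upright on it.
- cup1_mid (a point): Centre, half-way up, of a plain straight-sided steel cup standing mouth down: 68 mm outside diameter, 66 mm high, wall 2 mm, closed end (2.5 mm thick) upward. z up when mouth down. May be absent.
- cup2_mid (a point): Centre, half-way up, of a plain straight-sided steel cup standing mouth down: 57 mm outside diameter, 61 mm high, wall 2 mm, closed end (2.5 mm thick) upward. z up when mouth down. May be absent.
- cup3_mid (a point): Centre, half-way up, of a plain straight-sided steel cup standing mouth down: 46 mm outside diameter, 57 mm high, wall 2 mm, closed end (2.5 mm thick) upward. z up when mouth down. May be absent.
- cup4_mid (a point): Centre, half-way up, of a plain straight-sided steel cup standing mouth down: 35 mm outside diameter, 52 mm high, wall 2 mm, closed end (2.5 mm thick) upward. z up when mouth down. May be absent.
- cup5_mid (a point): Centre, half-way up, of a plain straight-sided steel cup standing mouth down: 24 mm outside diameter, 48 mm high, wall 2 mm, closed end (2.5 mm thick) upward. z up when mouth down. May be absent.
- glass_jar: Bystander: closed glass jar with metal cap, 72 mm across, 105 mm high; origin at the centre of its underside.
- scraper: Bystander: scraper with a yellow handle lying flat, about 185 mm long, 60 mm wide; origin near the middle of its length, on its underside.
- brush: Bystander: round horsehair brush lying on its side, about 150 mm long, 34 mm thick; origin near its middle, underneath.
There are look-alikes about, which are no part of the job. Leave any orange look-alike of the part that bears cup5_mid alone. Leave any purple or yellow look-alike of the part that bears cup4_mid alone.

How it is judged (in metres and radians):
On the way, in this order (a step that is already met when the one before it is completed fails the run):
1. all the cups that are there stand mouth down on the bay floor, nested one over another (z of cup1_mid in the frame of bay_floor between 0.027 and 0.037 m and horizontal distance between each of cup1_mid, cup2_mid, cup3_mid, cup4_mid, cup5_mid and bay_floor below 0.065 m and angle between each of cup1_mid, cup2_mid, cup3_mid, cup4_mid, cup5_mid's own z axis and vertical below 0.12 rad and horizontal distance between cup1_mid and cup2_mid below 0.022 m and horizontal distance between each of cup1_mid, cup2_mid and cup3_mid below 0.022 m and horizontal distance between each of cup1_mid, cup2_mid, cup3_mid and cup4_mid below 0.022 m and horizontal distance between each of cup1_mid, cup2_mid, cup3_mid, cup4_mid and cup5_mid below 0.022 m and z of cup2_mid in the frame of bay_floor between 0.0245 and 0.0345 m and z of cup3_mid in the frame of bay_floor between 0.0225 and 0.0325 m and z of cup4_mid in the frame of bay_floor between 0.02 and 0.03 m and z of cup5_mid in the frame of bay_floor between 0.018 and 0.028 m), for 0.2 s.
2. the door is slid fully shut (value of joint door below 0.006 m), for 0.2 s.
3. the key has dropped fully on to the square stub (horizontal distance between key_mid and lock_stub below 0.005 m and z of key_mid in the frame of lock_stub below 0.0185 m and angle between key_mid's own z axis and vertical below 0.12 rad), for 0.1 s.
4. the lock is turned home with the key on it (all of step 3 and value of joint lock above 1.45 rad), for 0.1 s.
At the end, for the whole second after the job is handed in: Every cup present stands mouth down on the bay floor (within 4 mm, tilt under 0.12 rad), their axes within 22 mm of one another; the door is within 6 mm of shut; the lock is past 1.45 rad; the key stands upright on the cork block's top (all of step 1 and value of joint door below 0.006 m and value of joint lock above 1.45 rad and z of key_mid in the frame of cork_top between 0.028 and 0.038 m and x of key_mid in the frame of cork_top between -0.043 and 0.043 m and y of key_mid in the frame of cork_top between -0.043 and 0.043 m and angle between key_mid's own z axis and vertical below 0.12 rad); the robot touches nothing.
It fails at once if the glass jar is shifted more than 30 mm (distance of glass_jar from where it was at the start of the episode above 0.03 m).
It fails at once if the scraper is shifted more than 30 mm (distance of scraper from where it was at the start of the episode above 0.03 m).
It fails at once if the brush is shifted more than 30 mm (distance of brush from where it was at the start of the episode above 0.03 m).
Of cup1, cup2, cup3, cup4, cup5 only 3 to 5 are there at a start; the rules pass over those that are not, and their reading is None.
At some moment in a run one of cup1, cup2, cup3 may be knocked a few centimetres aside while the robot is not near it.
It also fails if it takes over 210 s, if anything falls off the work surface, if the arm or the gripper's body presses on something with over 40 N, if the wrist force passes 120 N, or if a joint passes its speed limit or range.

## Working session

There is one attempt and no reset: what is moved stays moved. The work goes in short steps, Python scripts to look and compute and a tool call to move; the robot and the scene stay as the last step left them, time stands still between calls to the robot, and variables do not carry over. Pictures are saved under pics/ and viewed, and the job is handed in when it is done.

Besides the shell and the picture viewer there is one more tool, called after "Emit:" as name(argument=value, ...) on one line, values as JSON. carry_out: Moves the arm, as the interface text tells. Its arguments: {"type":"object","properties":{"steps":{"type":"array","items":{"type":"number"}},"grip_force":{"type":"number"}},"required":["steps"]}

```bash
ls; mkdir -p pics; python3 - <<'E'
from rig import readout,cams
import cv2
s=readout.sense();print(s)
for n in ["scene","top","wrist"]:
    im=cams.capture(n);cv2.imwrite(f"pics/{n}0.png",im[:,:,::-1]);print(n,cams.calibration(n))
E
```

```text
pics
{'time_s': 0.0, 'joints': array([-1.35941503e+00,  3.13442795e-01,  1.49845708e+00,  9.63233656e-06,
        1.33103404e+00, -2.23446475e-01]), 'dq': array([-6.08132321e-04, -2.43917273e-05, -3.75334183e-04,  5.91153278e-04,
       -9.30655803e-05, -1.74667610e-03]), 'tau': array([-2.59785345e-03, -4.12266612e+01, -2.59745049e+01, -3.30396506e-04,
        4.21993987e-03,  4.40717798e-06]), 'eef_pos': array([ 221.06884388, -475.88581882,  230.73124853]), 'ee_rot': array([-6.70593208e-04,  9.76458580e-01,  2.15703945e-01,  8.72317919e-06]), 'force': array([-0.13177491,  0.48853897, -0.30016409]), 'wrist_torque': array([-0.00182775, -0.02544379,  0.01391869]), 'grip_width': 0.9993468043458309}
scene {'fx': 496.45492685697565, 'fy': 496.45492685697565, 'cx': 324.8763776498579, 'cy': 202.23940902001007, 'k1': 0.010306567995090901, 'R': array([[ 0.01046493,  0.99993037,  0.00545351],
       [ 0.75236852, -0.00428139, -0.65872854],
       [-0.65865932,  0.0109966 , -0.75236093]]), 't': array([  87.52955754, -374.2602662 , 1597.50459838])}
top {'fx': 400.0189905667645, 'fy': 400.0189905667645, 'cx': 329.99703582756484, 'cy': 205.0138598620873, 'k1': -0.08020603115758497, 'R': array([[-0.01253186, -0.99987457,  0.00968497],
       [-0.98118537,  0.01043026, -0.1927861 ],
       [ 0.1926609 , -0.01191872, -0.98119301]]), 't': array([ -86.30453807,  590.42551869, 1035.34512512])}
wrist {'fx': 293.93442512796594, 'fy': 293.93442512796594, 'cx': 318.3181387321723, 'cy': 202.595520884336, 'k1': -0.020636764113730506, 'T_tool_cam': array([[-3.96179194e-04, -9.53885518e-01, -3.00170388e-01,
         7.69379514e+01],
       [ 9.99999703e-01, -5.76492010e-04,  5.12136802e-04,
        -2.69190912e-01],
       [-6.61565709e-04, -3.00170096e-01,  9.53885463e-01,
        -1.42726998e+02],
       [ 0.00000000e+00,  0.00000000e+00,  0.00000000e+00,
         1.00000000e+00]])}
```

View pics/scene0.png

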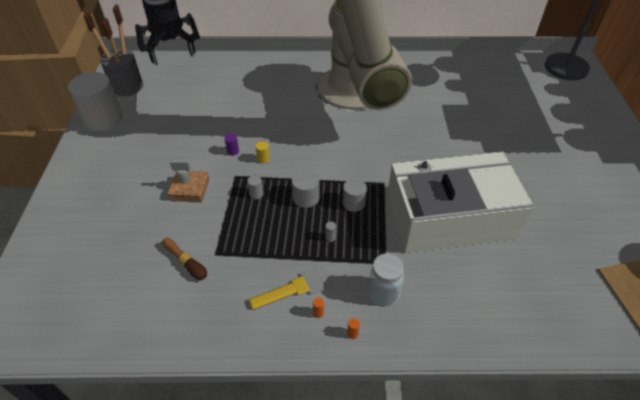

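View pics/top0.png

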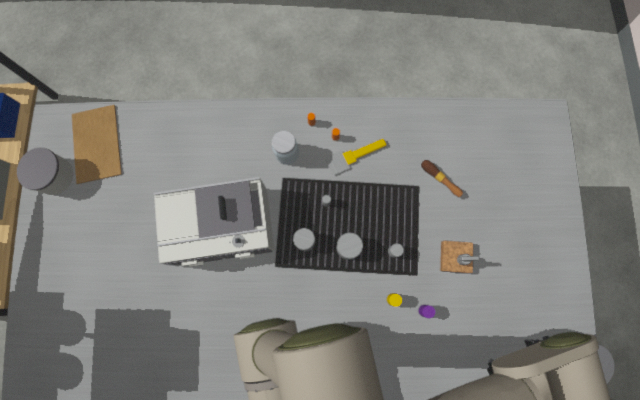

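View pics/wrist0.png

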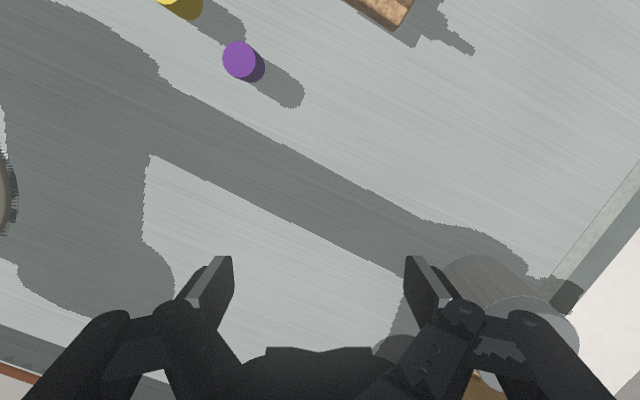

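```bash
cat > h.py <<'E'
from rig import readout,cams
import cv2,numpy as np
from scipy.spatial.transform import Rotation as Ro
def cal(n):
    return cams.calibration(n)
def pose():
    s=readout.sense();q=s['ee_rot'];return Ro.from_quat([q[1],q[2],q[3],q[0]]).as_matrix(),np.array(s['eef_pos'])
def extr(n,ps=None):
    c=cal(n)
    if n=='wrist':
        R,p=ps if ps is not None else pose()
        T=np.array(c['T_tool_cam']);Rw=R@T[:3,:3];tw=R@T[:3,3]+p
        return c,Rw,tw
    R=np.array(c['R']);t=np.array(c['t']);return c,R.T,-R.T@t
def ray(n,px,ps=None):
    c,Rw,o=extr(n,ps);x=(px[0]-c['cx'])/c['fx'];y=(px[1]-c['cy'])/c['fy']
    u,v=x,y
    for _ in range(20):
        f=1+c['k1']*(u*u+v*v);u,v=x/f,y/f
    d=Rw@np.array([u,v,1]);return o,d/np.linalg.norm(d)
def onz(n,px,z,ps=None):
    o,d=ray(n,px,ps);return o+d*(z-o[2])/d[2]
def proj(n,X,ps=None):
    c,Rw,o=extr(n,ps);p=Rw.T@(np.array(X,float)-o);u,v=p[0]/p[2],p[1]/p[2];f=1+c['k1']*(u*u+v*v)
    return np.array([c['cx']+c['fx']*u*f,c['cy']+c['fy']*v*f])
def tri(obs):
    A=np.zeros((3,3));b=np.zeros(3)
    for n,px,ps in obs:
        o,d=ray(n,px,ps);M=np.eye(3)-np.outer(d,d);A+=M;b+=M@o
    X=np.linalg.solve(A,b);return X
def shot(n,f):
    ps=pose();im=cams.capture(n)[:,:,::-1].copy();cv2.imwrite(f'pics/{f}.png',im)
    np.savez(f'pics/{f}.npz',R=ps[0],p=ps[1]);return im,ps
def load(f):
    z=np.load(f'pics/{f}.npz');return cv2.imread(f'pics/{f}.png'),(z['R'],z['p'])
def crop(im,x0,y0,x1,y1,s,f):
    cv2.imwrite(f'pics/{f}.png',cv2.resize(im[y0:y1,x0:x1],None,fx=s,fy=s,interpolation=cv2.INTER_CUBIC))
E
python3 - <<'E'
from h import *
t=cv2.imread('pics/top0.png');s=cv2.imread('pics/scene0.png')
crop(t,150,170,350,300,4,'t1');crop(t,270,100,490,330,2.5,'t2');crop(s,160,130,400,340,3,'s1');crop(s,380,140,540,260,5,'s2')
E
```

```text
(no output)
```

View pics/t1.png

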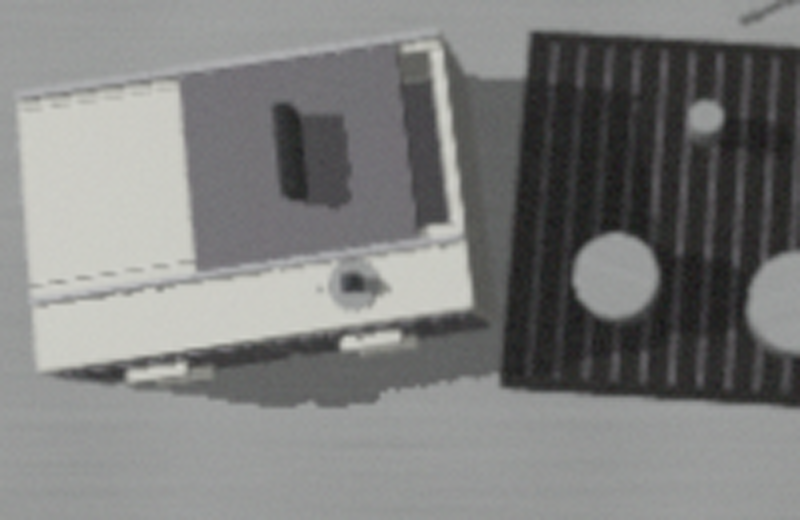

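View pics/t2.png

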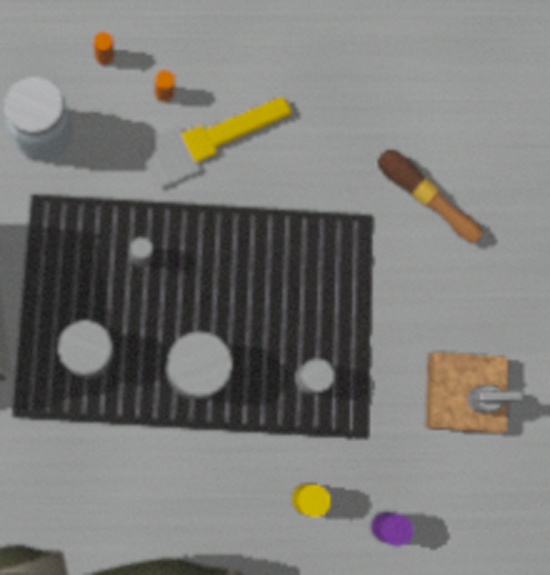

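View pics/s1.png

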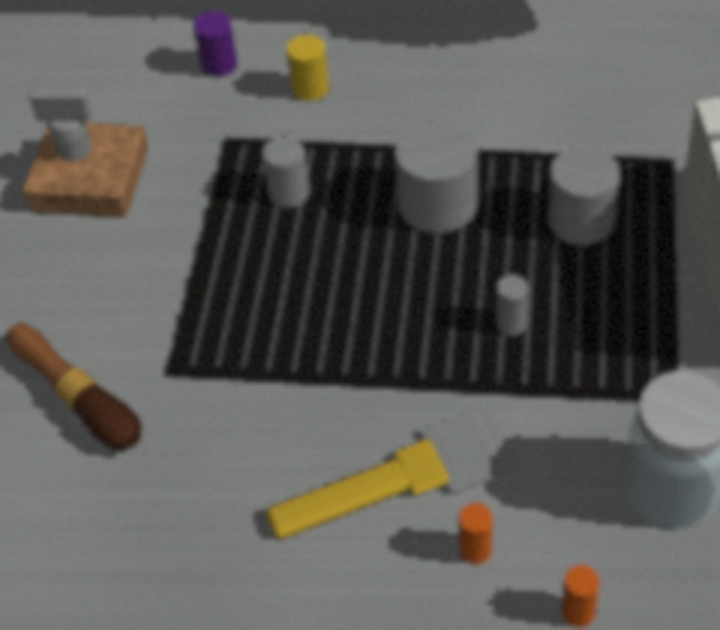

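View pics/s2.png

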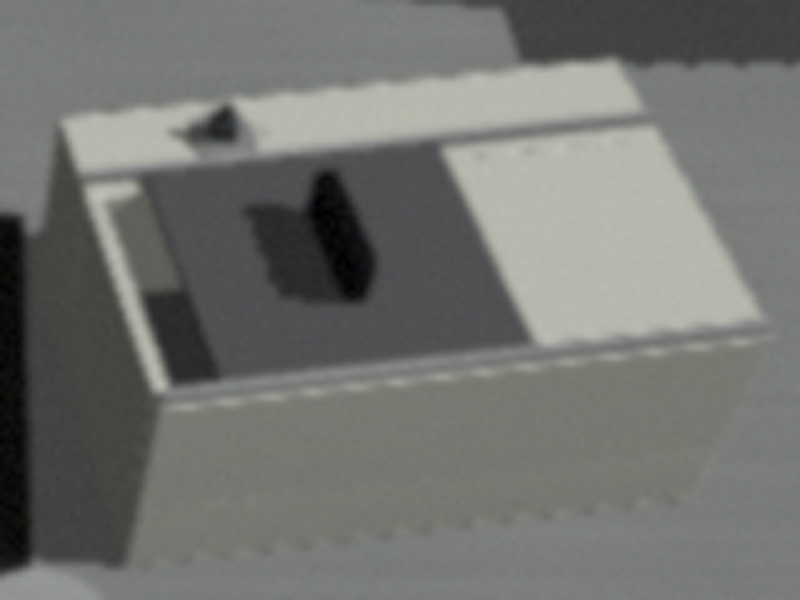

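```bash
python3 - <<'E'
from h import *
np.set_printoptions(precision=1,suppress=True)
P=lambda x,y:(150+x/4,170+y/4)
C=[onz('top',P(*p),120) for p in [(442,33),(17,95),(38,373),(472,305)]]
for c in C:print(c)
C=np.array(C);print(np.linalg.norm(np.roll(C,-1,0)-C,axis=1),C.mean(0))
e=C[1]-C[0];print(np.degrees(np.arctan2(e[1],e[0])));e=C[2]-C[3];print(np.degrees(np.arctan2(e[1],e[0])))
print('handle top',onz('top',P(286,105),153),onz('top',P(293,197),153));print('stub',onz('top',P(355,280),133))
t=cv2.imread('pics/top0.png');g=cv2.cvtColor(t,cv2.COLOR_BGR2GRAY)
m=((g>115)).astype(np.uint8);m[:182]=0;m[272:]=0;m[:,:283]=0;m[:,417:]=0
cs,_=cv2.findContours(m,cv2.RETR_EXTERNAL,cv2.CHAIN_APPROX_NONE)
for c in cs:
    if cv2.contourArea(c)>40:
        (u,v),r=cv2.minEnclosingCircle(c);a=cv2.contourArea(c);r2=np.sqrt(a/np.pi)
        for z in(66,48):
            d=np.linalg.norm(onz('top',(u-r,v),z)-onz('top',(u+r,v),z));print((u,v),r,r2,z,onz('top',(u,v),z),d)
Q=lambda x,y:(270+x/2.5,100+y/2.5)
cq=[onz('top',Q(*p),30) for p in [(430,352),(508,357),(508,432),(428,430)]]
print(cq,np.mean(cq,0))
print('wing',onz('top',Q(478,397),98),onz('top',Q(522,395),98), 'barrel',onz('top',Q(488,403),68))
E
```

```text
[650.3  88.2 120. ]
[612.2 367.7 120. ]
[431.4 341.6 120. ]
[472.7  65.6 120. ]
[282.  182.6 279.  179.1] [541.6 215.8 120. ]
97.78372407396341
98.50882131693739
handle top [596. 180. 153.] [537.5 173.3 153. ]
stub [487.8 137.5 133. ]
(312.5, 269.5) 29.538209915161133 5.093354074083103 66 [415.2 -44.8  66. ] 155.63878031925987
(312.5, 269.5) 29.538209915161133 5.093354074083103 48 [415.8 -44.2  48. ] 158.27044373161783
(395.5581359863281, 249.6511688232422) 6.966182708740234 6.128667601500942 66 [ 464.6 -266.3   66. ] 37.37238512884699
(395.5581359863281, 249.6511688232422) 6.966182708740234 6.128667601500942 48 [ 466.1 -269.5   48. ] 38.00430693120492
(349.135009765625, 245.01499938964844) 12.902743339538574 12.250841250120635 66 [ 478.7 -142.7   66. ] 68.80562112521365
(349.135009765625, 245.01499938964844) 12.902743339538574 12.250841250120635 48 [ 480.4 -143.7   48. ] 69.96904090599293
(303.4473571777344, 238.44737243652344) 10.562215805053711 9.981532666656284 66 [497.6 -21.   66. ] 56.39175286317286
(303.4473571777344, 238.44737243652344) 10.562215805053711 9.981532666656284 48 [499.6 -20.   48. ] 57.34526915560539
(325.7631530761719, 198.86842346191406) 4.325031280517578 3.805666803775979 66 [604.9 -81.7  66. ] 23.529430143517406
(325.7631530761719, 198.86842346191406) 4.325031280517578 3.805666803775979 48 [608.8 -81.8  48. ] 23.92728433059924
(390.5, 183.5) 25.544178009033203 4.240814611532103 66 [ 646.3 -260.2   66. ] 141.34732595866532
(390.5, 183.5) 25.544178009033203 4.240814611532103 48 [ 650.9 -263.3   48. ] 143.7373381741107
[array([ 490.1, -403.8,   30. ]), array([ 483. , -492.1,   30. ]), array([ 400.2, -486. ,   30. ]), array([ 404.3, -396.4,   30. ])] [ 444.4 -444.6   30. ]
wing [ 435.5 -431.6   98. ] [ 436.7 -478.7   98. ] barrel [ 430.6 -452.3   68. ]
```

```bash
cat > plan.py <<'E'
import sys
from h import *
def plan(x,y,z,psi=None):
    R,p=pose();s=readout.sense()
    d=np.array([x,y,z])-p
    cur=np.degrees(np.arctan2(R[1,0],R[0,0]))
    tilt=np.degrees(np.arccos(min(1,-R[2,2])))
    print('p',p.round(1),'psi %.2f tilt %.2f'%(cur,tilt),'F',np.round(s['force'],1),'g',round(s['grip_width'],3),'t',round(s['time_s'],2))
    if psi is None: psi=cur
    rz=((cur-psi+180)%360-180)/5
    c,sn=np.cos(np.radians(psi)),np.sin(np.radians(psi))
    R2=np.array([[c,sn,0],[sn,-c,0],[0,0,-1]])
    # corr tilt
    W=R.T@np.cross(R[:,2],[0,0,-1])
    print('rot units z %.2f tiltfix'%rz,(np.degrees(W)/5).round(2),'; shift cm (at target psi)',(R2.T@d/10).round(2),' (cur psi)',(R.T@d/10).round(2))
if __name__=='__main__':
    plan(*[float(a) for a in sys.argv[1:]])
E
python3 plan.py 480 60 260 8.1
```

```text
p [ 221.1 -476.   230.9] psi 24.91 tilt 0.06 F [-0.1  0.5  0.1] g 0.996 t 0.15
rot units z 3.36 tiltfix [-0.01 -0.    0.  ] ; shift cm (at target psi) [ 33.19 -49.41  -2.91]  (cur psi) [ 46.06 -37.71  -2.87]
```

Emit:
carry_out(steps=[0,0,0,0,0,1.12,1,0,0,0,0,0,1.12,1,0,0,0,0,0,1.12,1,2.07,-3.09,-0.18,0,0,0,1,2.07,-3.09,-0.18,0,0,0,1,2.07,-3.09,-0.18,0,0,0,1,2.07,-3.09,-0.18,0,0,0,1,2.07,-3.09,-0.18,0,0,0,1,2.07,-3.09,-0.18,0,0,0,1,2.07,-3.09,-0.18,0,0,0,1,2.07,-3.09,-0.18,0,0,0,1,2.07,-3.09,-0.18,0,0,0,1,2.07,-3.09,-0.18,0,0,0,1,2.07,-3.09,-0.18,0,0,0,1,2.07,-3.09,-0.18,0,0,0,1,2.07,-3.09,-0.18,0,0,0,1,2.07,-3.09,-0.18,0,0,0,1,2.07,-3.09,-0.18,0,0,0,1,2.07,-3.09,-0.18,0,0,0,1,0,0,0,0,0,0,1])

```text
time_s: 1.82
eef_pos: [480.5, 64.7, 259.9]
ee_rot: [-0.001, 0.997, 0.073, 0.0]
force: [0.5, -0.6, -0.2]
grip_width: 1.004
```

```bash
python3 plan.py 480 60 260 8.1; python3 -c "
from h import *
shot('wrist','w1')"
```

```text
p [480.5  64.7 259.9] psi 8.40 tilt 0.09 F [ 0.5 -0.6 -0.2] g 1.004 t 1.82
rot units z 0.06 tiltfix [-0.02 -0.01  0.  ] ; shift cm (at target psi) [-0.11  0.46 -0.01]  (cur psi) [-0.12  0.46 -0.01]
```

View pics/w1.png

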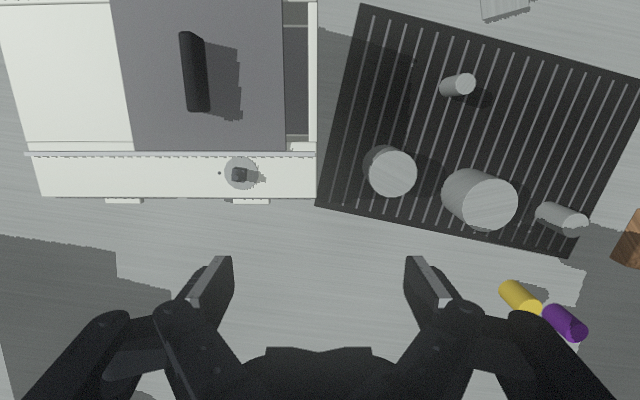

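```bash
python3 - <<'E'
from h import *
np.set_printoptions(precision=1,suppress=True)
im,ps=load('w1')
crop(im,130,0,330,210,3.5,'w1a')
yaw=np.radians(8.1);X=np.array([np.cos(yaw),np.sin(yaw)]);Y=np.array([-X[1],X[0]]);O=np.array([542.4,209.9])
def U(p): d=p[:2]-O;return np.array([d@X,d@Y])
for n,px,z in [('stubtip',(239,173),139),('corner fr',(317,198),120),('corner fl',(42,196),120),('doorleft edge',(284,150),125),('bay -y edge',(309,150),120)]:
    p=onz('wrist',px,z,ps);print(n,p,U(p))
g=cv2.cvtColor(im,cv2.COLOR_BGR2GRAY)
m=(g<45).astype(np.uint8);m[130:]=0;m[:,:160]=0;m[:,270:]=0
n,l,st,ce=cv2.connectedComponentsWithStats(m);i=1+np.argmax(st[1:,4]);print(st[i],ce[i]);p=onz('wrist',ce[i],141,ps);print('handle',p,U(p))
E
```

```text
stubtip [492.  139.9 139. ] [-59.8 -62.1]
corner fr [473.2  65.3 120. ] [ -88.9 -133.4]
corner fl [434.4 343.4 120. ] [-88.1 147.4]
doorleft edge [516.7 102.9 125. ] [ -40.6 -102.3]
bay -y edge [519.4  79.8 120. ] [ -41.1 -125.6]
[181  32  29  80 963] [199.   68.7]
handle [575.  178.1 141. ] [ 27.8 -36.1]
```

View pics/w1a.png

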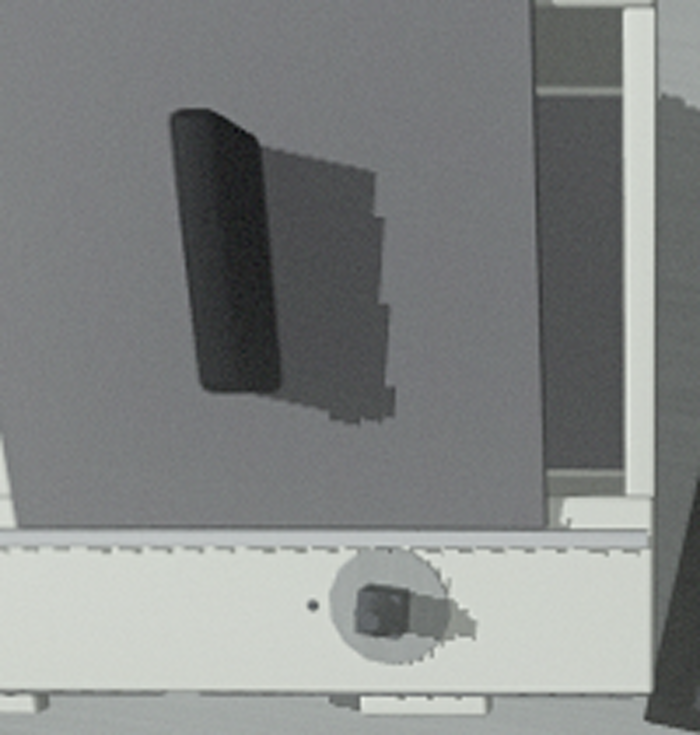

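```bash
python3 plan.py 572 178 180 8.1
```

```text
p [479.7  62.4 259.7] psi 8.36 tilt 0.04 F [-0.  -1.2  0.4] g 1.001 t 1.87
rot units z 0.05 tiltfix [-0.    0.01  0.  ] ; shift cm (at target psi) [ 10.77 -10.14   7.97]  (cur psi) [ 10.82 -10.09   7.97]
```

Emit:
carry_out(steps=[2.15,-2.07,1.6,0,0,0,1,2.15,-2.07,1.6,0,0,0,1,2.15,-2.07,1.6,0,0,0,1,2.15,-2.07,1.6,0,0,0,1,2.15,-2.07,1.6,0,0,0,1,0,0,0,0,0,0,1,0,0,0,0,0,0,1,0,0,0,0,0,0,1,0,0,0,0,0,0,1])

```text
time_s: 2.62
eef_pos: [571.1, 176.5, 181.1]
ee_rot: [0.0, 0.998, 0.07, 0.001]
force: [0.4, -0.1, 0.4]
grip_width: 0.997
```

```bash
python3 plan.py 572 178 133 8.1; python3 -c "
from h import *
shot('wrist','w2')"
```

```text
p [571.1 176.5 181.1] psi 8.04 tilt 0.07 F [ 0.4 -0.1  0.4] g 0.997 t 2.62
rot units z -0.01 tiltfix [ 0.   -0.01  0.  ] ; shift cm (at target psi) [ 0.11 -0.14  4.81]  (cur psi) [ 0.11 -0.14  4.81]
```

View pics/w2.png

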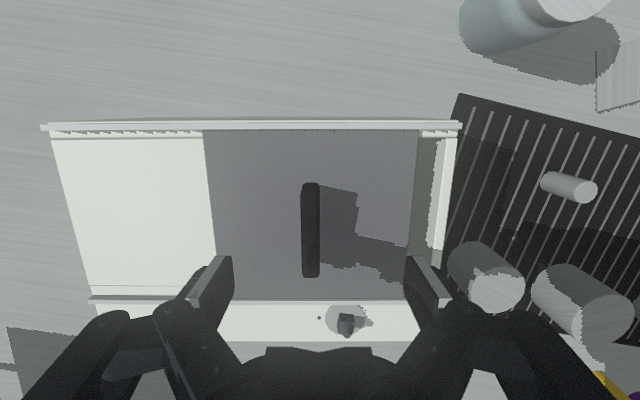

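Emit:
carry_out(steps=[0,-0.3,1.6,0,0,0,1,0,-0.3,1.6,0,0,0,1,0,0,1.6,0,0,0,1,0,0,0,0,0,0,0,0,0,0,0,0,0,-1,0,0,0,0,0,0,-1,0,0,0,0,0,0,-1,0,0,0,0,0,0,-1,0,0,0,0,0,0,-1,0,0,0,0,0,0,-1,0,0,0,0,0,0,-1], grip_force=30)

```text
time_s: 3.58
eef_pos: [570.5, 183.5, 132.9]
ee_rot: [0.0, 0.997, 0.071, 0.001]
force: [-0.8, -1.3, 5.9]
grip_width: 0.134
```

```bash
python3 plan.py 572 178 133 8.1; python3 -c "
from h import *
shot('wrist','w3')"
```

```text
p [570.5 183.5 132.9] psi 8.11 tilt 0.07 F [-0.8 -1.3  5.9] g 0.134 t 3.58
rot units z 0.00 tiltfix [ 0.   -0.01  0.  ] ; shift cm (at target psi) [ 0.07  0.57 -0.01]  (cur psi) [ 0.07  0.57 -0.01]
```

View pics/w3.png

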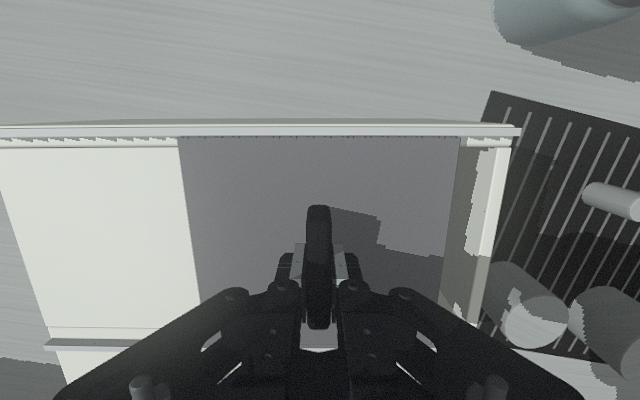

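Emit:
carry_out(steps=[0,-0.5,-0.2,0,0,0,-1,0,-1,0,0,0,0,-1,0,-1,0,0,0,0,-1,0,-1,0,0,0,0,-1,0,-1,0,0,0,0,-1,0,-1,0,0,0,0,-1,0,-1,0,0,0,0,-1,0,-1,0,0,0,0,-1,0,-0.8,0,0,0,0,-1,0,-0.5,0,0,0,0,-1,0,0,0,0,0,0,-1,0,0,0,0,0,0,-1])

```text
time_s: 4.63
eef_pos: [557.9, 271.4, 133.0]
ee_rot: [-0.0, 0.997, 0.071, 0.0]
force: [5.0, 2.1, -7.4]
grip_width: 0.127
```

```bash
python3 plan.py 572 178 133 8.1; python3 -c "
from h import *
shot('wrist','w4')"
```

```text
p [557.9 271.4 133. ] psi 8.13 tilt 0.03 F [ 5.   2.1 -7.4] g 0.127 t 4.63
rot units z 0.01 tiltfix [-0.01 -0.    0.  ] ; shift cm (at target psi) [0.08 9.45 0.  ]  (cur psi) [ 0.07  9.45 -0.  ]
```

View pics/w4.png

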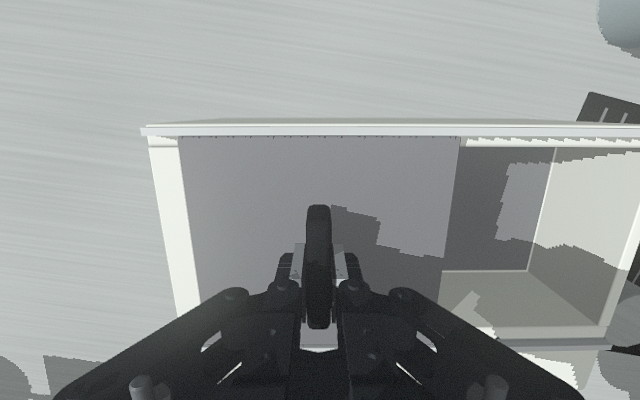

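Emit:
carry_out(steps=[0,-0.3,0,0,0,0,-1,0,-0.2,0,0,0,0,-1,0,-0.2,0,0,0,0,-1,0,0,0,0,0,0,-1,0,0,0,0,0,0,-1])

```text
time_s: 5.1
eef_pos: [557.0, 278.0, 133.0]
ee_rot: [-0.0, 0.997, 0.071, -0.0]
force: [5.7, 1.0, -7.8]
grip_width: 0.133
```

Emit:
carry_out(steps=[0,-0.2,0,0,0,0,-1,0,-0.1,0,0,0,0,-1,0,0,0,0,0,0,-1,0,0,0,0,0,0,-1])

```text
time_s: 5.43
eef_pos: [556.6, 280.8, 133.0]
ee_rot: [0.0, 0.997, 0.071, -0.0]
force: [4.8, -0.3, -8.3]
grip_width: 0.133
```

Emit:
carry_out(steps=[0,-0.2,0,0,0,0,-1,0,-0.1,0,0,0,0,-1,0,0,0,0,0,0,-1,0,0,0,0,0,0,-1])

```text
time_s: 5.77
eef_pos: [556.1, 283.7, 133.0]
ee_rot: [0.0, 0.998, 0.071, -0.0]
force: [5.1, 1.5, -8.7]
grip_width: 0.132
```

Emit:
carry_out(steps=[0,-0.2,0,0,0,0,-1,0,-0.2,0,0,0,0,-1,0,0,0,0,0,0,-1,0,0,0,0,0,0,-1])

```text
time_s: 6.1
eef_pos: [555.6, 287.8, 133.0]
ee_rot: [0.0, 0.997, 0.071, -0.0]
force: [5.6, 1.5, -7.2]
grip_width: 0.137
```

```bash
python3 -c "
from h import *
im,_=shot('top','t5');crop(im,140,160,300,280,5,'t5a')"
```

```text
(no output)
```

View pics/t5a.png

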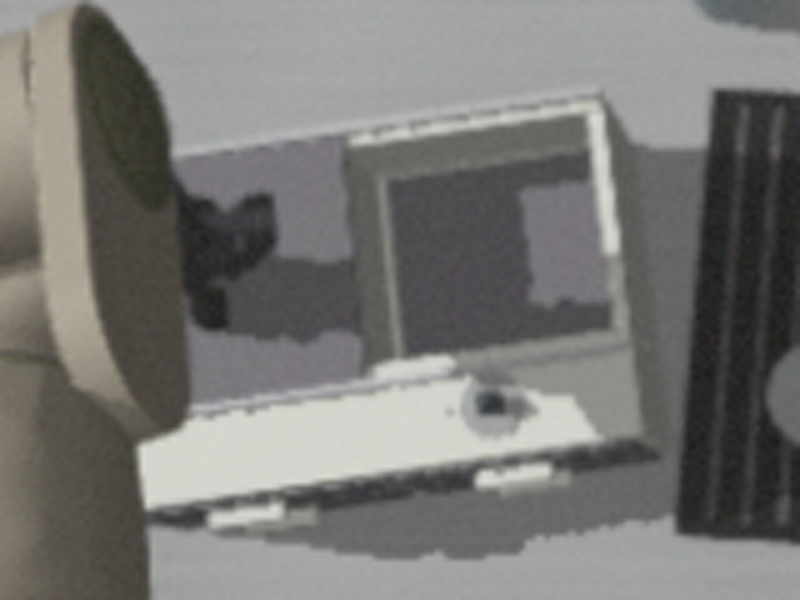

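```bash
python3 - <<'E'
from h import *
np.set_printoptions(precision=1,suppress=True)
C=np.array([onz('top',(140+x/5,160+y/5),50) for x,y in [(386,182),(590,150),(615,330),(400,354)]]);print(C)
print(np.linalg.norm(np.roll(C,-1,0)-C,axis=1),C.mean(0))
E
```

```text
[[618.6 219.5  50. ]
 [635.5 106.1  50. ]
 [534.6  90.2  50. ]
 [522.4 207.8  50. ]]
[114.6 102.2 118.2  96.9] [577.8 155.9  50. ]
```

Emit:
carry_out(steps=[0,0,0,0,0,0,0.3,0,0,0,0,0,0,0.5,0,0,0,0,0,0,0.5,0,0,0,0,0,0,0.5,0,0,-2,0,0,0,0.8,0,0,-3,0,0,0,1,0,0,-3,0,0,0,1,0,0,-3,0,0,0,1,0,0,0,0,0,0,1,0,0,0,0,0,0,1])

```text
time_s: 6.98
eef_pos: [555.7, 287.8, 245.7]
ee_rot: [-0.0, 0.997, 0.071, 0.002]
force: [0.0, -0.9, -0.4]
grip_width: 1.003
```

```bash
python3 plan.py 560 20 260 8.1
```

```text
p [555.7 287.8 245.7] psi 8.12 tilt 0.19 F [ 0.  -0.9 -0.4] g 1.003 t 6.98
rot units z 0.00 tiltfix [-0.01 -0.04  0.  ] ; shift cm (at target psi) [-3.35 26.57 -1.43]  (cur psi) [-3.36 26.57 -1.45]
```

Emit:
carry_out(steps=[-1,3.25,-1.1,0,0,0,1,-1,3.25,-1.1,0,0,0,1,-1,3.25,-1.1,0,0,0,1,-1,3.25,-1.1,0,0,0,1,-1,3.25,-1.1,0,0,0,1,0,0,0,0,0,0,1,0,0,0,0,0,0,1,0,0,0,0,0,0,1,0,0,0,0,0,0,1])

```text
time_s: 7.73
eef_pos: [528.6, 120.6, 297.9]
ee_rot: [-0.0, 0.997, 0.071, -0.001]
force: [0.8, 0.5, -0.2]
grip_width: 1.003
```

```bash
python3 plan.py 560 20 260 8.1; python3 -c "
from h import *
shot('wrist','w6')"
```

```text
p [528.6 120.6 297.9] psi 8.18 tilt 0.12 F [ 0.8  0.5 -0.2] g 1.003 t 7.73
rot units z 0.02 tiltfix [-0.01  0.02  0.  ] ; shift cm (at target psi) [ 1.69 10.4   3.79]  (cur psi) [ 1.69 10.4   3.78]
```

View pics/w6.png

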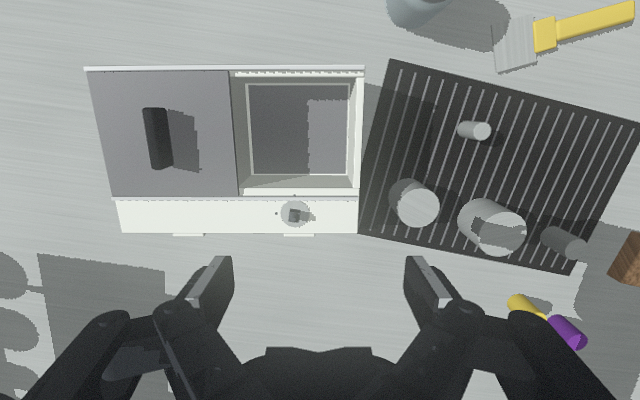

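```bash
python3 - <<'E'
from h import *
np.set_printoptions(precision=1,suppress=True)
im,ps=load('w6')
crop(im,225,55,385,245,4,'w6a')
C=np.array([onz('wrist',p,50,ps) for p in [(247,83),(350,84),(348,175),(251,174)]]);print(C,C.mean(0))
print(np.linalg.norm(np.roll(C,-1,0)-C,axis=1))
C=np.array([onz('wrist',p,120,ps) for p in [(365,66),(357,234),(121,232),(85,67)]]);print(C,C.mean(0));print(np.linalg.norm(np.roll(C,-1,0)-C,axis=1))
E
```

```text
[[623.9 223.8  50. ]
 [640.7  97.2  50. ]
 [527.   80.   50. ]
 [509.8 210.1  50. ]] [575.4 152.8  50. ]
[127.7 115.  131.3 114.9]
[[653.1  91.4 120. ]
 [472.3  66.4 120. ]
 [434.6 345.1 120. ]
 [613.6 371.9 120. ]] [543.4 218.7 120. ]
[182.5 281.2 181.  283.3]
```

View pics/w6a.png

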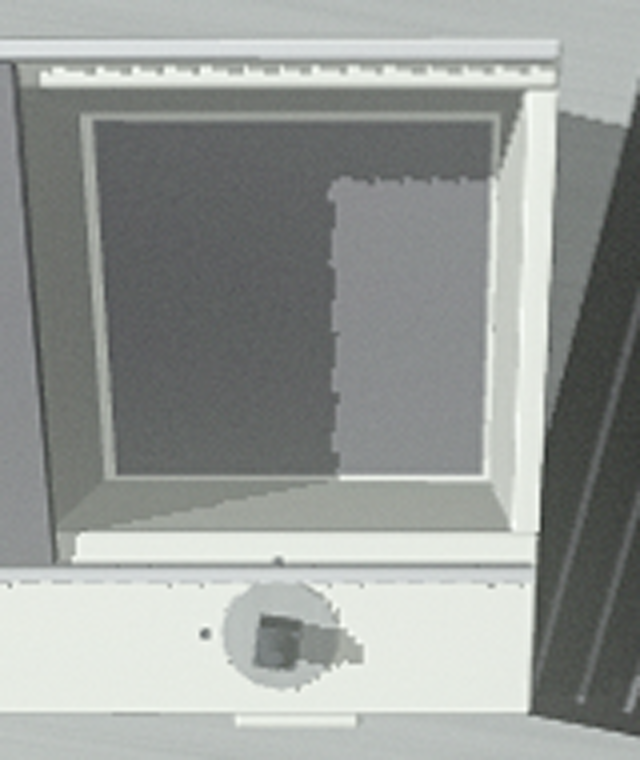

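```bash
python3 - <<'E'
from h import *
np.set_printoptions(precision=1,suppress=True)
im,ps=load('w6')
crop(im,380,100,620,280,3.3,'w6b')
for n,px,z in [('c5',(482,131),48),('c2',(417,205),61),('c1',(500,233),66),('c4',(576,244),52)]: print(n,onz('wrist',px,z,ps))
for n,px,z in [('c5',(325.8,198.9),48),('c2',(303.4,238.4),61),('c1',(349.1,245),66),('c4',(395.6,249.7),52)]: print(n,onz('top',px,z))
E
```

```text
c5 [609.7 -84.2  48. ]
c2 [501.6 -18.8  61. ]
c1 [ 479.4 -142.    66. ]
c4 [ 473.6 -271.7   52. ]
c5 [608.7 -81.9  48. ]
c2 [498.3 -20.6  61. ]
c1 [ 478.7 -142.6   66. ]
c4 [ 465.6 -268.9   52. ]
```

View pics/w6b.png

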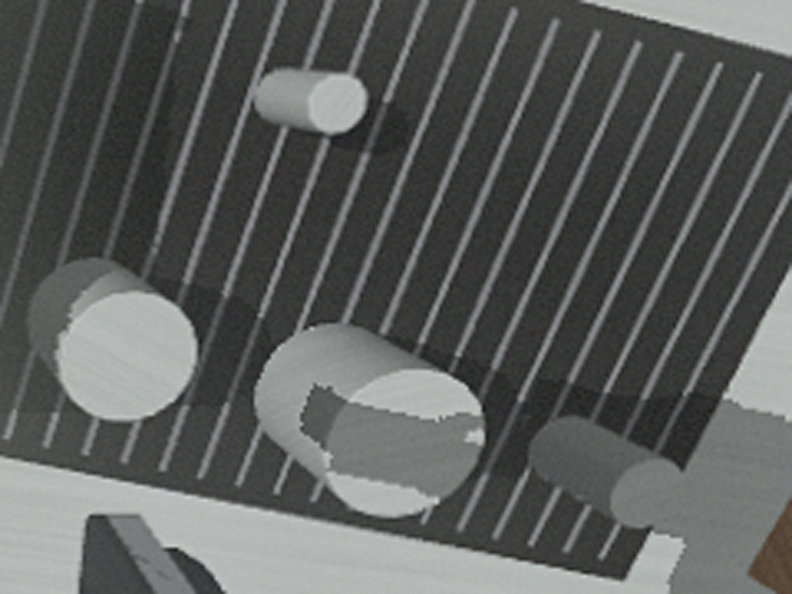

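```bash
python3 plan.py 609 -83 130 8.1
```

```text
p [528.6 120.6 298.1] psi 8.19 tilt 0.11 F [-0.1 -0.9 -0. ] g 1.002 t 7.78
rot units z 0.02 tiltfix [-0.01  0.02  0.  ] ; shift cm (at target psi) [ 5.09 21.29 16.81]  (cur psi) [ 5.08 21.31 16.79]
```

Emit:
carry_out(steps=[0.64,2.66,2.1,0,0,0,1,0.64,2.66,2.1,0,0,0,1,0.64,2.66,2.1,0,0,0,1,0.64,2.66,2.1,0,0,0,1,0.64,2.66,2.1,0,0,0,1,0.64,2.66,2.1,0,0,0,1,0.64,2.66,2.1,0,0,0,1,0.61,2.67,2.1,0,0,0,1,0,0,0,0,0,0,1,0,0,0,0,0,0,1,0,0,0,0,0,0,1,0,0,0,0,0,0,1])

```text
time_s: 8.78
eef_pos: [609.6, -82.7, 131.9]
ee_rot: [0.0, 0.997, 0.072, 0.001]
force: [0.8, -0.4, 0.4]
grip_width: 0.999
```

```bash
python3 plan.py 609 -83 18 8.1; python3 -c "
from h import *
shot('wrist','w7')"
```

```text
p [609.6 -82.7 131.9] psi 8.21 tilt 0.07 F [ 0.8 -0.4  0.4] g 0.999 t 8.78
rot units z 0.02 tiltfix [ 0.   -0.01  0.  ] ; shift cm (at target psi) [-0.06  0.03 11.39]  (cur psi) [-0.08  0.02 11.39]
```

View pics/w7.png

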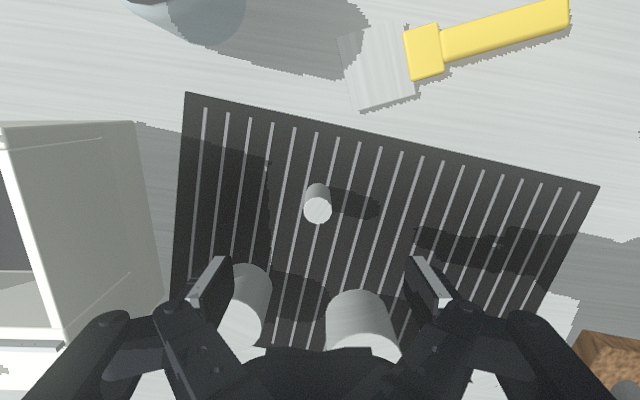

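```bash
python3 - <<'E'
from h import *
np.set_printoptions(precision=1,suppress=True)
im,ps=load('w7')
for z in (48,52): print(onz('wrist',(317,210),z,ps))
E
```

```text
[608.8 -81.5  48. ]
[610.1 -81.3  52. ]
```

Emit:
carry_out(steps=[0,-0.1,2.3,0,0,0,1,0,0,2.3,0,0,0,1,0,0,2.3,0,0,0,1,0,0,2.3,0,0,0,1,0,0,2.2,0,0,0,0.5,0,0,0,0,0,0,0,0,0,0,0,0,0,-1,0,0,0,0,0,0,-1,0,0,0,0,0,0,-1,0,0,0,0,0,0,-1,0,0,0,0,0,0,-1,0,0,0,0,0,0,-1,0,0,0,0,0,0,-1], grip_force=25)

```text
time_s: 9.92
eef_pos: [610.2, -83.1, 19.1]
ee_rot: [0.0, 0.997, 0.071, 0.002]
force: [-1.3, 1.2, 7.4]
grip_width: 0.275
```

Emit:
carry_out(steps=[0,0,-2,0,0,0,-1,0,0,-3,0,0,0,-1,0,0,-3,0,0,0,-1,0,0,-3,0,0,0,-1,0,0,-3,0,0,0,-1,0,0,-3,0,0,0,-1,0,0,-3,0,0,0,-1,0,0,0,0,0,0,-1,0,0,0,0,0,0,-1])

```text
time_s: 10.67
eef_pos: [609.6, -83.1, 219.2]
ee_rot: [0.001, 0.997, 0.071, 0.002]
force: [-0.7, 0.3, -0.5]
grip_width: 0.276
```

```bash
python3 plan.py 575 152 200 8.1; python3 -c "
from h import *
shot('wrist','w8')"
```

```text
p [609.6 -83.1 219.2] psi 8.11 tilt 0.24 F [-0.7  0.3 -0.5] g 0.276 t 10.67
rot units z 0.00 tiltfix [ 0.02 -0.04  0.  ] ; shift cm (at target psi) [ -0.11 -23.76   1.92]  (cur psi) [ -0.12 -23.77   1.88]
```

View pics/w8.png

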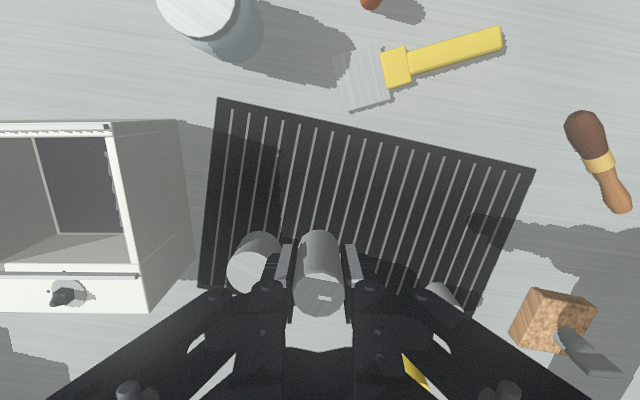

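Emit:
carry_out(steps=[0,-2.97,0,0,0,0,-1,0,-2.97,0,0,0,0,-1,0,-2.97,0,0,0,0,-1,0,-2.97,0,0,0,0,-1,0,-2.97,0,0,0,0,-1,0,-2.97,0,0,0,0,-1,0,-2.97,0,0,0,0,-1,0,-2.97,0,0,0,0,-1,0,0,0,0,0,0,-1,0,0,2.4,0,0,0,-1,0,0,2.4,0,0,0,-1,0,0,2.4,0,0,0,-1,0,0,2.4,0,0,0,-1,0,0,2.4,0,0,0,-1,0,0,1.5,0,0,0,-1,0,0,0.7,0,0,0,-1,0,0,0,0,0,0,-1,0,0,0,0,0,0,-1,0,0,0,0,0,0,-1])

```text
time_s: 12.3
eef_pos: [576.1, 152.2, 76.1]
ee_rot: [-0.0, 0.997, 0.071, 0.001]
force: [-0.6, -1.0, -0.6]
grip_width: 0.278
```

```bash
python3 plan.py 575 152 69 8.1
```

```text
p [576.1 152.2  76.1] psi 8.11 tilt 0.09 F [-0.6 -1.  -0.6] g 0.278 t 12.3
rot units z 0.00 tiltfix [ 0.   -0.02  0.  ] ; shift cm (at target psi) [-0.12 -0.    0.71]  (cur psi) [-0.12 -0.    0.71]
```

Emit:
carry_out(steps=[0,0,0.3,0,0,0,-1,0,0,0.2,0,0,0,-1,0,0,0,0,0,0,-1,0,0,0,0,0,0,-1])

```text
time_s: 12.63
eef_pos: [575.6, 152.3, 70.2]
ee_rot: [-0.0, 0.997, 0.071, 0.0]
force: [0.2, -0.9, -0.2]
grip_width: 0.278
```

Emit:
carry_out(steps=[0,0,0.1,0,0,0,-1,0,0,0.1,0,0,0,-1,0,0,0,0,0,0,-1,0,0,0,0,0,0,-1])

```text
time_s: 12.97
eef_pos: [575.6, 152.3, 68.1]
ee_rot: [-0.0, 0.997, 0.071, -0.0]
force: [-0.1, -0.5, -0.6]
grip_width: 0.276
```

Emit:
carry_out(steps=[0,0,0.1,0,0,0,-1,0,0,0,0,0,0,-1,0,0,0,0,0,0,-1])

```text
time_s: 13.22
eef_pos: [575.6, 152.3, 67.1]
ee_rot: [0.0, 0.997, 0.071, -0.0]
force: [0.9, -0.5, 0.1]
grip_width: 0.279
```

Emit:
carry_out(steps=[0,0,0.1,0,0,0,-1,0,0,0,0,0,0,-1,0,0,0,0,0,0,-1])

```text
time_s: 13.47
eef_pos: [575.6, 152.2, 66.0]
ee_rot: [0.0, 0.997, 0.071, -0.0]
force: [-0.4, 1.3, -0.1]
grip_width: 0.279
```

Emit:
carry_out(steps=[0,0,0.1,0,0,0,-1,0,0,0,0,0,0,-1,0,0,0,0,0,0,-1])

```text
time_s: 13.72
eef_pos: [575.7, 152.2, 65.2]
ee_rot: [-0.0, 0.997, 0.071, 0.0]
force: [-0.2, 0.3, 1.2]
grip_width: 0.277
```

Emit:
carry_out(steps=[0,0,0.1,0,0,0,-1,0,0,0,0,0,0,-1,0,0,0,0,0,0,-1])

```text
time_s: 13.97
eef_pos: [575.8, 152.3, 65.1]
ee_rot: [0.0, 0.997, 0.071, 0.0]
force: [-2.9, -0.3, 8.2]
grip_width: 0.282
```

Emit:
carry_out(steps=[0,0,-0.1,0,0,0,-1,0,0,0,0,0,0,-0.2,0,0,0,0,0,0,0,0,0,0,0,0,0,0.3,0,0,0,0,0,0,0.3,0,0,0,0,0,0,0.3,0,0,-1,0,0,0,0.3,0,0,-2.5,0,0,0,0.3,0,0,-2.5,0,0,0,0.5,0,0,-3,0,0,0,1,0,0,-3,0,0,0,1,0,0,-3,0,0,0,1,0,0,0,0,0,0,1,0,0,0,0,0,0,1])

```text
time_s: 15.13
eef_pos: [576.1, 152.3, 217.2]
ee_rot: [0.0, 0.997, 0.071, 0.002]
force: [0.7, 0.3, -0.6]
grip_width: 1.0
```

```bash
python3 plan.py 520 150 270 8.1; python3 -c "
from h import *
shot('wrist','w9')"
```

```text
p [576.1 152.3 217.2] psi 8.12 tilt 0.21 F [ 0.7  0.3 -0.6] g 1.0 t 15.13
rot units z 0.00 tiltfix [ 0.   -0.04  0.  ] ; shift cm (at target psi) [-5.58 -0.56 -5.28]  (cur psi) [-5.56 -0.56 -5.3 ]
```

View pics/w9.png

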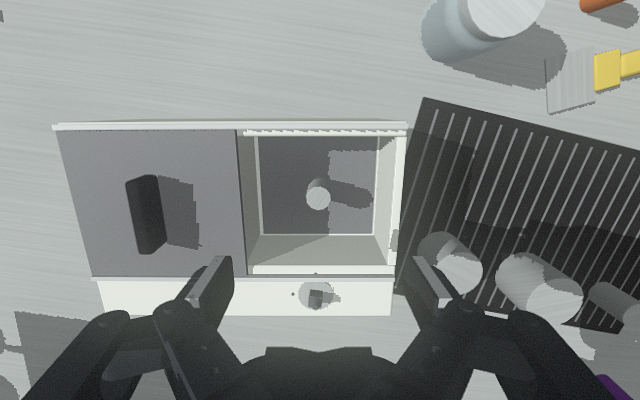

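```bash
python3 - <<'E'
from h import *
np.set_printoptions(precision=1,suppress=True)
im,ps=load('w9')
print(onz('wrist',(318,197.5),98,ps))
im,_=shot('top','t9')
for n,px,z in [('c2',(303.4,238.4),61),('c1',(349.1,245),66),('c4',(395.6,249.7),52)]: print(n,onz('top',px,z))
crop(im,270,170,430,290,4,'t9a')
E
python3 plan.py 466 -269 150 8.1
```

```text
[575.9 152.7  98. ]
c2 [498.3 -20.6  61. ]
c1 [ 478.7 -142.6   66. ]
c4 [ 465.6 -268.9   52. ]
p [575.2 152.2 214.4] psi 8.11 tilt 0.08 F [ 0.1  0.8 -1.1] g 1.003 t 15.23
rot units z 0.00 tiltfix [-0.    0.02  0.  ] ; shift cm (at target psi) [-16.74  40.16   6.44]  (cur psi) [-16.74  40.16   6.46]
```

View pics/t9a.png

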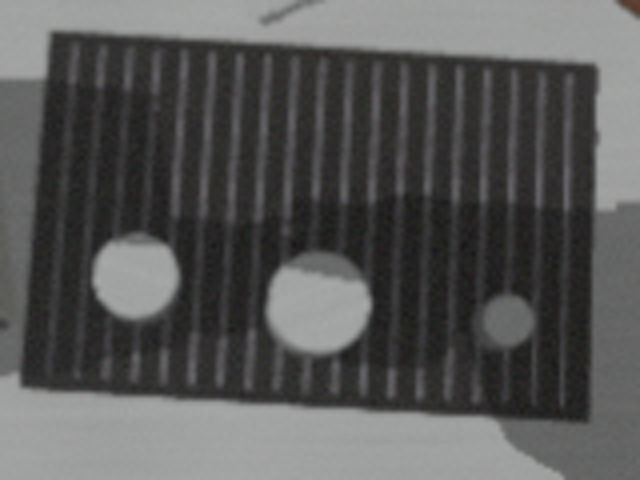

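Emit:
carry_out(steps=[-1.2,2.87,0,0,0,0,1,-1.2,2.87,0,0,0,0,1,-1.2,2.87,0,0,0,0,1,-1.2,2.87,0,0,0,0,1,-1.2,2.87,0,0,0,0,1,-1.2,2.87,0,0,0,0,1,-1.2,2.87,0,0,0,0,1,-1.2,2.87,0,0,0,0,1,-1.2,2.87,0.8,0,0,0,1,-1.2,2.87,1,0,0,0,1,-1.2,2.87,1,0,0,0,1,-1.2,2.87,1,0,0,0,1,-1.2,2.87,1,0,0,0,1,-1.2,2.87,1,0,0,0,1,0,0,0,0,0,0,1,0,0,0,0,0,0,1,0,0,0,0,0,0,1,0,0,0,0,0,0,1])

```text
time_s: 16.73
eef_pos: [466.2, -268.2, 157.1]
ee_rot: [-0.0, 0.997, 0.071, -0.0]
force: [-0.1, 0.5, 0.1]
grip_width: 0.999
```

```bash
python3 plan.py 466 -269 150 8.1; python3 -c "
from h import *
shot('wrist','w10')"
```

```text
p [ 466.2 -268.2  157.1] psi 8.18 tilt 0.03 F [-0.1  0.5  0.1] g 0.999 t 16.73
rot units z 0.02 tiltfix [-0.01  0.    0.  ] ; shift cm (at target psi) [-0.03  0.07  0.71]  (cur psi) [-0.03  0.07  0.71]
```

View pics/w10.png

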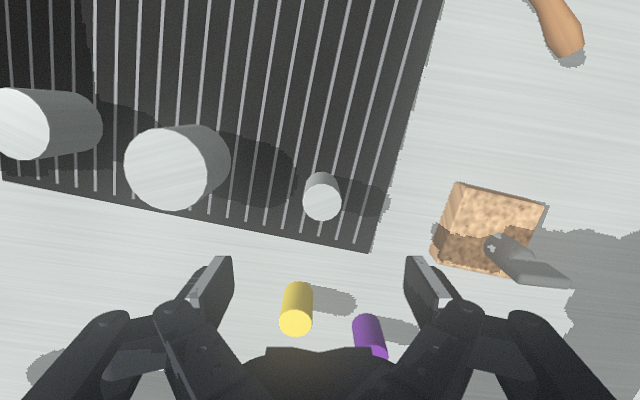

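```bash
python3 - <<'E'
from h import *
np.set_printoptions(precision=1,suppress=True)
im,ps=load('w10')
p=onz('wrist',(322,203),56,ps);print(p)
import plan;plan.plan(p[0],p[1],21,8.1)
print(onz('wrist',(166,172),70,ps))
E
```

```text
[ 466.5 -271.2   56. ]
p [ 466.3 -268.2  157.2] psi 8.20 tilt 0.01 F [ 1.  -0.3 -0.3] g 0.999 t 16.78
rot units z 0.02 tiltfix [-0. -0.  0.] ; shift cm (at target psi) [-0.   0.3 13.6]  (cur psi) [-0.   0.3 13.6]
[ 478.8 -143.4   70. ]
```

Emit:
carry_out(steps=[0,0.3,2.7,0,0,0,1,0,0,2.7,0,0,0,1,0,0,2.7,0,0,0,1,0,0,2.7,0,0,0,1,0,0,2.5,0,0,0,0.6,0,0,0,0,0,0,0.2,0,0,0,0,0,0,-1,0,0,0,0,0,0,-1,0,0,0,0,0,0,-1,0,0,0,0,0,0,-1,0,0,0,0,0,0,-1,0,0,0,0,0,0,-1,0,0,0,0,0,0,-1], grip_force=25)

```text
time_s: 17.87
eef_pos: [467.4, -272.7, 26.0]
ee_rot: [0.001, 0.997, 0.071, 0.001]
force: [1.4, 1.9, 7.6]
grip_width: 0.405
```

Emit:
carry_out(steps=[0,0,-2,0,0,0,-1,0,0,-3,0,0,0,-1,0,0,-3,0,0,0,-1,0,0,-3,0,0,0,-1,0,0,-3,0,0,0,-1,0,0,-3,0,0,0,-1,0,0,-3,0,0,0,-1,0,0,0,0,0,0,-1,0,0,0,0,0,0,-1,0,0,0,0,0,0,-1])

```text
time_s: 18.7
eef_pos: [466.1, -271.9, 223.8]
ee_rot: [-0.0, 0.997, 0.071, -0.0]
force: [-0.6, -0.4, -1.5]
grip_width: 0.406
```

```bash
python3 plan.py 575.8 152.4 220 8.1; python3 -c "
from h import *
shot('wrist','w11')"
```

```text
p [ 466.1 -271.9  223.8] psi 8.11 tilt 0.03 F [-0.6 -0.4 -1.5] g 0.406 t 18.7
rot units z 0.00 tiltfix [-0.  0.  0.] ; shift cm (at target psi) [ 16.84 -40.47   0.38]  (cur psi) [ 16.85 -40.46   0.39]
```

View pics/w11.png

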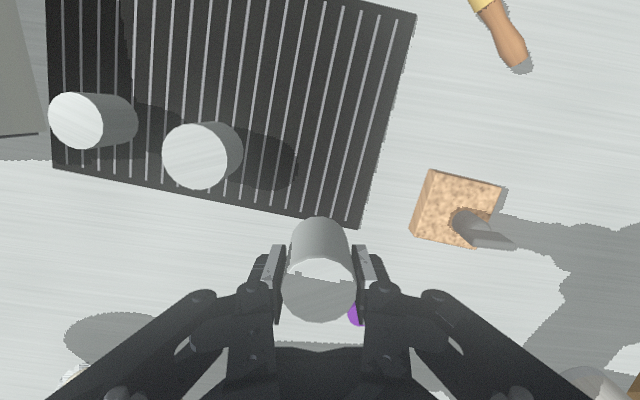

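```bash
python3 - <<'E'
from h import *
np.set_printoptions(precision=1,suppress=True)
im,ps=load('w11')
crop(im,270,205,370,335,5,'w11a')
for px in [(319,292),(319,289)]:
  p=onz('wrist',px,254,ps);print(p, ps[0].T@(p-ps[1]))
E
```

```text
[ 465.9 -272.   254. ] [ -0.2   0.  -30.2]
[ 467.5 -271.8  254. ] [  1.3   0.  -30.2]
```

View pics/w11a.png

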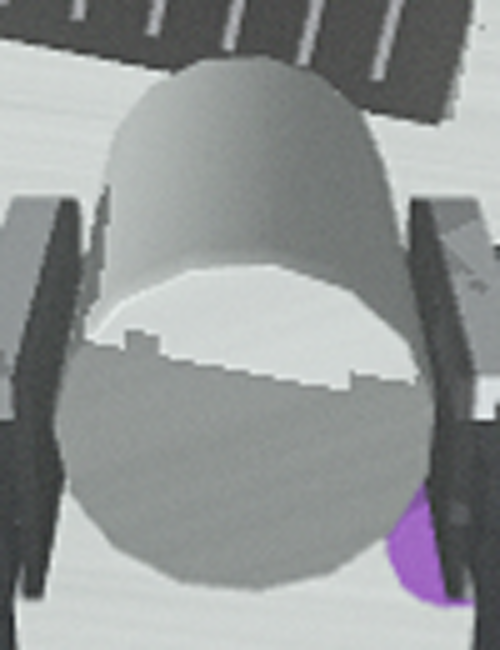

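Emit:
carry_out(steps=[1.2,-2.89,0,0,0,0,-1,1.2,-2.89,0,0,0,0,-1,1.2,-2.89,0,0,0,0,-1,1.2,-2.89,0,0,0,0,-1,1.2,-2.89,0,0,0,0,-1,1.2,-2.89,0,0,0,0,-1,1.2,-2.89,0,0,0,0,-1,1.2,-2.89,0,0,0,0,-1,1.2,-2.89,0,0,0,0,-1,1.2,-2.89,0,0,0,0,-1,1.2,-2.89,0,0,0,0,-1,1.2,-2.89,0,0,0,0,-1,1.2,-2.89,0,0,0,0,-1,1.24,-2.9,0,0,0,0,-1,0,0,0,0,0,0,-1,0,0,2,0,0,0,-1,0,0,2,0,0,0,-1,0,0,2,0,0,0,-1,0,0,2,0,0,0,-1,0,0,0,0,0,0,-1])

```text
time_s: 20.42
eef_pos: [573.7, 151.7, 139.2]
ee_rot: [0.0, 0.997, 0.071, -0.004]
force: [-1.0, 0.3, -1.5]
grip_width: 0.406
```

```bash
python3 -c "
from h import *
shot('wrist','w12')"; python3 plan.py 575.8 152.4 72 8.1
```

```text
p [574.7 151.8 141.8] psi 8.10 tilt 0.31 F [ 0.7 -0.6  0. ] g 0.408 t 20.47
rot units z -0.00 tiltfix [-0.    0.06  0.  ] ; shift cm (at target psi) [ 0.12 -0.05  6.98]  (cur psi) [ 0.15 -0.04  6.98]
```

View pics/w12.png

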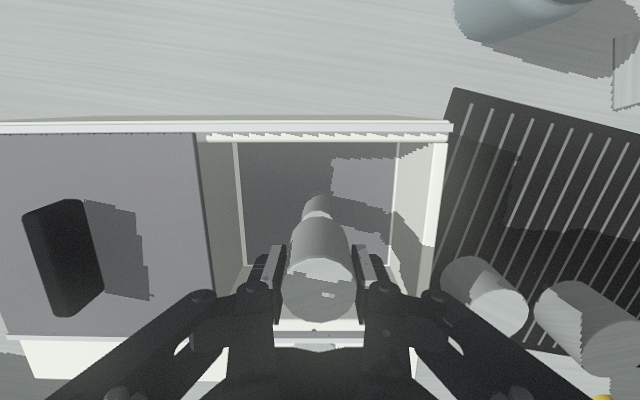

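Emit:
carry_out(steps=[0,0,0,0,0,0,-1,0,0,0,0,0,0,-1,0,0,0,0,0,0,-1])

```text
time_s: 20.72
eef_pos: [576.5, 152.2, 145.4]
ee_rot: [0.0, 0.997, 0.071, 0.001]
force: [-0.6, 0.1, 0.1]
grip_width: 0.406
```

```bash
python3 plan.py 575.8 152.4 72 8.1
```

```text
p [576.5 152.2 145.4] psi 8.11 tilt 0.12 F [-0.6  0.1  0.1] g 0.406 t 20.72
rot units z 0.00 tiltfix [ 0.   -0.02  0.  ] ; shift cm (at target psi) [-0.07 -0.03  7.34]  (cur psi) [-0.08 -0.03  7.34]
```

Emit:
carry_out(steps=[-0.05,0,1,0,0,0,-1,0,0,1,0,0,0,-1,0,0,1,0,0,0,-1,0,0,1,0,0,0,-1,0,0,1,0,0,0,-1,0,0,1,0,0,0,-1,0,0,0.7,0,0,0,-1,0,0,0,0,0,0,-1,0,0,0,0,0,0,-1,0,0,0,0,0,0,-1])

```text
time_s: 21.55
eef_pos: [575.9, 152.2, 77.6]
ee_rot: [-0.0, 0.997, 0.071, 0.0]
force: [0.4, 0.3, 0.1]
grip_width: 0.409
```

Emit:
carry_out(steps=[0,0,0.2,0,0,0,-1,0,0,0.2,0,0,0,-1,0,0,0,0,0,0,-1,0,0,0,0,0,0,-1])

```text
time_s: 21.88
eef_pos: [575.5, 152.1, 73.1]
ee_rot: [-0.0, 0.997, 0.071, -0.0]
force: [-0.2, 0.1, -0.3]
grip_width: 0.404
```

Emit:
carry_out(steps=[0,0,0.1,0,0,0,-1,0,0,0.1,0,0,0,-1,0,0,0,0,0,0,-1,0,0,0,0,0,0,-1])

```text
time_s: 22.22
eef_pos: [575.8, 152.2, 72.0]
ee_rot: [0.0, 0.997, 0.071, 0.0]
force: [-2.6, -0.3, 6.8]
grip_width: 0.407
```

Emit:
carry_out(steps=[0,0,-0.1,0,0,0,-1,0,0,0,0,0,0,-0.1,0,0,0,0,0,0,0.2,0,0,0,0,0,0,0.4,0,0,0,0,0,0,0.4,0,0,0,0,0,0,0.4,0,0,-1,0,0,0,0.4,0,0,-2.5,0,0,0,0.4,0,0,-2.5,0,0,0,0.5,0,0,-3,0,0,0,1,0,0,-3,0,0,0,1,0,0,-3,0,0,0,1,0,0,0,0,0,0,1,0,0,0,0,0,0,1,0,0,0,0,0,0,1])

```text
time_s: 23.47
eef_pos: [575.2, 152.1, 221.7]
ee_rot: [-0.0, 0.997, 0.071, -0.0]
force: [0.6, -0.9, -0.1]
grip_width: 1.004
```

```bash
python3 plan.py 500 -20 160 8.1; python3 -c "
from h import *
shot('wrist','w13')"
```

```text
p [575.2 152.1 221.7] psi 8.11 tilt 0.06 F [ 0.6 -0.9 -0.1] g 1.004 t 23.47
rot units z 0.00 tiltfix [-0.    0.01  0.  ] ; shift cm (at target psi) [-9.87 15.98  6.17]  (cur psi) [-9.86 15.98  6.17]
```

View pics/w13.png

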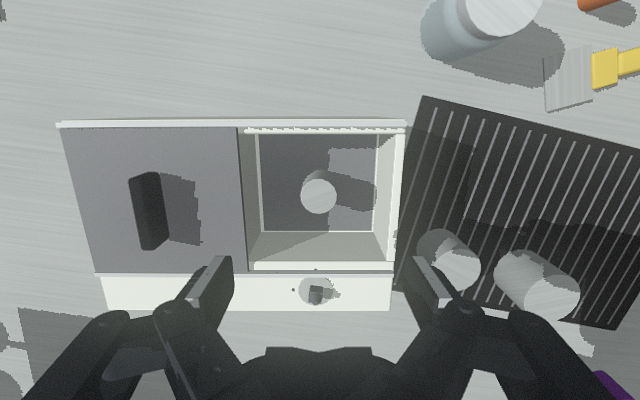

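Emit:
carry_out(steps=[-1.41,2.28,0,0,0,0,1,-1.41,2.28,0,0,0,0,1,-1.41,2.28,0,0,0,0,1,-1.41,2.28,1.2,0,0,0,1,-1.41,2.28,1.5,0,0,0,1,-1.41,2.28,1.7,0,0,0,1,-1.41,2.28,1.8,0,0,0,1,0,0,0,0,0,0,1,0,0,0,0,0,0,1,0,0,0,0,0,0,1,0,0,0,0,0,0,1])

```text
time_s: 24.43
eef_pos: [500.8, -19.1, 160.5]
ee_rot: [0.0, 0.997, 0.071, 0.0]
force: [0.8, 0.4, 0.6]
grip_width: 1.001
```

```bash
python3 plan.py 499 -20 33 8.1; python3 -c "
from h import *
shot('wrist','w14')"
```

```text
p [500.8 -19.1 160.5] psi 8.17 tilt 0.04 F [0.8 0.4 0.6] g 1.001 t 24.43
rot units z 0.01 tiltfix [ 0.   -0.01  0.  ] ; shift cm (at target psi) [-0.19  0.06 12.75]  (cur psi) [-0.2   0.06 12.75]
```

View pics/w14.png

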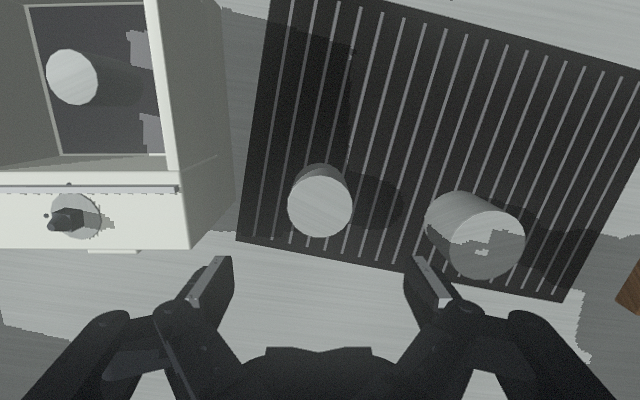

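```bash
python3 - <<'E'
from h import *
np.set_printoptions(precision=1,suppress=True)
im,ps=load('w14')
p=onz('wrist',(320,206),65,ps);print(p)
import plan;plan.plan(p[0],p[1],33,8.1)
print(onz('wrist',(488,245),70,ps))
E
```

```text
[500.  -20.5  65. ]
p [500.8 -19.  160.5] psi 8.19 tilt 0.05 F [ 1.   0.1 -0.2] g 0.997 t 24.48
rot units z 0.02 tiltfix [ 0. -0.  0.] ; shift cm (at target psi) [-0.1  0.1 12.8]  (cur psi) [-0.1  0.1 12.8]
[ 486.8 -171.5   70. ]
```

Emit:
carry_out(steps=[-0.1,0.1,2.6,0,0,0,1,0,0,2.6,0,0,0,1,0,0,2.6,0,0,0,1,0,0,2.6,0,0,0,1,0,0,2.4,0,0,0,1,0,0,0,0,0,0,0.6,0,0,0,0,0,0,0,0,0,0,0,0,0,-0.5,0,0,0,0,0,0,-1,0,0,0,0,0,0,-1,0,0,0,0,0,0,-1,0,0,0,0,0,0,-1,0,0,0,0,0,0,-1], grip_force=25)

```text
time_s: 25.57
eef_pos: [500.3, -21.0, 33.3]
ee_rot: [0.0, 0.997, 0.071, 0.001]
force: [0.1, 1.7, 7.0]
grip_width: 0.66
```

Emit:
carry_out(steps=[0,0,-2,0,0,0,-1,0,0,-3,0,0,0,-1,0,0,-3,0,0,0,-1,0,0,-3,0,0,0,-1,0,0,-3,0,0,0,-1,0,0,-3,0,0,0,-1,0,0,-2,0,0,0,-1,0,0,0,0,0,0,-1,0,0,0,0,0,0,-1,0,0,0,0,0,0,-1])

```text
time_s: 26.4
eef_pos: [499.0, -20.8, 221.2]
ee_rot: [-0.0, 0.997, 0.071, -0.001]
force: [0.3, 0.2, -1.1]
grip_width: 0.664
```

```bash
python3 plan.py 575.8 152.4 220 8.1; python3 -c "
from h import *
im,_=shot('wrist','w15');crop(im,220,180,420,340,4,'w15a')"
```

```text
p [499.  -20.8 221.2] psi 8.11 tilt 0.09 F [ 0.3  0.2 -1.1] g 0.664 t 26.4
rot units z 0.00 tiltfix [-0.01  0.02  0.  ] ; shift cm (at target psi) [ 10.05 -16.07   0.12]  (cur psi) [ 10.05 -16.06   0.11]
```

View pics/w15a.png

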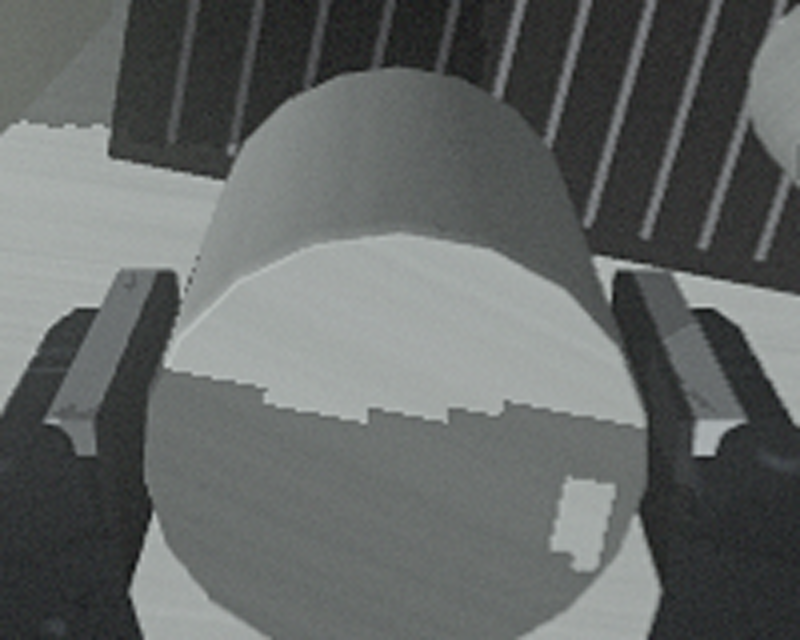

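Emit:
carry_out(steps=[1.68,-2.68,0,0,0,0,-1,1.68,-2.68,0,0,0,0,-1,1.68,-2.68,0,0,0,0,-1,1.67,-2.68,0,0,0,0,-1,1.67,-2.68,0,0,0,0,-1,1.67,-2.67,0,0,0,0,-1,0,0,0,0,0,0,-1,0,0,1.5,0,0,0,-1,0,0,1.5,0,0,0,-1,0,0,1.5,0,0,0,-1,0,0,1.5,0,0,0,-1,0,0,0.5,0,0,0,-1,0,0,0,0,0,0,-1,0,0,0,0,0,0,-1,0,0,0,0,0,0,-1])

```text
time_s: 27.7
eef_pos: [576.6, 152.3, 157.9]
ee_rot: [0.0, 0.997, 0.071, 0.001]
force: [1.3, -0.2, -0.3]
grip_width: 0.661
```

```bash
python3 plan.py 575.8 152.4 86 8.1; python3 -c "
from h import *
im,_=shot('wrist','w16')"
```

```text
p [576.6 152.3 157.9] psi 8.11 tilt 0.07 F [ 1.3 -0.2 -0.3] g 0.661 t 27.7
rot units z 0.00 tiltfix [ 0.   -0.01  0.  ] ; shift cm (at target psi) [-0.08 -0.03  7.19]  (cur psi) [-0.09 -0.03  7.19]
```

View pics/w16.png

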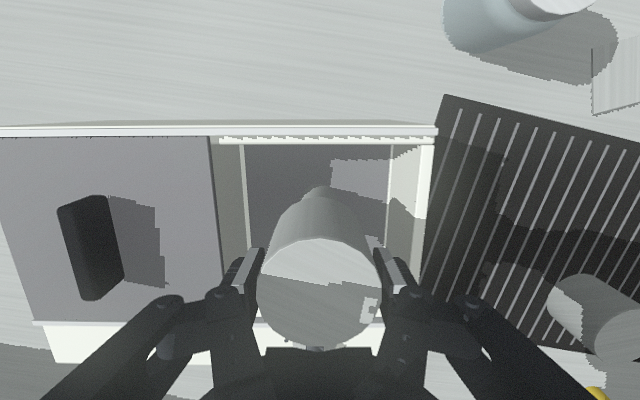

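Emit:
carry_out(steps=[-0.05,0,1,0,0,0,-1,0,0,1,0,0,0,-1,0,0,1,0,0,0,-1,0,0,1,0,0,0,-1,0,0,1,0,0,0,-1,0,0,1,0,0,0,-1,0,0,0.9,0,0,0,-1,0,0,0.3,0,0,0,-1,0,0,0,0,0,0,-1,0,0,0,0,0,0,-1,0,0,0,0,0,0,-1])

```text
time_s: 28.67
eef_pos: [576.1, 152.3, 85.7]
ee_rot: [0.0, 0.997, 0.071, 0.001]
force: [-0.5, 0.6, -0.5]
grip_width: 0.661
```

Emit:
carry_out(steps=[0,0,0.15,0,0,0,-1,0,0,0.15,0,0,0,-1,0,0,0,0,0,0,-1,0,0,0,0,0,0,-1])

```text
time_s: 29.0
eef_pos: [575.8, 152.3, 82.1]
ee_rot: [-0.0, 0.997, 0.071, 0.0]
force: [-0.1, 0.1, 0.1]
grip_width: 0.661
```

Emit:
carry_out(steps=[0,0,0.1,0,0,0,-1,0,0,0,0,0,0,-1,0,0,0,0,0,0,-1])

```text
time_s: 29.25
eef_pos: [575.8, 152.3, 81.1]
ee_rot: [0.0, 0.997, 0.071, -0.0]
force: [0.7, -0.8, -1.3]
grip_width: 0.658
```

Emit:
carry_out(steps=[0,0,0.1,0,0,0,-1,0,0,0.05,0,0,0,-1,0,0,0,0,0,0,-1,0,0,0,0,0,0,-1])

```text
time_s: 29.58
eef_pos: [575.8, 152.3, 79.6]
ee_rot: [0.0, 0.997, 0.071, -0.0]
force: [0.3, 0.1, -0.7]
grip_width: 0.66
```

Emit:
carry_out(steps=[0,0,0.1,0,0,0,-1,0,0,0,0,0,0,-1,0,0,0,0,0,0,-1])

```text
time_s: 29.83
eef_pos: [575.9, 152.3, 79.4]
ee_rot: [0.0, 0.997, 0.071, 0.0]
force: [-2.8, -0.4, 6.4]
grip_width: 0.663
```

Emit:
carry_out(steps=[0,0,-0.1,0,0,0,0.4,0,0,0,0,0,0,0.5,0,0,0,0,0,0,0.65,0,0,0,0,0,0,0.7,0,0,0,0,0,0,0.7,0,0,-1,0,0,0,0.7,0,0,-2.5,0,0,0,0.7,0,0,-2.5,0,0,0,0.7,0,0,-3,0,0,0,1,0,0,-3,0,0,0,1,0,0,-3,0,0,0,1,0,0,0,0,0,0,1,0,0,0,0,0,0,1,0,0,0,0,0,0,1])

```text
time_s: 31.0
eef_pos: [575.4, 152.2, 229.1]
ee_rot: [-0.0, 0.997, 0.071, -0.0]
force: [0.3, -0.5, -0.5]
grip_width: 0.998
```

```bash
python3 plan.py 487 -171 165 8.1; python3 -c "
from h import *
shot('wrist','w17')"
```

```text
p [575.4 152.2 229.1] psi 8.11 tilt 0.06 F [ 0.3 -0.5 -0.5] g 0.998 t 31.0
rot units z 0.00 tiltfix [-0.    0.01  0.  ] ; shift cm (at target psi) [-13.31  30.76   6.41]  (cur psi) [-13.31  30.75   6.42]
```

View pics/w17.png

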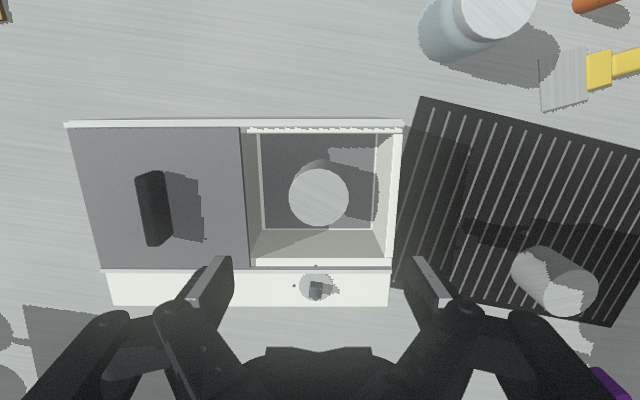

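Cup2 sits upright at px (319,197) in the bay. Now to cup1 at its knocked position.

Emit:
carry_out(steps=[-1.21,2.8,0,0,0,0,1,-1.21,2.8,0,0,0,0,1,-1.21,2.8,0,0,0,0,1,-1.21,2.8,0,0,0,0,1,-1.21,2.8,0,0,0,0,1,-1.21,2.8,0.6,0,0,0,1,-1.21,2.8,1,0,0,0,1,-1.21,2.8,1.2,0,0,0,1,-1.21,2.8,1.2,0,0,0,1,-1.21,2.8,1.2,0,0,0,1,-1.21,2.76,1.2,0,0,0,1,0,0,0,0,0,0,1,0,0,0,0,0,0,1,0,0,0,0,0,0,1,0,0,0,0,0,0,1])

```text
time_s: 32.3
eef_pos: [487.7, -170.1, 165.7]
ee_rot: [-0.0, 0.997, 0.071, 0.0]
force: [0.5, 0.3, -0.1]
grip_width: 0.999
```

```bash
python3 plan.py 487 -171 165 8.1; python3 -c "
from h import *
shot('wrist','w18')"
```

```text
p [ 487.7 -170.1  165.7] psi 8.18 tilt 0.01 F [ 0.5  0.3 -0.1] g 0.999 t 32.3
rot units z 0.02 tiltfix [-0. -0.  0.] ; shift cm (at target psi) [-0.08  0.07  0.07]  (cur psi) [-0.08  0.07  0.07]
```

View pics/w18.png

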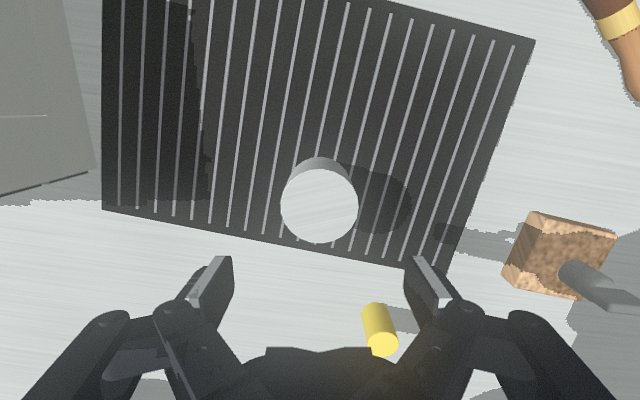

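```bash
python3 - <<'E'
from h import *
np.set_printoptions(precision=1,suppress=True)
im,ps=load('w18')
p=onz('wrist',(319.5,205.5),70,ps);print(p)
import plan;plan.plan(p[0],p[1],38,8.1)
E
```

```text
[ 487.1 -171.    70. ]
p [ 487.8 -170.1  165.8] psi 8.20 tilt 0.01 F [-0.3 -0.3 -0.4] g 0.998 t 32.35
rot units z 0.02 tiltfix [ 0. -0.  0.] ; shift cm (at target psi) [-0.1  0.1 12.8]  (cur psi) [-0.1  0.1 12.8]
```

Emit:
carry_out(steps=[-0.1,0.1,2.6,0,0,0,1,0,0,2.6,0,0,0,1,0,0,2.6,0,0,0,1,0,0,2.6,0,0,0,1,0,0,2.4,0,0,0,1,0,0,0,0,0,0,0.8,0,0,0,0,0,0,0.4,0,0,0,0,0,0,-0.5,0,0,0,0,0,0,-1,0,0,0,0,0,0,-1,0,0,0,0,0,0,-1,0,0,0,0,0,0,-1], grip_force=25)

```text
time_s: 33.35
eef_pos: [486.8, -172.3, 38.2]
ee_rot: [0.0, 0.997, 0.071, 0.0]
force: [-0.4, 0.0, -1.4]
grip_width: 0.778
```

Emit:
carry_out(steps=[0,0,-2,0,0,0,-1,0,0,-3,0,0,0,-1,0,0,-3,0,0,0,-1,0,0,-3,0,0,0,-1,0,0,-3,0,0,0,-1,0,0,-3,0,0,0,-1,0,0,-2.5,0,0,0,-1,0,0,0,0,0,0,-1,0,0,0,0,0,0,-1,0,0,0,0,0,0,-1])

```text
time_s: 34.18
eef_pos: [486.2, -171.9, 231.7]
ee_rot: [-0.0, 0.997, 0.071, -0.001]
force: [-0.4, 0.2, -1.2]
grip_width: 0.784
```

```bash
python3 plan.py 575.8 152.4 230 8.1; python3 -c "
from h import *
im,ps=shot('wrist','w19');crop(im,220,180,420,340,4,'w19a')
p=onz('wrist',(319,287),ps[1][2]+32,ps);print(ps[0].T@(p-ps[1]))"
```

```text
p [ 486.2 -171.9  231.7] psi 8.11 tilt 0.08 F [-0.4  0.2 -1.2] g 0.784 t 34.18
rot units z 0.00 tiltfix [-0.01  0.01  0.  ] ; shift cm (at target psi) [ 13.44 -30.85   0.17]  (cur psi) [ 13.44 -30.85   0.19]
[ 3.55315869e+00  2.51259241e-02 -3.20039760e+01]
```

View pics/w19a.png

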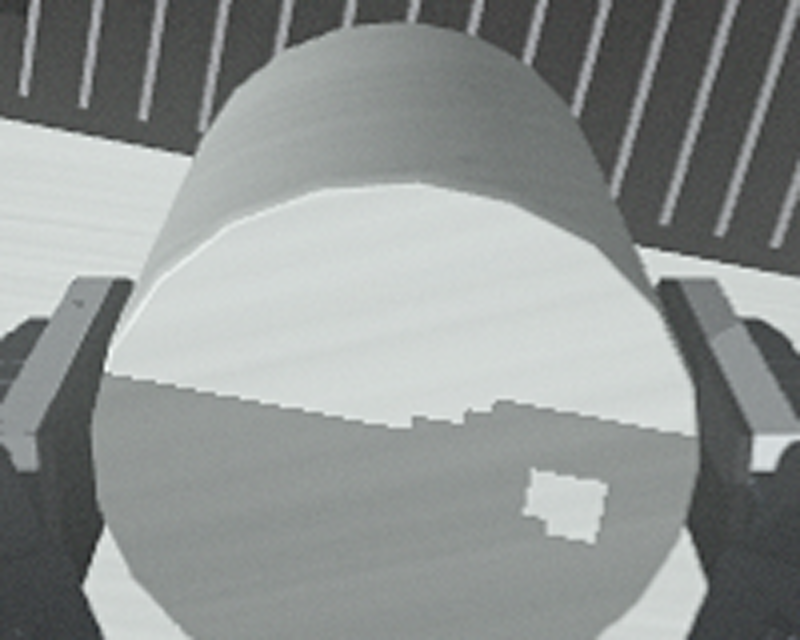

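```bash
python3 - <<'E'
from h import *
np.set_printoptions(precision=1,suppress=True)
im,ps=load('w19')
for dz in(32,): 
  p=onz('wrist',(320,226.3),ps[1][2]+dz,ps);print('c1',ps[0].T@(p-ps[1])-[34,0,0])
  for px in[(220+93/4,289),(220+697/4,289)]:
   p=onz('wrist',px,ps[1][2]+dz,ps);print(ps[0].T@(p-ps[1]))
im,ps=load('w15')
p=onz('wrist',(319.5,238.7),ps[1][2]+32,ps);print('c2',ps[0].T@(p-ps[1])-[28.5,0,0])
im,ps=load('w17')
print(onz('wrist',(319,197.5),111,ps))
crop(im,270,140,370,240,6,'w17a')
E
```

```text
c1 [ -2.    0.4 -32. ]
[  2.5 -33.1 -32. ]
[  2.5  32.9 -32. ]
c2 [ -2.    0.2 -32. ]
[575.2 151.8 111. ]
```

View pics/w17a.png

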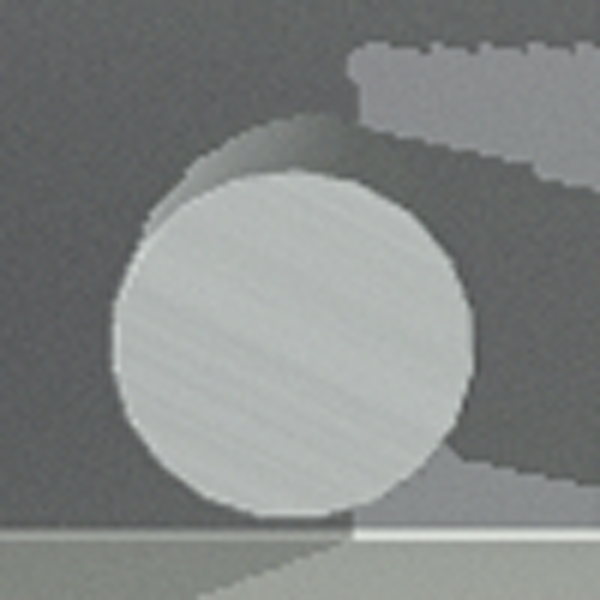

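Emit:
carry_out(steps=[1.22,-2.8,0,0,0,0,-1,1.22,-2.8,0,0,0,0,-1,1.22,-2.8,0,0,0,0,-1,1.22,-2.8,0,0,0,0,-1,1.22,-2.8,0,0,0,0,-1,1.22,-2.8,0,0,0,0,-1,1.22,-2.8,0,0,0,0,-1,1.22,-2.8,0,0,0,0,-1,1.22,-2.8,0,0,0,0,-1,1.22,-2.8,0,0,0,0,-1,1.24,-2.85,0,0,0,0,-1,0,0,0,0,0,0,-1,0,0,1.5,0,0,0,-1,0,0,1.5,0,0,0,-1,0,0,1.5,0,0,0,-1,0,0,1.5,0,0,0,-1,0,0,0,0,0,0,-1,0,0,0,0,0,0,-1,0,0,0,0,0,0,-1,0,0,0,0,0,0,-1])

```text
time_s: 35.9
eef_pos: [576.5, 152.1, 173.5]
ee_rot: [0.0, 0.997, 0.071, 0.001]
force: [-0.5, 0.4, -0.2]
grip_width: 0.78
```

```bash
python3 plan.py 575.9 152.3 92 8.1; python3 -c "
from h import *
im,_=shot('wrist','w20')"
```

```text
p [576.5 152.1 173.5] psi 8.11 tilt 0.08 F [-0.5  0.4 -0.2] g 0.78 t 35.9
rot units z 0.00 tiltfix [ 0.   -0.02  0.  ] ; shift cm (at target psi) [-0.05 -0.03  8.15]  (cur psi) [-0.07 -0.03  8.15]
```

View pics/w20.png

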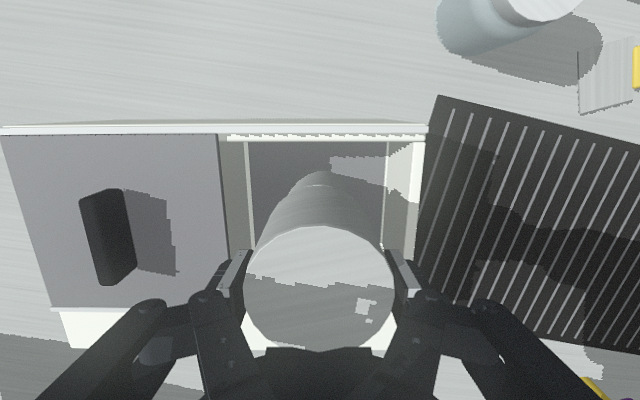

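Emit:
carry_out(steps=[-0.05,0,0.8,0,0,0,-1,0,0,0.8,0,0,0,-1,0,0,0.6,0,0,0,-1,0,0,0.4,0,0,0,-1,0,0,0.4,0,0,0,-1,0,0,0.4,0,0,0,-1,0,0,0.4,0,0,0,-1,0,0,0,0,0,0,-1,0,0,0,0,0,0,-1])

```text
time_s: 36.7
eef_pos: [575.6, 152.1, 134.5]
ee_rot: [-0.0, 0.997, 0.071, -0.0]
force: [-0.7, -0.3, -0.6]
grip_width: 0.778
```

Emit:
carry_out(steps=[0,0,0.7,0,0,0,-1,0,0,0.7,0,0,0,-1,0,0,0.7,0,0,0,-1,0,0,0.7,0,0,0,-1,0,0,0.7,0,0,0,-1,0,0,0.5,0,0,0,-1,0,0,0.3,0,0,0,-1,0,0,0,0,0,0,-1,0,0,0,0,0,0,-1,0,0,0,0,0,0,-1])

```text
time_s: 37.53
eef_pos: [575.8, 152.1, 92.0]
ee_rot: [0.0, 0.997, 0.071, 0.0]
force: [-0.5, 0.5, -0.8]
grip_width: 0.778
```

Emit:
carry_out(steps=[0,0,0.2,0,0,0,-1,0,0,0.2,0,0,0,-1,0,0,0,0,0,0,-1,0,0,0,0,0,0,-1])

```text
time_s: 37.87
eef_pos: [575.6, 152.1, 87.5]
ee_rot: [0.0, 0.997, 0.071, -0.0]
force: [-0.1, 0.3, -1.0]
grip_width: 0.783
```

Emit:
carry_out(steps=[0,0,0.1,0,0,0,-1,0,0,0.1,0,0,0,-1,0,0,0,0,0,0,-1,0,0,0,0,0,0,-1])

```text
time_s: 38.2
eef_pos: [575.6, 152.1, 85.5]
ee_rot: [-0.0, 0.997, 0.071, -0.0]
force: [-0.2, -0.1, 0.0]
grip_width: 0.779
```

Emit:
carry_out(steps=[0,0,0.1,0,0,0,-1,0,0,0.1,0,0,0,-1,0,0,0,0,0,0,-1,0,0,0,0,0,0,-1])

```text
time_s: 38.53
eef_pos: [575.8, 152.2, 83.8]
ee_rot: [-0.0, 0.997, 0.071, 0.0]
force: [0.3, -0.8, 0.7]
grip_width: 0.782
```

Emit:
carry_out(steps=[0,0,0,0,0,0,0.6,0,0,0,0,0,0,0.7,0,0,0,0,0,0,0.8,0,0,0,0,0,0,0.85,0,0,0,0,0,0,0.85,0,0,-1,0,0,0,0.85,0,0,-2.5,0,0,0,0.85,0,0,-2.5,0,0,0,0.85,0,0,-3,0,0,0,1,0,0,-3,0,0,0,1,0,0,-3,0,0,0,1,0,0,0,0,0,0,1,0,0,0,0,0,0,1,0,0,0,0,0,0,1])

```text
time_s: 39.7
eef_pos: [575.3, 152.1, 233.2]
ee_rot: [-0.0, 0.997, 0.071, -0.0]
force: [-0.7, 0.1, -0.4]
grip_width: 1.0
```

```bash
python3 plan.py 555.6 287.8 180 8.1; python3 -c "
from h import *
shot('wrist','w21')"
```

```text
p [575.3 152.1 233.2] psi 8.11 tilt 0.05 F [-0.7  0.1 -0.4] g 1.0 t 39.7
rot units z 0.00 tiltfix [-0.    0.01  0.  ] ; shift cm (at target psi) [ -0.03 -13.71   5.32]  (cur psi) [ -0.03 -13.71   5.32]
```

View pics/w21.png

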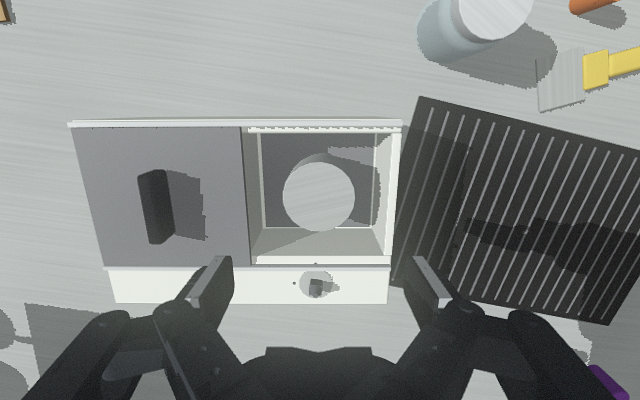

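Emit:
carry_out(steps=[0,-2.8,0,0,0,0,1,0,-2.8,0,0,0,0,1,0,-2.8,0,0,0,0,1,0,-2.8,0,0,0,0,1,0,-2.5,1,0,0,0,1,0,0,2.5,0,0,0,1,0,0,2.5,0,0,0,1,0,0,2.5,0,0,0,1,0,0,1.4,0,0,0,1,0,0,0,0,0,0,0.3,0,0,0,0,0,0,-0.5,0,0,0,0,0,0,-1,0,0,0,0,0,0,-1,0,0,0,0,0,0,-1,0,0,0,0,0,0,-1,0,0,0,0,0,0,-1,0,0,0,0,0,0,-1,0,0,0,0,0,0,-1], grip_force=30)

```text
time_s: 41.25
eef_pos: [556.5, 287.8, 135.4]
ee_rot: [-0.0, 0.997, 0.071, 0.001]
force: [-1.3, 1.2, 6.5]
grip_width: 0.133
```

```bash
python3 plan.py 555.6 287.8 135 8.1
```

```text
p [556.5 287.8 135.4] psi 8.12 tilt 0.07 F [-1.3  1.2  6.5] g 0.133 t 41.25
rot units z 0.00 tiltfix [-0.   -0.01  0.  ] ; shift cm (at target psi) [-0.09 -0.01  0.04]  (cur psi) [-0.09 -0.01  0.04]
```

Emit:
carry_out(steps=[0,0.5,0,0,0,0,-1,0,1,0,0,0,0,-1,0,1,0,0,0,0,-1,0,1,0,0,0,0,-1,0,1,0,0,0,0,-1,0,1,0,0,0,0,-1,0,1,0,0,0,0,-1,0,1,0,0,0,0,-1,0,1,0,0,0,0,-1,0,1,0,0,0,0,-1,0,1,0,0,0,0,-1,0,1,0,0,0,0,-1,0,0.5,0,0,0,0,-1,0,0.4,0,0,0,0,-1,0,0,0,0,0,0,-1,0,0,0,0,0,0,-1,0,0,0,0,0,0,-1])

```text
time_s: 42.67
eef_pos: [574.1, 164.6, 135.4]
ee_rot: [0.0, 0.998, 0.071, 0.001]
force: [-1.8, -2.0, 5.9]
grip_width: 0.129
```

Emit:
carry_out(steps=[0,0.2,0,0,0,0,-1,0,0.2,0,0,0,0,-1,0,0,0,0,0,0,-1,0,0,0,0,0,0,-1])

```text
time_s: 43.0
eef_pos: [574.6, 160.9, 135.4]
ee_rot: [0.0, 0.997, 0.071, 0.001]
force: [-1.2, -0.9, 6.2]
grip_width: 0.134
```

```bash
python3 plan.py 555.6 287.8 135 8.1;  python3 -c "
from h import *
shot('wrist','w22')
im,_=shot('top','t22');crop(im,150,160,310,280,5,'t22a')"
```

```text
p [574.6 160.9 135.4] psi 8.11 tilt 0.07 F [-1.2 -0.9  6.2] g 0.134 t 43.0
rot units z 0.00 tiltfix [ 0.   -0.01  0.  ] ; shift cm (at target psi) [ -0.1  -12.83   0.04]  (cur psi) [ -0.1  -12.83   0.04]
```

View pics/w22.png

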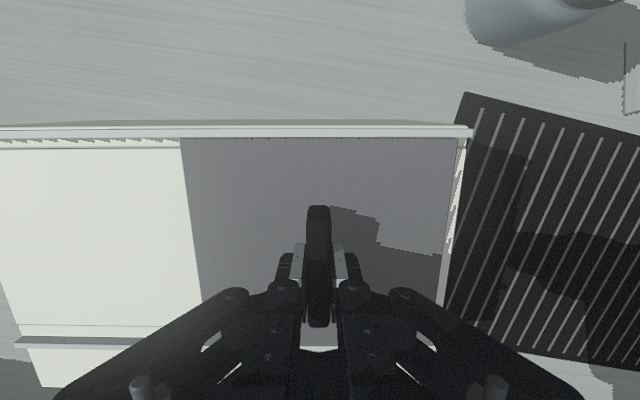

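View pics/t22a.png

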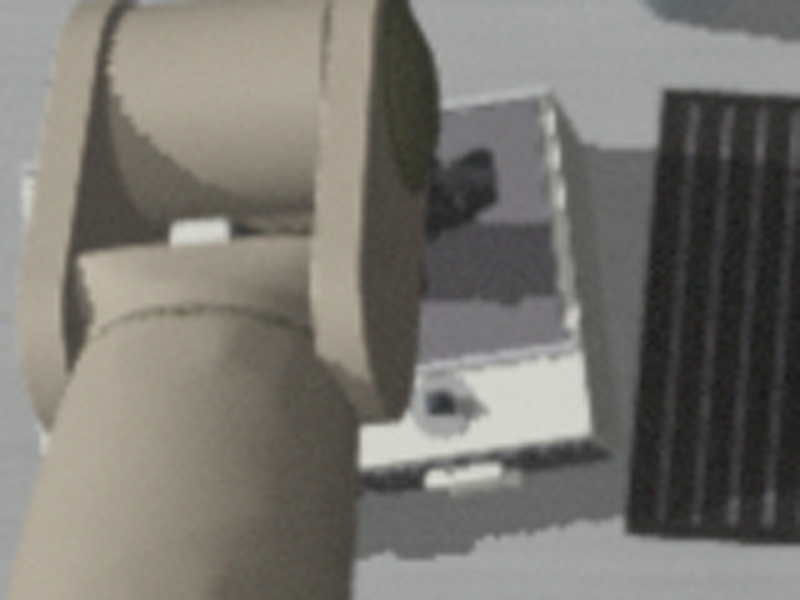

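Emit:
carry_out(steps=[0,0.2,0,0,0,0,-1,0,0.2,0,0,0,0,-1,0,0,0,0,0,0,-1,0,0,0,0,0,0,-1])

```text
time_s: 43.43
eef_pos: [575.2, 157.0, 135.4]
ee_rot: [0.0, 0.997, 0.071, 0.001]
force: [-1.4, -0.8, 6.0]
grip_width: 0.13
```

Emit:
carry_out(steps=[0,0.2,0,0,0,0,-1,0,0,0,0,0,0,-1,0,0,0,0,0,0,-1])

```text
time_s: 43.68
eef_pos: [575.4, 155.2, 135.4]
ee_rot: [-0.0, 0.997, 0.071, 0.001]
force: [-1.0, 1.1, 6.5]
grip_width: 0.134
```

Emit:
carry_out(steps=[0,0.2,0,0,0,0,-1,0,0,0,0,0,0,-1,0,0,0,0,0,0,-1])

```text
time_s: 43.93
eef_pos: [575.5, 155.1, 135.4]
ee_rot: [-0.002, 0.997, 0.071, 0.001]
force: [-1.9, 10.1, 6.3]
grip_width: 0.132
```

Emit:
carry_out(steps=[0,-0.15,0,0,0,0,-1,0,0,0,0,0,0,-0.3,0,0,0,0,0,0,0.2,0,0,0,0,0,0,0.4,0,0,0,0,0,0,0.4,0,0,0,0,0,0,0.4,0,0,-1.5,0,0,0,0.6,0,0,-2.5,0,0,0,1,0,0,-2.5,0,0,0,1,0,0,-3,0,0,0,1,0,0,-3,0,0,0,1,0,0,0,0,0,0,1,0,0,0,0,0,0,1,0,0,0,0,0,0,1])

```text
time_s: 45.1
eef_pos: [574.9, 154.5, 258.5]
ee_rot: [0.0, 0.997, 0.071, -0.001]
force: [-0.1, 0.2, -0.3]
grip_width: 0.996
```

```bash
python3 plan.py 430 100 260 8.1;  python3 -c "
from h import *
im,ps=shot('wrist','w23');crop(im,60,100,440,340,2,'w23a')"
```

```text
p [574.9 154.5 258.5] psi 8.11 tilt 0.09 F [-0.1  0.2 -0.3] g 0.996 t 45.1
rot units z 0.00 tiltfix [-0.    0.02  0.  ] ; shift cm (at target psi) [-15.12   3.36  -0.15]  (cur psi) [-15.12   3.35  -0.12]
```

View pics/w23a.png

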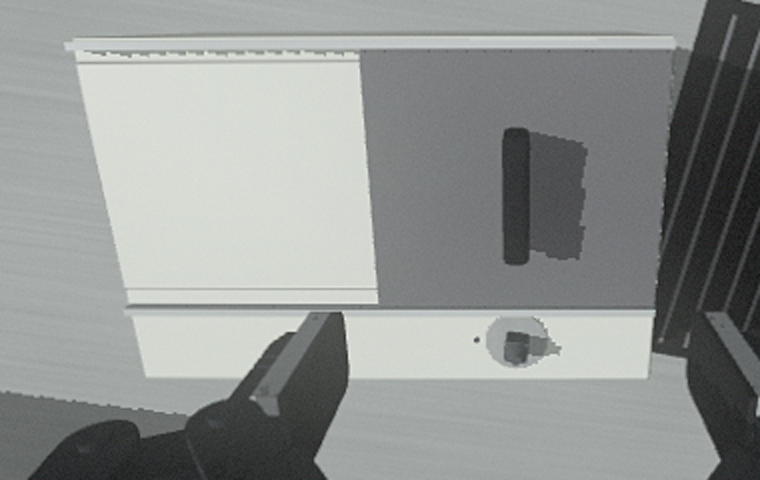

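Emit:
carry_out(steps=[-2.5,0.4,0,0,0,0,1,-2.5,0.4,0,0,0,0,1,-2.5,0.4,0,0,0,0,1,-2.5,0.4,0,0,0,0,1,-2.5,0.4,0.5,0,0,0,1,-2.5,0.4,1,0,0,0,1,0,0,1.5,0,0,0,1,0,0,0,0,0,0,1,0,0,0,0,0,0,1,0,0,0,0,0,0,1,0,0,0,0,0,0,1])

```text
time_s: 46.07
eef_pos: [430.8, 109.8, 229.9]
ee_rot: [0.0, 0.997, 0.071, 0.0]
force: [0.3, -0.6, 0.3]
grip_width: 1.0
```

```bash
python3 plan.py 430 100 260 8.1;  python3 -c "
from h import *
im,ps=shot('wrist','w24');crop(im,240,60,440,220,4,'w24a')"
```

```text
p [430.8 109.8 229.9] psi 8.12 tilt 0.02 F [ 0.3 -0.6  0.3] g 1.0 t 46.07
rot units z 0.00 tiltfix [ 0. -0.  0.] ; shift cm (at target psi) [-0.21  0.96 -3.01]  (cur psi) [-0.21  0.96 -3.01]
```

View pics/w24a.png

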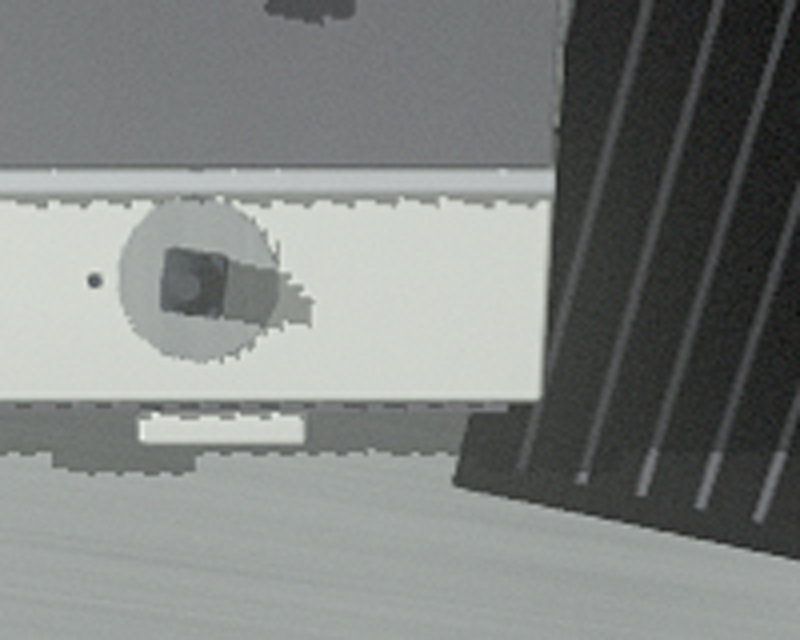

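```bash
python3 - <<'E'
from h import *
np.set_printoptions(precision=1,suppress=True)
im,ps=load('w24')
crop(im,265,105,325,155,13,'w24b')
print('ros',onz('wrist',(290,130),121,ps),'tip',onz('wrist',(287.3,130),140,ps),'front edge',onz('wrist',(290,160.5),120,ps))
im,ps=load('w23')
print('handle',onz('wrist',(60+515/2,100+195/2),153,ps),'tip',onz('wrist',(60+516/2,100+344/2),140,ps))
E
```

```text
ros [488. 142. 121.] tip [489.2 142.4 140. ] front edge [462.5 139.2 120. ]
handle [578.1 155.9 153. ] tip [496.8 143.9 140. ]
```

View pics/w24b.png

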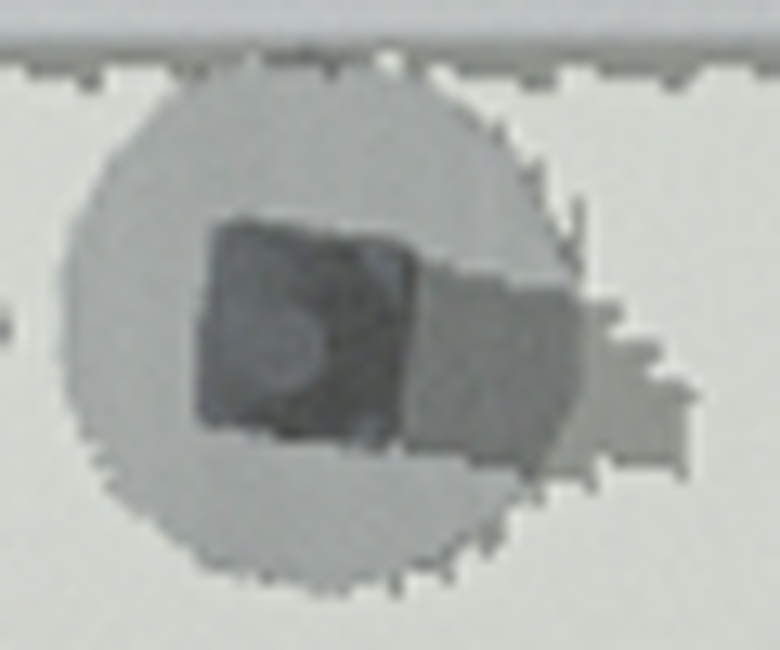

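Emit:
carry_out(steps=[2,-0.76,0,0,0,0,1,2,-0.76,0,0,0,0,1,2,-0.76,0,0,0,0,1,0,0,0,0,0,0,1,0,0,0,0,0,0,1,0,0,0,0,0,0,1,0,0,0,0,0,0,1])

```text
time_s: 46.7
eef_pos: [485.9, 140.5, 229.8]
ee_rot: [0.0, 0.998, 0.071, -0.0]
force: [-0.9, -0.2, -0.1]
grip_width: 1.001
```

```bash
python3 plan.py 487 141 230 8.1;  python3 -c "
from h import *
im,ps=shot('wrist','w25');crop(im,280,160,360,230,9,'w25a')"
```

```text
p [485.9 140.5 229.8] psi 8.10 tilt 0.00 F [-0.9 -0.2 -0.1] g 1.001 t 46.7
rot units z 0.00 tiltfix [0. 0. 0.] ; shift cm (at target psi) [ 0.11 -0.03 -0.02]  (cur psi) [ 0.11 -0.03 -0.02]
```

View pics/w25a.png

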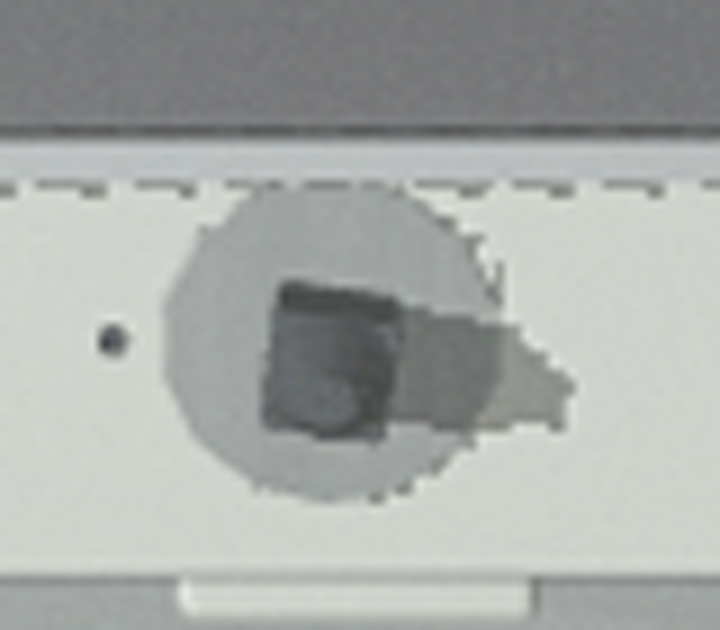

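```bash
python3 - <<'E'
from h import *
np.set_printoptions(precision=1,suppress=True)
_,p4=load('w24');_,p5=load('w25')
t4=(265+285/13,105+345/13);t5=(280+335/9,160+395/9)
r4=(265+323/13,105+325/13);r5=(280+332/9,160+341/9)
print(tri([('wrist',t4,p4),('wrist',t5,p5)]),tri([('wrist',r4,p4),('wrist',r5,p5)]))
for z in(138,140,142):print(onz('wrist',t5,z,p5),onz('wrist',r5,z-19,p5))
# square edges angles at z=132: crop corners in w25
q=[(285,283),(395,303),(384,438),(264,427)]
Q=[onz('wrist',(280+x/9,160+y/9),131,p5) for x,y in q];Q=np.array(Q)
print(Q,Q.mean(0))
for i in range(4):
  d=Q[(i+1)%4]-Q[i];print(np.degrees(np.arctan2(d[1],d[0])),np.linalg.norm(d))
E
```

```text
[488.2 142.3 140. ] [488.  142.2 121.3]
[487.7 141.9 138. ] [487.3 142.2 119. ]
[488.3 142.  140. ] [487.8 142.2 121. ]
[489. 142. 142.] [488.4 142.3 123. ]
[[495.8 147.8 131. ]
 [495.4 137.2 131. ]
 [481.8 136.3 131. ]
 [481.3 147.9 131. ]] [488.6 142.3 131. ]
-92.61192931148295 10.598076504118247
-176.0837170807196 13.538690066496567
92.54438695457038 11.602784680478877
-0.3144319213930201 14.505345451524768
```

Emit:
carry_out(steps=[0,0,-0.5,0,0,-1.37,1,0,0,-0.5,0,0,-1.37,1,0,0,-0.5,0,0,-1.37,1,0,0,-0.5,0,0,-1.37,1,0,0,0,0,0,-1.37,1,0,0,0,0,0,-1.37,1,0,0,0,0,0,-1.37,1,0,0,0,0,0,-1.37,1,0,0,0,0,0,-1.37,1,0,0,0,0,0,-1.37,1,0,0,0,0,0,-1.37,1,0,0,0,0,0,-1.33,1,0,0,0,0,0,0,1,0,0,0,0,0,0,1])

```text
time_s: 47.92
eef_pos: [486.1, 140.6, 249.8]
ee_rot: [0.0, 0.708, 0.706, 0.0]
force: [-0.4, -0.0, -0.3]
grip_width: 0.999
```

```bash
python3 plan.py 440 -450 250 90
```

```text
p [486.1 140.6 249.8] psi 89.90 tilt 0.02 F [-0.4 -0.  -0.3] g 0.999 t 47.92
rot units z -0.02 tiltfix [ 0. -0.  0.] ; shift cm (at target psi) [-5.906e+01 -4.610e+00 -2.000e-02]  (cur psi) [-5.906e+01 -4.510e+00 -2.000e-02]
```

Emit:
carry_out(steps=[-2,-0.2,0,0,0,0,1,-3.6,-0.28,0,0,0,0,1,-3.6,-0.28,0,0,0,0,1,-3.6,-0.28,0,0,0,0,1,-3.6,-0.28,0,0,0,0,1,-3.6,-0.28,0,0,0,0,1,-3.6,-0.28,0,0,0,0,1,-3.6,-0.28,0,0,0,0,1,-3.6,-0.28,0,0,0,0,1,-3.6,-0.28,0,0,0,0,1,-3.6,-0.28,0,0,0,0,1,-3.6,-0.28,0,0,0,0,1,-3.6,-0.28,0,0,0,0,1,-3.6,-0.28,0,0,0,0,1,-3.6,-0.28,0,0,0,0,1,-3.6,-0.28,0,0,0,0,1,-3,-0.2,0,0,0,0,1,0,0,0,0,0,0,1,0,0,0,0,0,0,1,0,0,0,0,0,0,1])

```text
time_s: 49.58
eef_pos: [441.5, -448.8, 249.6]
ee_rot: [-0.0, 0.707, 0.707, 0.0]
force: [0.8, 0.4, 0.9]
grip_width: 1.003
```

```bash
python3 plan.py 440 -450 250 90; python3 -c "
from h import *
im,ps=shot('wrist','w26')"
```

```text
p [ 441.5 -448.8  249.6] psi 90.00 tilt 0.03 F [0.8 0.4 0.9] g 1.003 t 49.58
rot units z 0.00 tiltfix [-0.   -0.01  0.  ] ; shift cm (at target psi) [-0.12 -0.15 -0.04]  (cur psi) [-0.12 -0.15 -0.04]
```

View pics/w26.png

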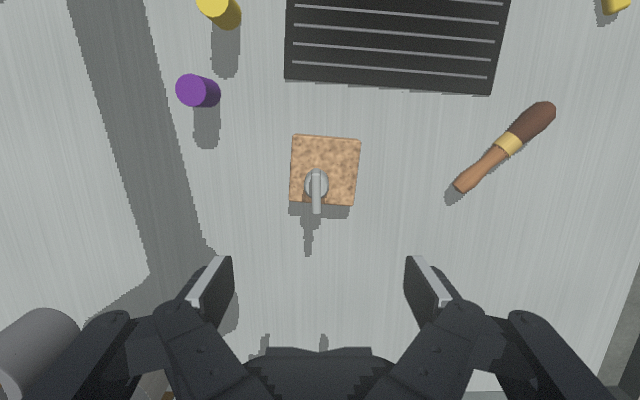

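```bash
python3 - <<'E'
from h import *
im,ps=load('w26');crop(im,270,120,380,230,7,'w26a')
E
```

```text
(no output)
```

View pics/w26a.png

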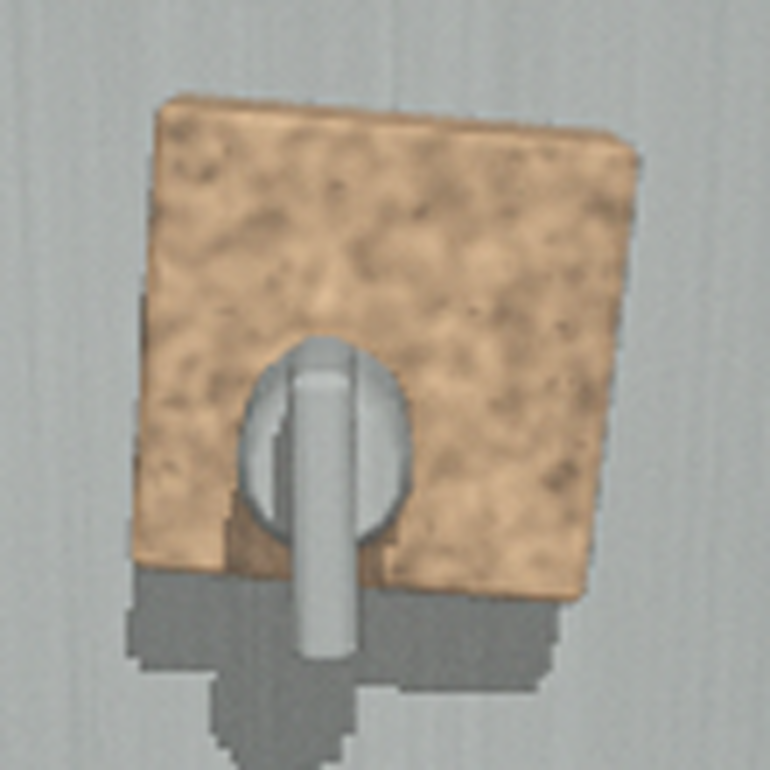

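```bash
python3 - <<'E'
from h import *
np.set_printoptions(precision=1,suppress=True)
im,ps=load('w26');P=lambda x,y:(270+x/7,120+y/7)
a=onz('wrist',P(322,376),98,ps);b=onz('wrist',P(328,656),98,ps);c=(a+b)/2
d=a-b;print(a,b,c,np.linalg.norm(d),np.degrees(np.arctan2(d[1],d[0])))
q=[onz('wrist',P(*p),30,ps) for p in [(160,112),(634,146),(580,600),(137,564)]]
q=np.array(q);print(q,q.mean(0),np.linalg.norm(np.roll(q,-1,0)-q,axis=1))
for i in range(4):
  d=q[(i+1)%4]-q[i];print(np.degrees(np.arctan2(d[1],d[0])))
print('barrel bottom centre approx', onz('wrist',P(325,450),62,ps))
import plan;plan.plan(c[0],c[1],170,90)
E
```

```text
[ 439.3 -433.6   98. ] [ 440.1 -476.8   98. ] [ 439.7 -455.2   98. ] 43.23110648390975 91.05163003910369
[[ 410.9 -401.5   30. ]
 [ 492.9 -407.3   30. ]
 [ 486.4 -490.1   30. ]
 [ 404.5 -483.1   30. ]] [ 448.7 -445.5   30. ] [82.2 83.1 82.2 81.8]
-4.036947567802607
-94.49864389533272
175.10468984453195
85.54369574850558
barrel bottom centre approx [ 439.4 -453.6   62. ]
p [ 441.8 -448.4  249.8] psi 90.07 tilt 0.01 F [0.5 0.8 0.1] g 1.001 t 49.63
rot units z 0.01 tiltfix [ 0. -0.  0.] ; shift cm (at target psi) [-0.7 -0.2  8. ]  (cur psi) [-0.7 -0.2  8. ]
```

Emit:
carry_out(steps=[-0.35,-0.1,2,0,0,0,1,-0.35,-0.1,2,0,0,0,0.5,0,0,2,0,0,0,0,0,0,2,0,0,0,0,0,0,1.5,0,0,0,0,0,0,1.5,0,0,0,0,0,0,1,0,0,0,0,0,0,1,0,0,0,0,0,0,0,0,0,0,0,0,0,0,0,0,0,0,0,0,0,0,0,0,0,0])

```text
schema error: expected a multiple of 7 numbers
```

```bash
python3 plan.py 439.7 -455.2 72 91; python3 -c "
from h import *
im,ps=shot('wrist','w27')"
```

```text
p [ 441.8 -448.4  249.8] psi 90.07 tilt 0.01 F [0.5 0.8 0.1] g 1.001 t 49.63
rot units z -0.19 tiltfix [ 0. -0.  0.] ; shift cm (at target psi) [-0.68 -0.22 17.78]  (cur psi) [-0.68 -0.21 17.78]
```

View pics/w27.png

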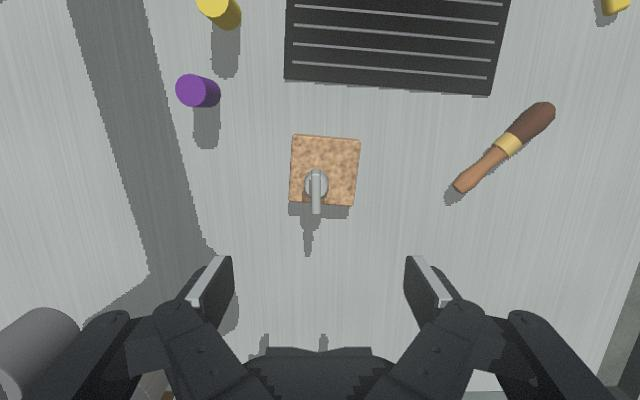

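Emit:
carry_out(steps=[-0.35,-0.1,2,0,0,-0.19,1,-0.35,-0.1,2,0,0,0,0.5,0,0,2,0,0,0,0,0,0,2,0,0,0,0,0,0,2,0,0,0,0,0,0,1.5,0,0,0,0,0,0,1.5,0,0,0,0,0,0,0,0,0,0,0,0,0,0,0,0,0,0,0,0,0,0,0,0,0])

```text
time_s: 50.52
eef_pos: [440.1, -456.4, 121.0]
ee_rot: [0.001, 0.7, 0.714, -0.0]
force: [-0.5, -0.8, -0.4]
grip_width: 0.501
```

```bash
python3 plan.py 439.7 -455.2 72 91; python3 -c "
from h import *
im,ps=shot('wrist','w27')"
```

```text
p [ 440.1 -456.4  121. ] psi 91.08 tilt 0.11 F [-0.5 -0.8 -0.4] g 0.501 t 50.52
rot units z 0.02 tiltfix [0.01 0.02 0.  ] ; shift cm (at target psi) [ 0.12 -0.04  4.9 ]  (cur psi) [ 0.12 -0.04  4.9 ]
```

View pics/w27.png

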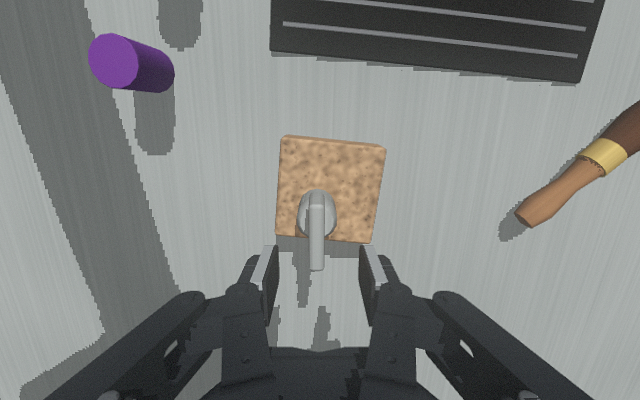

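```bash
python3 - <<'E'
from h import *
np.set_printoptions(precision=1,suppress=True)
im,ps=load('w27');crop(im,280,170,360,290,6,'w27a')
E
```

```text
(no output)
```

View pics/w27a.png

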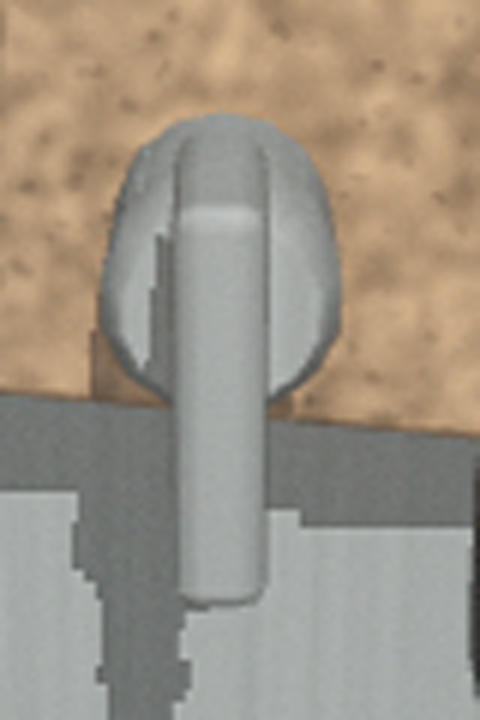

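```bash
python3 - <<'E'
from h import *
np.set_printoptions(precision=1,suppress=True)
im,ps=load('w27');P=lambda x,y:(280+x/6,170+y/6)
a=onz('wrist',P(221,208),98,ps);b=onz('wrist',P(223,604),98,ps);c=(a+b)/2
d=a-b;print(a,b,c,np.linalg.norm(d),np.degrees(np.arctan2(d[1],d[0])))
import plan;plan.plan(c[0],c[1],72,91)
E
```

```text
[ 438.9 -432.9   98. ] [ 439.9 -477.2   98. ] [ 439.4 -455.    98. ] 44.33279279500689 91.24462882993666
p [ 440.1 -456.5  121.2] psi 91.08 tilt 0.13 F [ 0.7 -0.1  0.5] g 0.5 t 50.57
rot units z 0.02 tiltfix [0. 0. 0.] ; shift cm (at target psi) [ 0.1 -0.1  4.9]  (cur psi) [ 0.2 -0.1  4.9]
```

Emit:
carry_out(steps=[0.1,-0.05,1.2,0,0,0,0,0,0,1.2,0,0,0,0,0,0,1.2,0,0,0,0,0,0,1.2,0,0,0,0,0,0,0,0,0,0,0,0,0,0,0,0,0,-0.5,0,0,0,0,0,0,-1,0,0,0,0,0,0,-1,0,0,0,0,0,0,-1,0,0,0,0,0,0,-1,0,0,0,0,0,0,-1,0,0,0,0,0,0,-1], grip_force=90)

```text
time_s: 51.57
eef_pos: [439.3, -455.8, 72.4]
ee_rot: [0.001, 0.701, 0.714, -0.0]
force: [0.3, -1.3, 5.7]
grip_width: 0.097
```

```bash
python3 plan.py 439.7 -455.2 172 91
```

```text
p [ 439.3 -455.8   72.4] psi 91.06 tilt 0.09 F [ 0.3 -1.3  5.7] g 0.097 t 51.57
rot units z 0.01 tiltfix [0.01 0.02 0.  ] ; shift cm (at target psi) [ 0.06  0.04 -9.96]  (cur psi) [ 0.05  0.05 -9.96]
```

Emit:
carry_out(steps=[0,0,-1,0,0,0,-1,0,0,-2,0,0,0,-1,0,0,-3,0,0,0,-1,0,0,-3,0,0,0,-1,0,0,-3,0,0,0,-1,0,0,-3,0,0,0,-1,0,0,-2,0,0,0,-1,0,0,0,0,0,0,-1,0,0,0,0,0,0,-1,0,0,0,0,0,0,-1])

```text
time_s: 52.4
eef_pos: [438.7, -454.9, 240.1]
ee_rot: [-0.001, 0.701, 0.714, 0.0]
force: [-0.4, 0.6, -1.3]
grip_width: 0.098
```

```bash
python3 plan.py 488.2 142.2 240 91; python3 -c "
from h import *
im,ps=shot('wrist','w28');crop(im,260,170,380,350,4,'w28a')"
```

```text
p [ 438.7 -454.9  240.1] psi 91.06 tilt 0.16 F [-0.4  0.6 -1.3] g 0.098 t 52.4
rot units z 0.01 tiltfix [-0.02 -0.03  0.  ] ; shift cm (at target psi) [5.961e+01 5.990e+00 1.000e-02]  (cur psi) [59.6   6.06  0.14]
```

View pics/w28a.png

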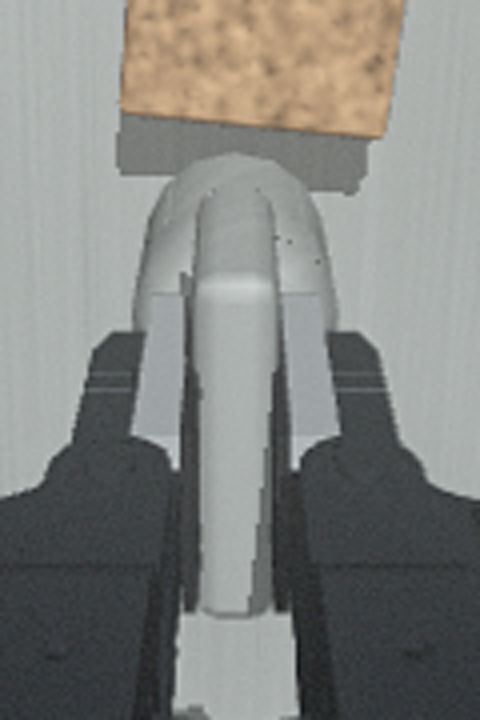

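```bash
python3 - <<'E'
from h import *
np.set_printoptions(precision=1,suppress=True)
im,ps=load('w28');P=lambda x,y:(260+x/4,170+y/4)
f=lambda px,dz:ps[0].T@(onz('wrist',px,ps[1][2]+dz,ps)-ps[1])
print(f(P(235,285),25.6),f(P(235,612),25.6),f(P(237,153),-42.4)-[15,0,0])
im,ps=load('w27')
P=lambda x,y:(280+x/6,170+y/6)
f=lambda px,z:ps[0].T@(onz('wrist',px,z,ps)-ps[1])
print(f(P(225,112),30)-[15,0,0],f(P(221,208),98),f(P(223,604),98))
E
```

```text
[ 22.4   0.3 -25.5] [-20.6   0.3 -25.7] [-0.3  0.7 42.4]
[ 0.4 -0.6 91. ] [23.5 -0.8 23. ] [-20.8  -0.7  23.1]
```

Emit:
carry_out(steps=[2,0.35,0,0,0,0,-1,3.6,0.35,0,0,0,0,-1,3.6,0.35,0,0,0,0,-1,3.6,0.35,0,0,0,0,-1,3.6,0.35,0,0,0,0,-1,3.6,0.35,0,0,0,0,-1,3.6,0.35,0,0,0,0,-1,3.6,0.35,0,0,0,0,-1,3.6,0.35,0,0,0,0,-1,3.6,0.35,0,0,0,0,-1,3.6,0.35,0,0,0,0,-1,3.6,0.35,0,0,0,0,-1,3.6,0.35,0,0,0,0,-1,3.6,0.35,0,0,0,0,-1,3.6,0.35,0,0,0,0,-1,3.6,0.35,0,0,0,0,-1,3.5,0.35,0,0,0,0,-1,0,0,0,0,0,0,-1,0,0,0,0,0,0,-1,0,0,0,0,0,0,-1])

```text
time_s: 54.12
eef_pos: [487.1, 140.3, 240.6]
ee_rot: [-0.001, 0.7, 0.714, -0.001]
force: [-0.2, -0.6, -0.6]
grip_width: 0.098
```

```bash
python3 plan.py 488.2 141.7 195 91; python3 -c "
from h import *
im,ps=shot('wrist','w29')"
```

```text
p [487.1 140.3 240.6] psi 91.07 tilt 0.12 F [-0.2 -0.6 -0.6] g 0.098 t 54.12
rot units z 0.01 tiltfix [-0.02  0.    0.  ] ; shift cm (at target psi) [0.14 0.11 4.56]  (cur psi) [0.14 0.12 4.56]
```

View pics/w29.png

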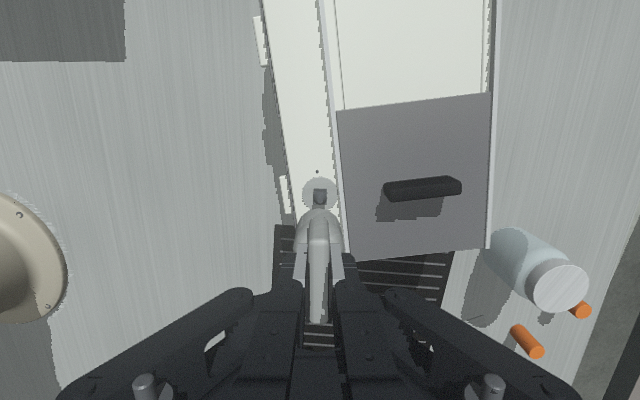

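Emit:
carry_out(steps=[0.12,0.1,1.5,0,0,0,-1,0,0,1.5,0,0,0,-1,0,0,1.2,0,0,0,-1,0,0,0.5,0,0,0,-1,0,0,0,0,0,0,-1,0,0,0,0,0,0,-1,0,0,0,0,0,0,-1])

```text
time_s: 54.75
eef_pos: [488.9, 141.5, 195.4]
ee_rot: [0.0, 0.701, 0.713, 0.0]
force: [0.8, 1.1, -0.6]
grip_width: 0.102
```

```bash
python3 plan.py 488.2 141.7 175 91; python3 -c "
from h import *
im,ps=shot('wrist','w30');crop(im,260,160,380,330,4,'w30a')"
```

```text
p [488.9 141.5 195.4] psi 91.03 tilt 0.07 F [ 0.8  1.1 -0.6] g 0.102 t 54.75
rot units z 0.01 tiltfix [0.01 0.   0.  ] ; shift cm (at target psi) [ 0.03 -0.07  2.04]  (cur psi) [ 0.03 -0.07  2.04]
```

View pics/w30a.png

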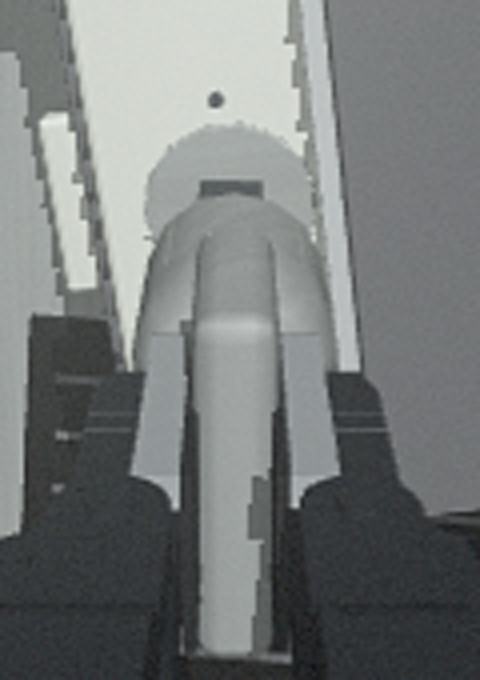

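Emit:
carry_out(steps=[0,-0.07,0.5,0,0,0,-1,0,0,0.5,0,0,0,-1,0,0,0.5,0,0,0,-1,0,0,0.2,0,0,0,-1,0,0,0,0,0,0,-1,0,0,0,0,0,0,-1])

```text
time_s: 55.3
eef_pos: [487.8, 141.8, 177.5]
ee_rot: [-0.0, 0.7, 0.714, -0.0]
force: [-0.8, -0.3, -0.6]
grip_width: 0.096
```

Emit:
carry_out(steps=[0,0,0.2,0,0,0,-1,0,0,0.2,0,0,0,-1,0,0,0,0,0,0,-1,0,0,0,0,0,0,-1])

```text
time_s: 55.63
eef_pos: [487.7, 141.8, 173.5]
ee_rot: [-0.0, 0.701, 0.714, -0.0]
force: [0.0, 1.2, -0.8]
grip_width: 0.099
```

Emit:
carry_out(steps=[0,0,0.2,0,0,0,-1,0,0,0,0,0,0,-1,0,0,0,0,0,0,-1])

```text
time_s: 55.88
eef_pos: [487.7, 141.8, 171.5]
ee_rot: [-0.0, 0.701, 0.714, -0.0]
force: [0.1, 0.0, -1.3]
grip_width: 0.097
```

Emit:
carry_out(steps=[0,0,0.2,0,0,0,-1,0,0,0.2,0,0,0,-1,0,0,0,0,0,0,-1,0,0,0,0,0,0,-1])

```text
time_s: 56.22
eef_pos: [487.7, 141.8, 167.5]
ee_rot: [-0.0, 0.701, 0.714, -0.0]
force: [0.2, 0.1, -1.4]
grip_width: 0.1
```

Emit:
carry_out(steps=[0,0,0.2,0,0,0,-1,0,0,0.1,0,0,0,-1,0,0,0,0,0,0,-1,0,0,0,0,0,0,-1])

```text
time_s: 56.55
eef_pos: [487.8, 141.8, 164.6]
ee_rot: [-0.0, 0.701, 0.714, -0.0]
force: [-0.0, -0.3, -1.5]
grip_width: 0.1
```

Emit:
carry_out(steps=[0,0,0.1,0,0,0,-1,0,0,0.1,0,0,0,-1,0,0,0,0,0,0,-1,0,0,0,0,0,0,-1])

```text
time_s: 56.88
eef_pos: [488.0, 141.9, 164.4]
ee_rot: [0.001, 0.7, 0.714, 0.001]
force: [-5.9, -0.2, 15.0]
grip_width: 0.096
```

Emit:
carry_out(steps=[0,0,-0.15,0,0,0,-1,0,0,0,0,0,1,-1,0,0,0,0,0,1,-1,0,0,0,0,0,1,-1,0,0,0,0,0,1,-1,0,0,0,0,0,1,-1,0,0,0,0,0,0,-1,0,0,0,0,0,0,-1], grip_force=120)

```text
time_s: 57.55
eef_pos: [488.1, 142.3, 164.5]
ee_rot: [-0.0, 0.838, 0.546, 0.001]
force: [-0.9, 5.8, 4.4]
grip_width: 0.094
```

```bash
python3 plan.py 488 141.8 164 0; python3 -c "
from h import *
s=readout.sense();print(s['wrist_torque'],s['joints'])
im,ps=shot('wrist','w31')"
```

```text
p [488.1 142.3 164.5] psi 66.21 tilt 0.09 F [-0.9  5.8  4.4] g 0.094 t 57.55
rot units z 13.24 tiltfix [ 0.01 -0.02  0.  ] ; shift cm (at target psi) [-0.01  0.05  0.05]  (cur psi) [-0.05  0.02  0.05]
[0.9833465  0.04021101 0.06544846] [5.24002686e-02 3.39487603e-01 1.64451536e+00 1.22375780e-03
 1.15639432e+00 4.67154676e-01]
```

View pics/w31.png

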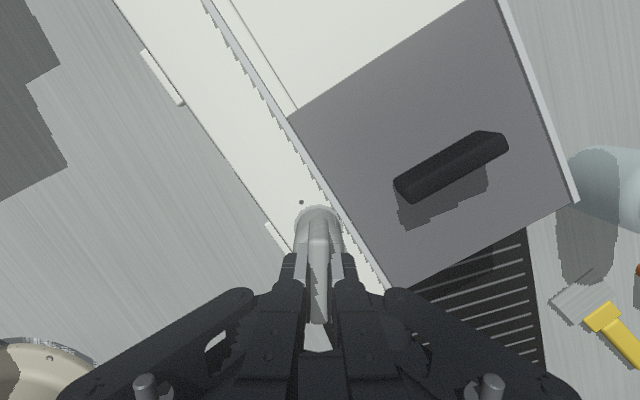

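Emit:
carry_out(steps=[0,0,0,0,0,1,-1,0,0,0,0,0,1,-1,0,0,0,0,0,1,-1,0,0,0,0,0,1,-1,0,0,0,0,0,1,-1,0,0,0,0,0,1,-1,0,0,0,0,0,1,-1,0,0,0,0,0,1,-1,0,0,0,0,0,1,-1,0,0,0,0,0,1,-1,0,0,0,0,0,0,-1,0,0,0,0,0,0,-1])

```text
time_s: 58.6
eef_pos: [488.0, 142.3, 164.5]
ee_rot: [-0.0, 0.99, 0.141, 0.001]
force: [-0.6, 5.4, 4.5]
grip_width: 0.088
```

```bash
python3 plan.py 488 141.8 164 0; python3 -c "
from h import *
s=readout.sense();print(s['wrist_torque'])
im,ps=shot('wrist','w32')"
```

```text
p [488.  142.3 164.5] psi 16.19 tilt 0.08 F [-0.6  5.4  4.5] g 0.088 t 58.6
rot units z 3.24 tiltfix [-0.01 -0.01  0.  ] ; shift cm (at target psi) [-0.    0.05  0.05]  (cur psi) [-0.02  0.04  0.05]
[1.0039225  0.04472887 0.09814555]
```

View pics/w32.png

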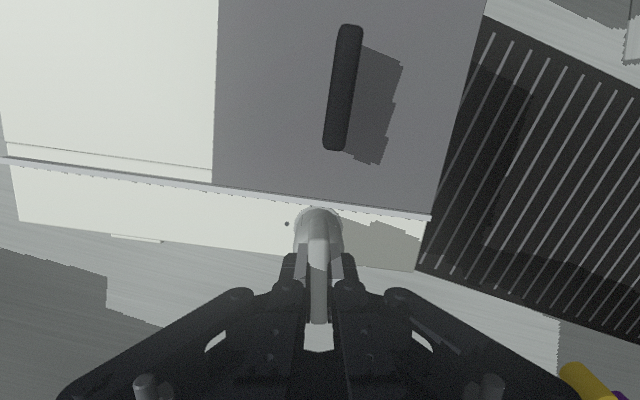

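Emit:
carry_out(steps=[0,0,0,0,0,1,-1,0,0,0,0,0,1,-1,0,0,0,0,0,1,-1,0,0,0,0,0,0.5,-1,0,0,0,0,0,0,-1,0,0,0,0,0,0,-1])

```text
time_s: 59.15
eef_pos: [488.0, 142.3, 164.5]
ee_rot: [-0.0, 1.0, -0.011, 0.0]
force: [-0.1, 4.9, 5.5]
grip_width: 0.09
```

```bash
python3 plan.py 488 141.8 164 -5; python3 -c "
from h import *
s=readout.sense();print(s['wrist_torque'])"
```

```text
p [488.  142.3 164.5] psi -1.30 tilt 0.08 F [-0.1  4.9  5.5] g 0.09 t 59.15
rot units z 0.74 tiltfix [-0.01 -0.01  0.  ] ; shift cm (at target psi) [0.01 0.05 0.05]  (cur psi) [0.   0.05 0.05]
[1.00128413 0.15407644 0.12115668]
```

Emit:
carry_out(steps=[0,0,0,0,0,0.5,-1,0,0,0,0,0,0,-1,0,0,0,0,0,0,-1])

```text
time_s: 59.4
eef_pos: [488.0, 142.3, 164.5]
ee_rot: [-0.0, 0.999, -0.033, 0.0]
force: [-0.6, 5.8, 5.5]
grip_width: 0.088
```

```bash
python3 plan.py 488 141.8 164 -5; python3 -c "
from h import *
s=readout.sense();print(s['wrist_torque'])"
```

```text
p [488.  142.3 164.5] psi -3.80 tilt 0.07 F [-0.6  5.8  5.5] g 0.088 t 59.4
rot units z 0.24 tiltfix [-0.01 -0.01  0.  ] ; shift cm (at target psi) [0.01 0.04 0.05]  (cur psi) [0.   0.05 0.05]
[1.01896523 0.11439411 0.06246709]
```

Emit:
carry_out(steps=[0,0,0,0,0,0.6,-1,0,0,0,0,0,0,-1,0,0,0,0,0,0,-1])

```text
time_s: 59.65
eef_pos: [488.0, 142.2, 164.6]
ee_rot: [-0.001, 0.998, -0.059, 0.0]
force: [-1.0, 5.1, 5.0]
grip_width: 0.094
```

```bash
python3 plan.py 488 141.8 164 -5; python3 -c "
from h import *
s=readout.sense();print(s['wrist_torque'])"
```

```text
p [488.  142.2 164.6] psi -6.80 tilt 0.08 F [-1.   5.1  5. ] g 0.094 t 59.65
rot units z -0.36 tiltfix [-0.01 -0.01  0.  ] ; shift cm (at target psi) [0.01 0.04 0.06]  (cur psi) [0.01 0.04 0.06]
[0.98566637 0.09673534 0.09732084]
```

Emit:
carry_out(steps=[0,0,0,0,0,0.6,-1,0,0,0,0,0,0,-1,0,0,0,0,0,0,-1])

```text
time_s: 59.9
eef_pos: [488.0, 142.2, 164.5]
ee_rot: [-0.0, 0.996, -0.085, 0.0]
force: [-0.7, 5.6, 5.1]
grip_width: 0.09
```

```bash
python3 plan.py 488 141.8 164 -5; python3 -c "
from h import *
s=readout.sense();print(s['wrist_torque'])
shot('wrist','w33')"
```

```text
p [488.  142.2 164.5] psi -9.80 tilt 0.07 F [-0.7  5.6  5.1] g 0.09 t 59.9
rot units z -0.96 tiltfix [-0.01 -0.01  0.  ] ; shift cm (at target psi) [0.01 0.04 0.05]  (cur psi) [0.01 0.04 0.05]
[0.97170613 0.10626338 0.11057588]
```

View pics/w33.png

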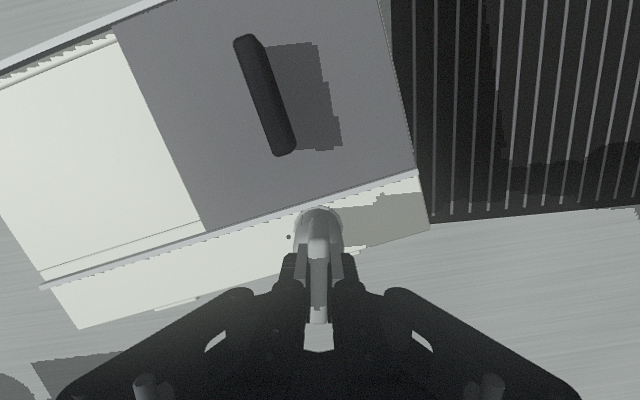

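Emit:
carry_out(steps=[0,0,0,0,0,0.5,-1,0,0,0,0,0,0,-1,0,0,0,0,0,0,-1])

```text
time_s: 60.2
eef_pos: [488.0, 142.2, 164.5]
ee_rot: [-0.001, 0.994, -0.107, 0.0]
force: [-0.5, 4.6, 4.9]
grip_width: 0.094
```

```bash
python3 plan.py 488 141.8 164 -5; python3 -c "
from h import *
s=readout.sense();print(s['wrist_torque'],s['tau'][5])"
```

```text
p [488.  142.2 164.5] psi -12.30 tilt 0.07 F [-0.5  4.6  4.9] g 0.094 t 60.2
rot units z -1.46 tiltfix [-0.01 -0.01  0.  ] ; shift cm (at target psi) [0.01 0.04 0.05]  (cur psi) [0.01 0.04 0.05]
[0.99667279 0.14874845 0.12084772] 0.1838566130027175
```

Emit:
carry_out(steps=[0,0,0,0,0,0.5,-1,0,0,0,0,0,0,-1,0,0,0,0,0,0,-1])

```text
time_s: 60.45
eef_pos: [488.0, 142.2, 164.5]
ee_rot: [-0.001, 0.992, -0.129, 0.0]
force: [-0.3, 4.7, 4.9]
grip_width: 0.091
```

```bash
python3 plan.py 488 141.8 164 -5; python3 -c "
from h import *
s=readout.sense();print(s['wrist_torque'],s['tau'][5])
im,_=shot('wrist','w34');crop(im,240,160,400,360,4,'w34a')"
```

```text
p [488.  142.2 164.5] psi -14.80 tilt 0.07 F [-0.3  4.7  4.9] g 0.091 t 60.45
rot units z -1.96 tiltfix [-0.01 -0.01  0.  ] ; shift cm (at target psi) [0.   0.04 0.05]  (cur psi) [0.01 0.04 0.05]
[0.98848358 0.06347504 0.11508447] 0.19783326890319586
```

View pics/w34a.png

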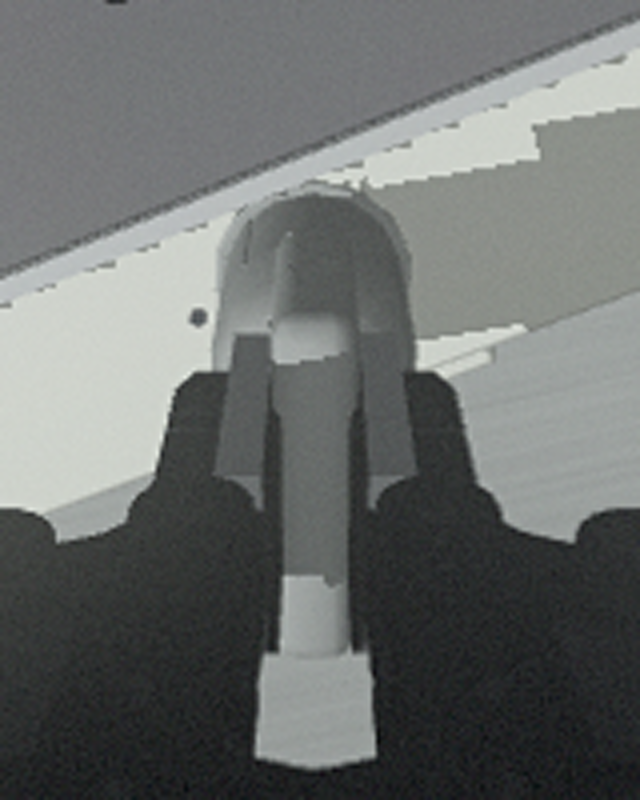

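Emit:
carry_out(steps=[0,0,0,0,0,0.5,-1,0,0,0,0,0,0,-1,0,0,0,0,0,0,-1])

```text
time_s: 60.75
eef_pos: [488.0, 142.2, 164.5]
ee_rot: [-0.0, 0.989, -0.15, 0.0]
force: [-0.2, 4.3, 4.5]
grip_width: 0.091
```

```bash
python3 plan.py 488 141.8 164 -5; python3 -c "
from h import *
s=readout.sense();print(s['wrist_torque'],s['tau'][5])"
```

```text
p [488.  142.2 164.5] psi -17.29 tilt 0.07 F [-0.2  4.3  4.5] g 0.091 t 60.75
rot units z -2.46 tiltfix [-0.01 -0.01  0.  ] ; shift cm (at target psi) [0.01 0.04 0.05]  (cur psi) [0.02 0.04 0.05]
[0.98403204 0.09973952 0.07080247] 0.19790438935160637
```

Emit:
carry_out(steps=[0,0,0,0,0,0.5,-1,0,0,0,0,0,0,-1,0,0,0,0,0,0,-1])

```text
time_s: 61.0
eef_pos: [487.9, 142.2, 164.5]
ee_rot: [-0.0, 0.985, -0.172, 0.0]
force: [-1.0, 5.0, 5.1]
grip_width: 0.087
```

```bash
python3 plan.py 488 141.8 164 -5; python3 -c "
from h import *
s=readout.sense();print(s['wrist_torque'],s['tau'][5])
im,_=shot('wrist','w35');crop(im,240,160,400,360,4,'w35a')"
```

```text
p [487.9 142.2 164.5] psi -19.80 tilt 0.07 F [-1.   5.   5.1] g 0.087 t 61.0
rot units z -2.96 tiltfix [-0.01 -0.01  0.  ] ; shift cm (at target psi) [0.01 0.04 0.05]  (cur psi) [0.02 0.04 0.05]
[0.96041967 0.08918837 0.04637053] 0.13407298363745213
```

View pics/w35a.png

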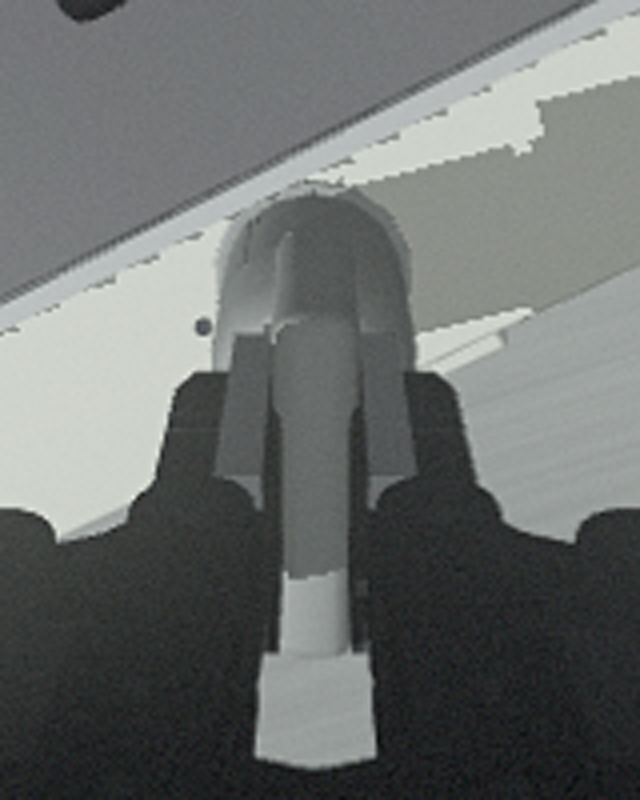

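Emit:
carry_out(steps=[0,0,0,0,0,0.5,-1,0,0,0,0,0,0.5,-1,0,0,0,0,0,0,-1,0,0,0,0,0,0,-1])

```text
time_s: 61.38
eef_pos: [488.0, 142.2, 164.5]
ee_rot: [-0.001, 0.977, -0.215, 0.0]
force: [-0.1, 5.6, 5.6]
grip_width: 0.092
```

```bash
python3 plan.py 488 141.8 164 -5; python3 -c "
from h import *
s=readout.sense();print(s['wrist_torque'],s['tau'][5])"
```

```text
p [488.  142.2 164.5] psi -24.80 tilt 0.07 F [-0.1  5.6  5.6] g 0.092 t 61.38
rot units z -3.96 tiltfix [-0.01 -0.    0.  ] ; shift cm (at target psi) [0.01 0.04 0.05]  (cur psi) [0.02 0.04 0.05]
[1.00673798 0.05625463 0.05663677] 0.15153870452195406
```

Emit:
carry_out(steps=[0,0,0,0,0,0.5,-1,0,0,0,0,0,0.5,-1,0,0,0,0,0,0,-1,0,0,0,0,0,0,-1])

```text
time_s: 61.72
eef_pos: [487.9, 142.3, 164.5]
ee_rot: [-0.001, 0.966, -0.257, 0.0]
force: [-2.1, 4.6, 5.0]
grip_width: 0.088
```

```bash
python3 plan.py 488 141.8 164 -5; python3 -c "
from h import *
s=readout.sense();print(s['wrist_torque'],s['tau'][5])
im,_=shot('wrist','w36');crop(im,240,160,400,360,4,'w36a')"
```

```text
p [487.9 142.3 164.5] psi -29.81 tilt 0.07 F [-2.1  4.6  5. ] g 0.088 t 61.72
rot units z -4.96 tiltfix [-0.01 -0.    0.  ] ; shift cm (at target psi) [0.01 0.04 0.05]  (cur psi) [0.03 0.03 0.05]
[ 0.97987697  0.12343687 -0.01052551] 0.09994267020374537
```

View pics/w36a.png

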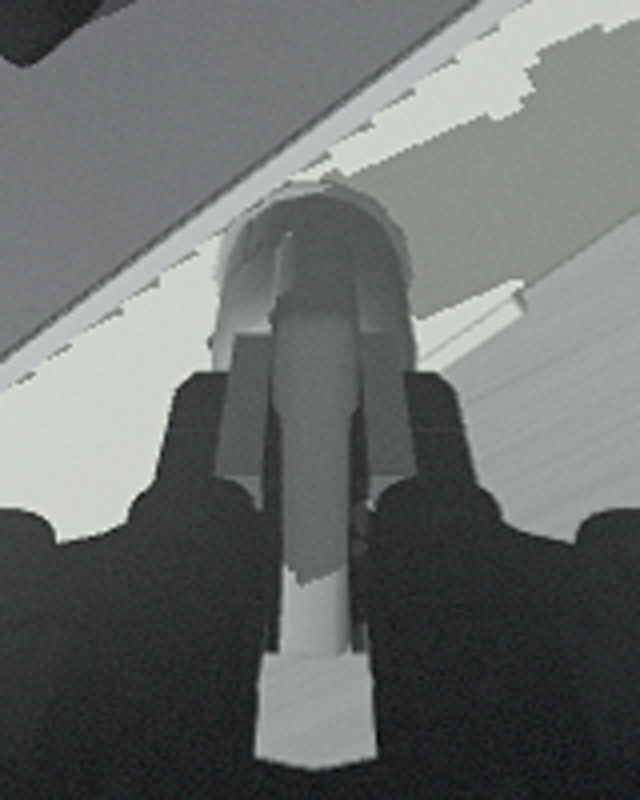

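Emit:
carry_out(steps=[0,0,-0.5,0,0,0,-1,0,0,-1,0,0,0,-1,0,0,-1.5,0,0,0,-1,0,0,-1.5,0,0,0,-1,0,0,-1.5,0,0,0,-1,0,0,0,0,0,0,-1,0,0,0,0,0,0,-1,0,0,0,0,0,0,-1])

```text
time_s: 62.43
eef_pos: [487.3, 141.6, 222.9]
ee_rot: [0.0, 0.966, -0.258, -0.001]
force: [0.9, -0.1, -1.4]
grip_width: 0.089
```

```bash
python3 plan.py 488 141.8 164 -5; python3 -c "
from h import *
s=readout.sense();print(s['wrist_torque'],s['tau'][5])
im,_=shot('wrist','w37');crop(im,240,130,400,330,4,'w37a')"
```

```text
p [487.3 141.6 222.9] psi -29.89 tilt 0.11 F [ 0.9 -0.1 -1.4] g 0.089 t 62.43
rot units z -4.98 tiltfix [0.02 0.02 0.  ] ; shift cm (at target psi) [ 0.07 -0.03  5.89]  (cur psi) [ 0.06 -0.06  5.89]
[-0.06734807 -0.05762856 -0.02256095] -0.01634232234209776
```

View pics/w37a.png

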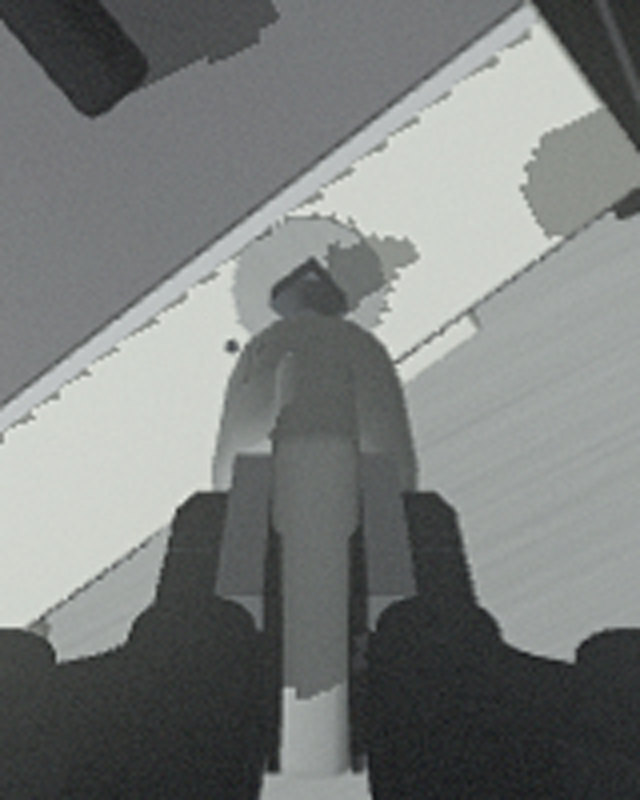

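Emit:
carry_out(steps=[0,0,0,0,0,-1.27,-1,0,0,0,0,0,-1.27,-1,0,0,0,0,0,-1.27,-1,0,0,0,0,0,-1.27,-1,0,0,0,0,0,-1.27,-1,0,0,0,0,0,-1.25,-1,-2,0.76,0,0,0,0,-1,-2,0.76,0,0,0,0,-1,-2,0.76,-0.7,0,0,0,-1,0,0,0,0,0,0,-1,0,0,0,0,0,0,-1,0,0,0,0,0,0,-1])

```text
time_s: 63.48
eef_pos: [431.9, 110.9, 230.6]
ee_rot: [-0.0, 0.998, 0.07, -0.0]
force: [0.1, 0.1, -0.9]
grip_width: 0.09
```

```bash
python3 plan.py 488 141.8 164 -5; python3 -c "
from h import *
im,_=shot('wrist','w38');crop(im,265,105,325,155,13,'w38b')"
```

```text
p [431.9 110.9 230.6] psi 8.07 tilt 0.02 F [ 0.1  0.1 -0.9] g 0.09 t 63.48
rot units z 2.61 tiltfix [-0.  0.  0.] ; shift cm (at target psi) [ 5.32 -3.57  6.66]  (cur psi) [ 6.   -2.27  6.66]
```

View pics/w38b.png

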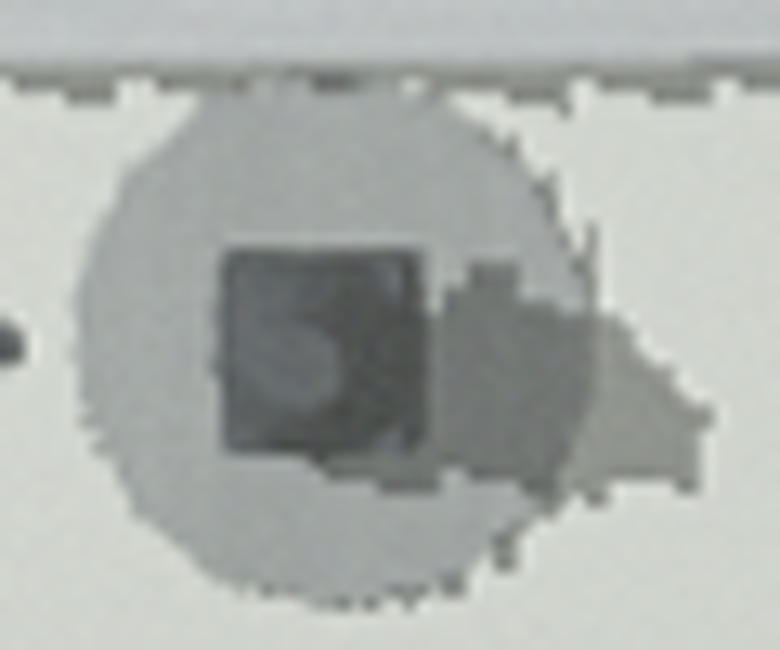

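```bash
python3 plan.py 487.6 142.6 195 8.1
```

```text
p [431.9 111.  230.5] psi 8.07 tilt 0.04 F [ 0.4 -0.1 -0.2] g 0.09 t 63.53
rot units z -0.01 tiltfix [-0.    0.01  0.  ] ; shift cm (at target psi) [ 5.96 -2.35  3.55]  (cur psi) [ 5.96 -2.35  3.55]
```

Emit:
carry_out(steps=[2,-0.78,0,0,0,0,-1,2,-0.78,0,0,0,0,-1,1.96,-0.79,0,0,0,0,-1,0,0,0,0,0,0,-1,0,0,1.2,0,0,0,-1,0,0,1.2,0,0,0,-1,0,0,1.1,0,0,0,-1,0,0,0,0,0,0,-1,0,0,0,0,0,0,-1,0,0,0,0,0,0,-1])

```text
time_s: 64.37
eef_pos: [487.6, 142.5, 196.6]
ee_rot: [0.0, 0.998, 0.07, 0.0]
force: [1.0, -0.1, -0.8]
grip_width: 0.09
```

```bash
python3 plan.py 487.6 142.6 178 8.1; python3 -c "
from h import *
im,ps=shot('wrist','w39');crop(im,260,160,380,330,4,'w39a')
P=lambda x,y:(260+x/4,170+y/4)"
```

```text
p [487.6 142.5 196.6] psi 8.07 tilt 0.03 F [ 1.  -0.1 -0.8] g 0.09 t 64.37
rot units z -0.01 tiltfix [ 0.   -0.01  0.  ] ; shift cm (at target psi) [ 0.   -0.01  1.86]  (cur psi) [ 0.   -0.01  1.86]
```

View pics/w39a.png

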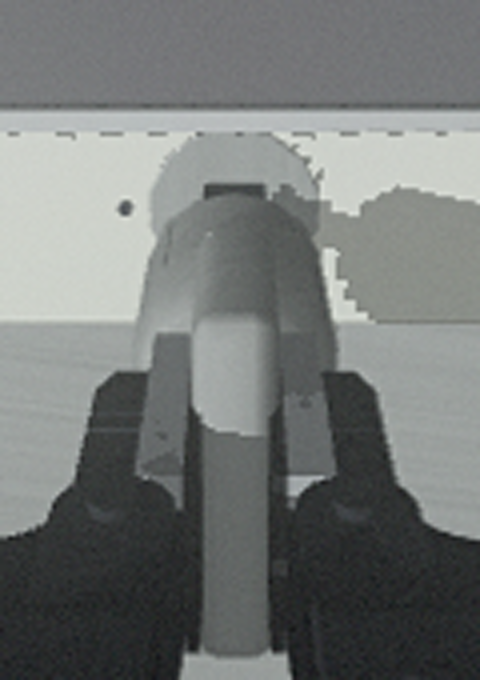

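Emit:
carry_out(steps=[0,0,0.7,0,0,0,-1,0,0,0.7,0,0,0,-1,0,0,0.5,0,0,0,-1,0,0,0.4,0,0,0,-1,0,0,0,0,0,0,-1,0,0,0,0,0,0,-1])

```text
time_s: 64.92
eef_pos: [487.3, 142.4, 172.9]
ee_rot: [-0.0, 0.998, 0.07, -0.0]
force: [-0.1, 0.2, -0.7]
grip_width: 0.091
```

Emit:
carry_out(steps=[0,0,0.3,0,0,0,-1,0,0,0.3,0,0,0,-1,0,0,0,0,0,0,-1,0,0,0,0,0,0,-1])

```text
time_s: 65.25
eef_pos: [487.2, 142.4, 167.0]
ee_rot: [-0.0, 0.998, 0.07, -0.0]
force: [0.1, 0.4, -1.2]
grip_width: 0.09
```

Emit:
carry_out(steps=[0,0,0.2,0,0,0,-1,0,0,0,0,0,0,-1,0,0,0,0,0,0,-1])

```text
time_s: 65.5
eef_pos: [487.2, 142.5, 165.0]
ee_rot: [-0.0, 0.998, 0.07, -0.0]
force: [-0.5, -0.3, -1.0]
grip_width: 0.087
```

Emit:
carry_out(steps=[0,0,0,0,0,1,-1,0,0,0,0,0,1,-1,0,0,0,0,0,0,-1,0,0,0,0,0,0,-1])

```text
time_s: 65.83
eef_pos: [487.5, 142.5, 165.2]
ee_rot: [-0.0, 1.0, -0.016, 0.0]
force: [1.1, 0.5, -0.6]
grip_width: 0.094
```

```bash
python3 plan.py 488 141.8 164 -5; python3 -c "
from h import *
s=readout.sense();print(s['wrist_torque'],s['tau'][5])"
```

```text
p [487.5 142.5 165.2] psi -1.80 tilt 0.04 F [ 1.1  0.5 -0.6] g 0.094 t 65.83
rot units z 0.64 tiltfix [-0.   -0.01  0.  ] ; shift cm (at target psi) [0.06 0.06 0.12]  (cur psi) [0.05 0.06 0.12]
[ 0.08001579 -0.26290251 -0.01103457] 0.3112833760678768
```

Emit:
carry_out(steps=[0,0,0,0,0,0.6,-1,0,0,0,0,0,0,-1,0,0,0,0,0,0,-1])

```text
time_s: 66.08
eef_pos: [487.6, 142.5, 165.3]
ee_rot: [-0.0, 0.999, -0.042, 0.0]
force: [1.9, 1.2, -1.8]
grip_width: 0.091
```

```bash
python3 plan.py 488 141.8 164 -5; python3 -c "
from h import *
s=readout.sense();print(s['wrist_torque'],s['tau'][5])"
```

```text
p [487.6 142.5 165.3] psi -4.77 tilt 0.06 F [ 1.9  1.2 -1.8] g 0.091 t 66.08
rot units z 0.05 tiltfix [-0.   -0.01  0.  ] ; shift cm (at target psi) [0.05 0.07 0.13]  (cur psi) [0.05 0.07 0.13]
[ 0.23485136 -0.46685685  0.00732608] 0.159601466730237
```

Emit:
carry_out(steps=[0,0,0,0,0,0.4,-1,0,0,0,0,0,0,-1,0,0,0,0,0,0,-1])

```text
time_s: 66.33
eef_pos: [487.6, 142.5, 165.3]
ee_rot: [-0.0, 0.998, -0.059, 0.001]
force: [3.1, 1.6, -0.6]
grip_width: 0.086
```

```bash
python3 plan.py 488 141.8 164 -5; python3 -c "
from h import *
s=readout.sense();print(s['wrist_torque'],s['tau'][5])"
```

```text
p [487.6 142.5 165.3] psi -6.80 tilt 0.06 F [ 3.1  1.6 -0.6] g 0.086 t 66.33
rot units z -0.36 tiltfix [-0.   -0.01  0.  ] ; shift cm (at target psi) [0.04 0.07 0.13]  (cur psi) [0.05 0.07 0.13]
[ 0.25670703 -0.70295381 -0.06239543] 0.11462131049484015
```

Emit:
carry_out(steps=[0,0,0,0,0,1,-1,0,0,0,0,0,0,-1,0,0,0,0,0,0,-1])

```text
time_s: 66.58
eef_pos: [487.7, 142.5, 165.3]
ee_rot: [-0.0, 0.995, -0.102, 0.001]
force: [3.5, 2.2, -1.3]
grip_width: 0.09
```

```bash
python3 plan.py 488 141.8 164 -5; python3 -c "
from h import *
s=readout.sense();print(s['wrist_torque'],s['tau'][5])
im,ps=shot('wrist','w40');crop(im,260,160,380,330,4,'w40a')"
```

```text
p [487.7 142.5 165.3] psi -11.75 tilt 0.07 F [ 3.5  2.2 -1.3] g 0.09 t 66.58
rot units z -1.35 tiltfix [-0.   -0.01  0.  ] ; shift cm (at target psi) [0.04 0.07 0.13]  (cur psi) [0.05 0.06 0.13]
[ 0.3591483  -0.90964929  0.0788725 ] 0.3159406129270792
```

View pics/w40a.png

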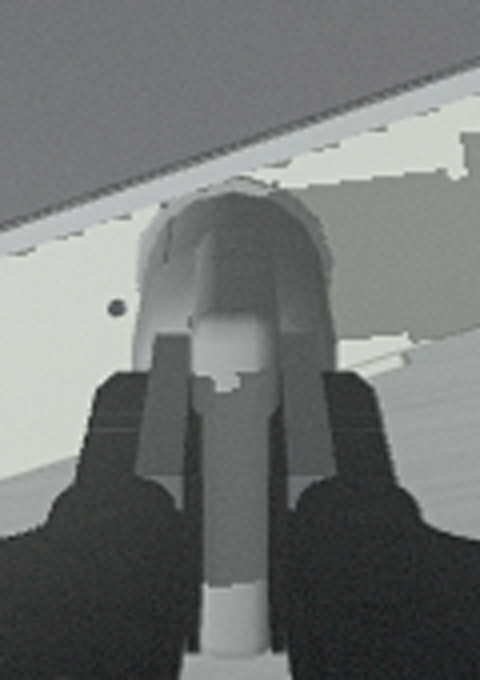

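Emit:
carry_out(steps=[0,0,0,0,0,0.5,-1,0,0,0,0,0,0,-1,0,0,0,0,0,0,-1,0,0,0,0,0,0,-1])

```text
time_s: 66.97
eef_pos: [487.6, 142.5, 165.3]
ee_rot: [-0.0, 0.992, -0.124, 0.001]
force: [4.7, 1.5, -0.7]
grip_width: 0.089
```

```bash
python3 plan.py 487.6 142.5 165 8.1; python3 -c "
from h import *
s=readout.sense();print(s['wrist_torque'],s['tau'][5])"
```

```text
p [487.6 142.5 165.3] psi -14.27 tilt 0.06 F [ 4.7  1.5 -0.7] g 0.089 t 66.97
rot units z -4.47 tiltfix [-0.   -0.01  0.  ] ; shift cm (at target psi) [-0.   -0.    0.03]  (cur psi) [-0.   -0.    0.03]
[ 0.3172081  -1.0838381   0.12654282] 0.11071746703237295
```

Emit:
carry_out(steps=[0,0,0,0,0,-1,-1,0,0,0,0,0,-1,-1,0,0,0,0,0,-1,-1,0,0,0,0,0,-1,-1,0,0,0,0,0,-0.2,-1,0,0,0,0,0,0,-1,0,0,-0.5,0,0,0,-1,0,0,-1,0,0,0,-1,0,0,-2,0,0,0,-1,0,0,-2,0,0,0,-1,0,0,-1.5,0,0,0,-1,-2,0.76,0,0,0,0,-1,-2,0.76,0,0,0,0,-1,-2,0.76,0,0,0,0,-1,0,0,0,0,0,0,-1,0,0,0,0,0,0,-1,0,0,0,0,0,0,-1])

```text
time_s: 68.38
eef_pos: [430.6, 113.1, 235.7]
ee_rot: [-0.0, 0.998, 0.057, 0.0]
force: [0.8, 0.4, -1.3]
grip_width: 0.092
```

```bash
python3 plan.py 488 141.8 164 8.1; python3 -c "
from h import *
im,_=shot('wrist','w41');crop(im,230,105,340,175,7,'w41b')"
```

```text
p [430.6 113.1 235.7] psi 6.54 tilt 0.02 F [ 0.8  0.4 -1.3] g 0.092 t 68.38
rot units z -0.31 tiltfix [-0. -0.  0.] ; shift cm (at target psi) [ 6.09 -2.03  7.17]  (cur psi) [ 6.03 -2.2   7.17]
```

View pics/w41b.png

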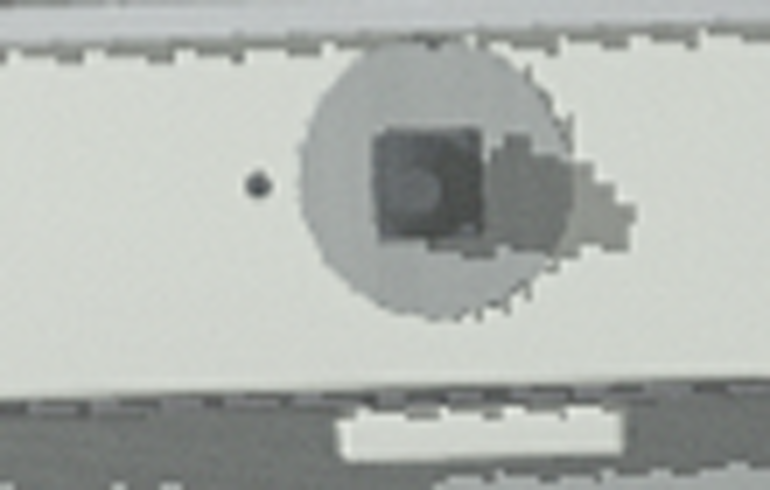

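```bash
python3 plan.py 446 -448 230 8.1
```

```text
p [430.7 113.2 235.5] psi 6.55 tilt 0.01 F [-0.4 -0.1 -0.7] g 0.092 t 68.43
rot units z -0.31 tiltfix [-0. -0.  0.] ; shift cm (at target psi) [-6.39 55.77  0.55]  (cur psi) [-4.88 55.93  0.54]
```

Emit:
carry_out(steps=[-0.3,2,0,0,0,0,-1,-0.3,3.5,0,0,0,0,-1,-0.3,3.6,0,0,0,0,-1,-0.3,3.6,0,0,0,0,-1,-0.3,3.6,0,0,0,0,-1,-0.3,3.6,0,0,0,0,-1,-0.3,3.6,0,0,0,0,-1,-0.3,3.6,0,0,0,0,-1,-0.3,3.6,0,0,0,0,-1,-0.3,3.6,0,0,0,0,-1,-0.3,3.6,0,0,0,0,-1,-0.3,3.6,0,0,0,0,-1,-0.3,3.6,0,0,0,0,-1,-0.3,3.6,0,0,0,0,-1,-0.3,3.6,0,0,0,0,-1,-0.3,3.6,0,0,0,0,-1,0,0,0,0,0,0,-1,0,0,0,0,0,0,-1,0,0,0,0,0,0,-1,0,0,0,0,0,0,-1])

```text
time_s: 70.1
eef_pos: [447.0, -446.8, 235.2]
ee_rot: [-0.0, 0.998, 0.058, 0.0]
force: [-0.3, -0.3, -0.6]
grip_width: 0.091
```

```bash
python3 plan.py 446 -448 80 6.54; python3 -c "
from h import *
im,_=shot('wrist','w42')"
```

```text
p [ 447.  -446.8  235.2] psi 6.63 tilt 0.02 F [-0.3 -0.3 -0.6] g 0.091 t 70.1
rot units z 0.02 tiltfix [-0. -0.  0.] ; shift cm (at target psi) [-0.11  0.1  15.52]  (cur psi) [-0.12  0.11 15.52]
```

View pics/w42.png

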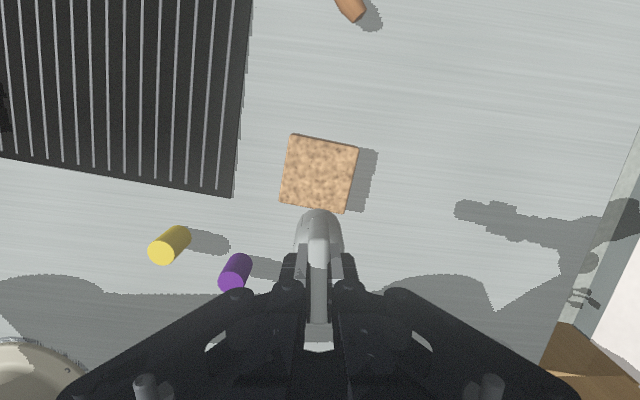

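Emit:
carry_out(steps=[-0.1,0.1,2.2,0,0,0,-1,0,0,2.2,0,0,0,-1,0,0,2.2,0,0,0,-1,0,0,2.2,0,0,0,-1,0,0,2.2,0,0,0,-1,0,0,2.2,0,0,0,-1,0,0,1.5,0,0,0,-1,0,0,0.7,0,0,0,-1,0,0,0,0,0,0,-1,0,0,0,0,0,0,-1,0,0,0,0,0,0,-1])

```text
time_s: 71.07
eef_pos: [446.1, -449.3, 82.7]
ee_rot: [0.001, 0.998, 0.057, 0.001]
force: [-0.3, 0.2, -1.2]
grip_width: 0.087
```

Emit:
carry_out(steps=[0,0,0.3,0,0,0,-1,0,0,0.2,0,0,0,-1,0,0,0,0,0,0,-1,0,0,0,0,0,0,-1])

```text
time_s: 71.4
eef_pos: [445.6, -449.0, 76.1]
ee_rot: [-0.0, 0.998, 0.057, -0.0]
force: [-0.7, -0.3, -1.3]
grip_width: 0.088
```

Emit:
carry_out(steps=[0,0,0.1,0,0,0,-1,0,0,0.1,0,0,0,-1,0,0,0,0,0,0,-1,0,0,0,0,0,0,-1])

```text
time_s: 71.73
eef_pos: [445.6, -449.0, 74.0]
ee_rot: [-0.0, 0.998, 0.057, -0.0]
force: [0.5, -0.9, -0.5]
grip_width: 0.09
```

Emit:
carry_out(steps=[0,0,0.1,0,0,0,-1,0,0,0.05,0,0,0,-1,0,0,0,0,0,0,-1,0,0,0,0,0,0,-1])

```text
time_s: 72.07
eef_pos: [445.6, -449.0, 72.6]
ee_rot: [0.0, 0.998, 0.057, 0.0]
force: [0.1, 0.4, -1.6]
grip_width: 0.087
```

Emit:
carry_out(steps=[0,0,0.1,0,0,0,-1,0,0,0,0,0,0,-1,0,0,0,0,0,0,-1])

```text
time_s: 72.32
eef_pos: [445.7, -449.1, 72.5]
ee_rot: [0.0, 0.998, 0.057, 0.0]
force: [-1.4, 2.3, 5.2]
grip_width: 0.089
```

Standing on the cork (contact at the same height as picked). Release.

Emit:
carry_out(steps=[0,0,-0.05,0,0,0,-0.9,0,0,0,0,0,0,-0.7,0,0,0,0,0,0,-0.4,0,0,0,0,0,0,-0.1,0,0,0,0,0,0,0,0,0,0,0,0,0,0,0,0,0,0,0,0,0,0,0,-1,0,0,0,0,0,0,-2,0,0,0,0,0,0,-2.5,0,0,0,0,0,0,-2.5,0,0,0,0,0,0,-2.5,0,0,0,0,0,0,-2.5,0,0,0,0,0,0,-2.5,0,0,0,0,0,0,0,0,0,0,0,0,0,0,0,0,0,0,0], grip_force=30)

```text
schema error: expected a multiple of 7 numbers
```

```bash
python3 plan.py 446 -448 80 6.54; python3 -c "
from h import *
im,_=shot('wrist','w43');shot('scene','s43');t,_=shot('top','t43')"
```

```text
p [ 445.7 -449.1   72.5] psi 6.57 tilt 0.04 F [-1.4  2.3  5.2] g 0.089 t 72.32
rot units z 0.01 tiltfix [ 0.01 -0.    0.  ] ; shift cm (at target psi) [ 0.04 -0.1  -0.75]  (cur psi) [ 0.04 -0.1  -0.75]
```

View pics/w43.png

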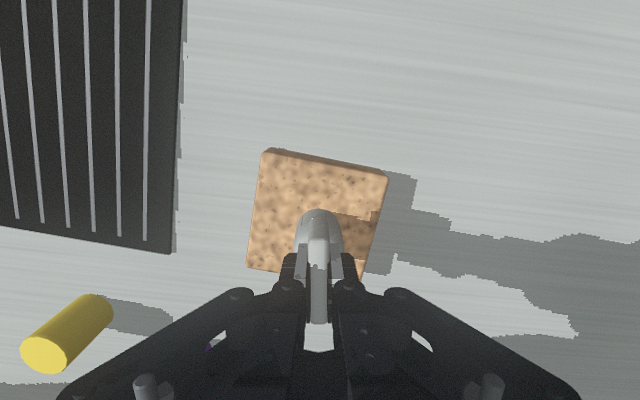

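View pics/s43.png

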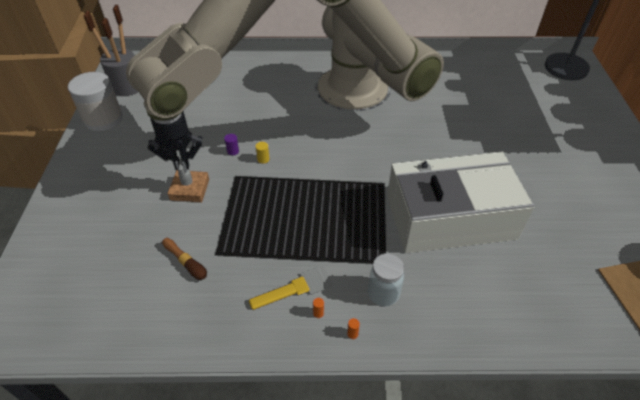

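View pics/t43.png

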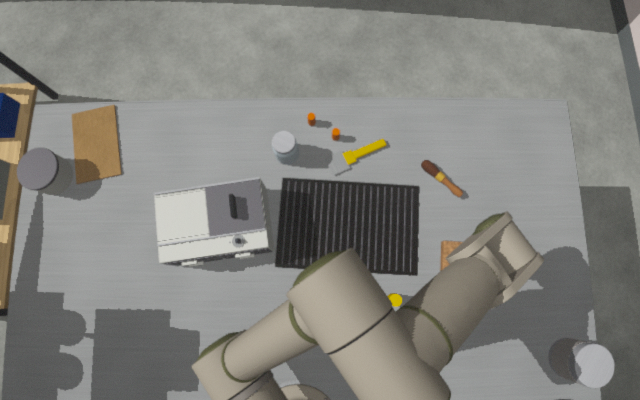

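Emit:
carry_out(steps=[0,0,-0.05,0,0,0,-0.9,0,0,0,0,0,0,-0.7,0,0,0,0,0,0,-0.4,0,0,0,0,0,0,-0.1,0,0,0,0,0,0,0,0,0,0,0,0,0,0,0,0,-1,0,0,0,0,0,0,-2,0,0,0,0,0,0,-2.5,0,0,0,0,0,0,-2.5,0,0,0,0,0,0,-2.5,0,0,0,0,0,0,-2.5,0,0,0,0,0,0,-2.5,0,0,0,0,0,0,0,0,0,0,0,0,0,0,0,0,0,0,0], grip_force=30)

```text
schema error: expected a multiple of 7 numbers
```

```bash
python3 plan.py 446 -448 80 6.54; python3 -c "
from h import *
im,_=shot('wrist','w44');t,_=shot('top','t44');s,_=shot('scene','s44');crop(s,150,120,290,230,5,'s44a')
cv2.imwrite('pics/t44c.png',cv2.resize(t[165:285,140:300],None,fx=5,fy=5))"
```

```text
p [ 445.7 -449.1   72.5] psi 6.57 tilt 0.03 F [-2.2  1.9  6.4] g 0.088 t 72.47
rot units z 0.01 tiltfix [ 0.01 -0.    0.  ] ; shift cm (at target psi) [ 0.04 -0.1  -0.75]  (cur psi) [ 0.05 -0.1  -0.75]
```

View pics/w44.png

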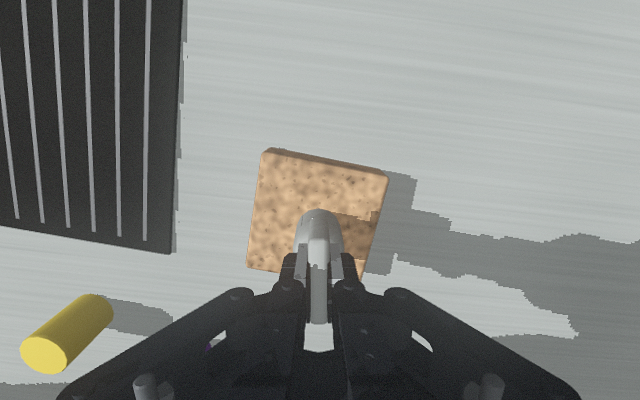

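View pics/s44a.png

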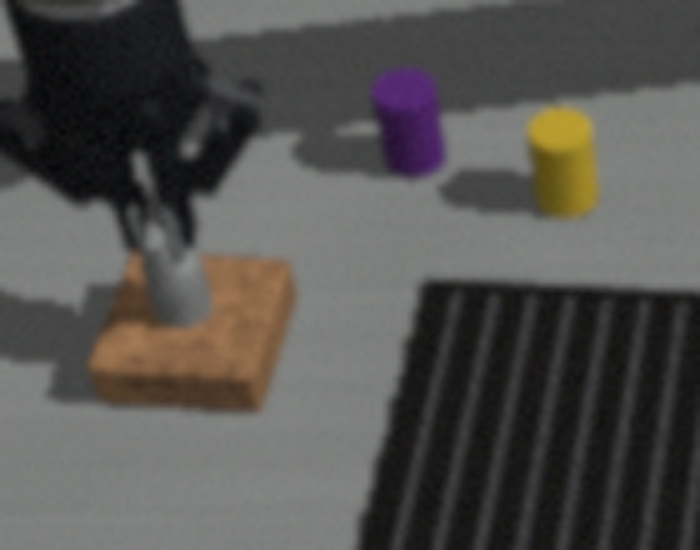

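View pics/t44c.png

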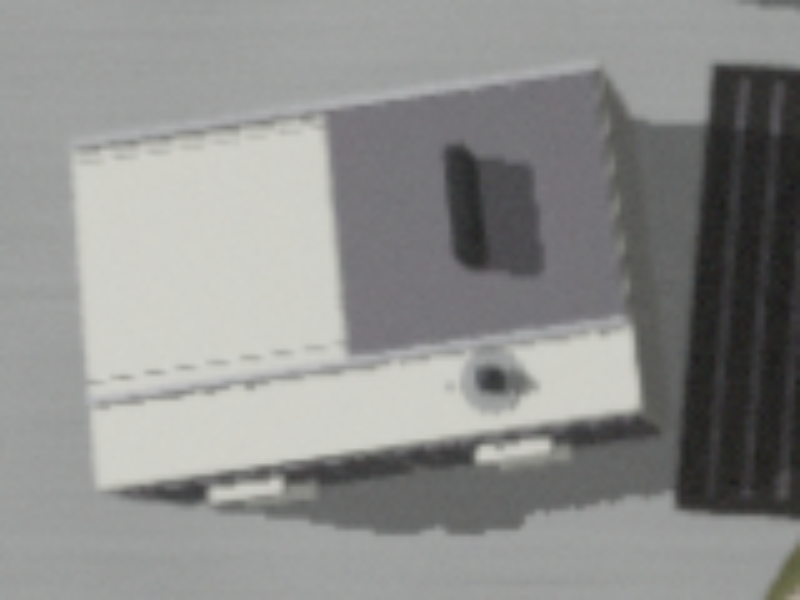

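Shorter call, one row of 7 at a time.

Emit:
carry_out(steps=[0,0,0,0,0,0,-0.8,0,0,0,0,0,0,-0.5,0,0,0,0,0,0,-0.2,0,0,0,0,0,0,0,0,0,0,0,0,0,0,0,0,0,0,0,0,0], grip_force=30)

```text
time_s: 73.12
eef_pos: [445.6, -448.9, 71.5]
ee_rot: [-0.0, 0.998, 0.057, -0.0]
force: [-0.7, 0.2, -0.1]
grip_width: 0.504
```

Emit:
carry_out(steps=[0,0,-1,0,0,0,0,0,0,-2,0,0,0,0,0,0,-2.5,0,0,0,0,0,0,-2.5,0,0,0,0,0,0,-2.5,0,0,0,0,0,0,-2.5,0,0,0,0,0,0,0,0,0,0,0,0,0,0,0,0,0,0])

```text
time_s: 73.78
eef_pos: [445.9, -449.3, 203.5]
ee_rot: [0.001, 0.998, 0.057, 0.001]
force: [-1.2, -0.1, -0.8]
grip_width: 0.498
```

```bash
python3 plan.py 446 -448 80 6.54; python3 -c "
from h import *
im,_=shot('wrist','w45');s,_=shot('scene','s45');crop(s,150,120,290,230,5,'s45a')"
```

```text
p [ 445.9 -449.3  203.5] psi 6.56 tilt 0.19 F [-1.2 -0.1 -0.8] g 0.498 t 73.78
rot units z 0.00 tiltfix [ 0.03 -0.02  0.  ] ; shift cm (at target psi) [ 0.03 -0.13 12.35]  (cur psi) [ 1.000e-02 -1.700e-01  1.234e+01]
```

View pics/w45.png

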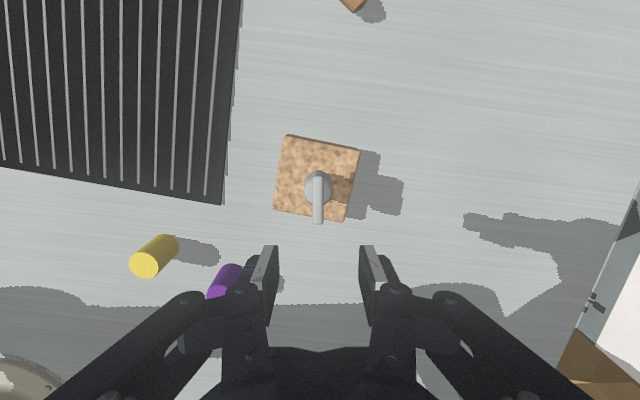

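View pics/s45a.png

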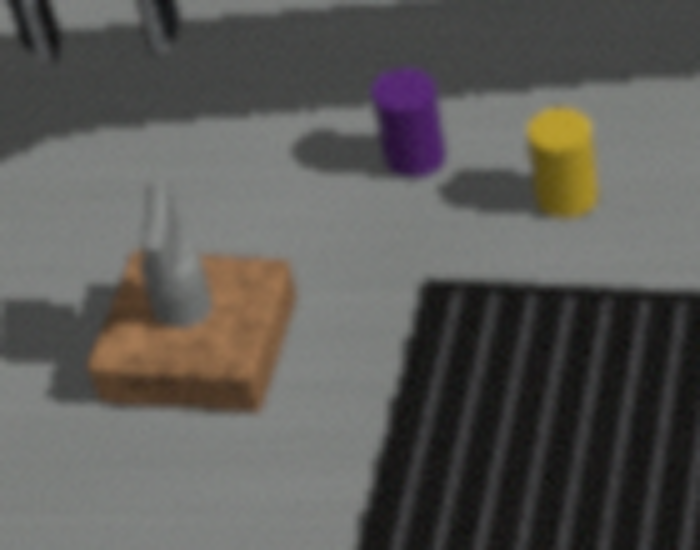

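```bash
python3 plan.py 574.5 155 215 8.1
```

```text
p [ 445.4 -448.6  200.8] psi 6.56 tilt 0.09 F [-0.   0.1 -0.4] g 0.5 t 73.88
rot units z -0.31 tiltfix [-0.02  0.01  0.  ] ; shift cm (at target psi) [ 21.29 -57.94  -1.42]  (cur psi) [ 19.73 -58.49  -1.35]
```

Emit:
carry_out(steps=[0,0,-2,0,0,-0.31,0,1.18,-3.22,0,0,0,0,0.5,1.18,-3.22,0,0,0,0,0.5,1.18,-3.22,0,0,0,0,0.5,1.18,-3.22,0,0,0,0,0.5,1.18,-3.22,0,0,0,0,0.5,1.18,-3.22,0,0,0,0,0.5,1.18,-3.22,0,0,0,0,0.5,1.18,-3.22,0,0,0,0,0.5,1.18,-3.22,0,0,0,0,0.5,1.18,-3.22,0,0,0,0,0.5,1.18,-3.22,0,0,0,0,0.5,1.18,-3.22,0,0,0,0,0.5,1.18,-3.22,0,0,0,0,0.5,1.18,-3.22,0,0,0,0,0.5,1.18,-3.22,0,0,0,0,0.5,1.18,-3.22,0,0,0,0,0.5,1.18,-3.22,0,0,0,0,0.5,1.2,-3.2,0,0,0,0,0.5,0,0,0,0,0,0,0.5])

```text
time_s: 75.55
eef_pos: [574.0, 159.6, 220.0]
ee_rot: [-0.001, 0.997, 0.073, -0.001]
force: [-0.3, -0.3, -0.0]
grip_width: 0.75
```

Emit:
carry_out(steps=[0,0,0,0,0,0,0,0,0,0,0,0,0,0,0,0,0,0,0,0,0])

```text
time_s: 75.8
eef_pos: [574.1, 153.6, 221.1]
ee_rot: [0.0, 0.998, 0.07, -0.001]
force: [0.4, -0.2, -0.9]
grip_width: 0.498
```

```bash
python3 plan.py 575 155 136 8.1; python3 -c "
from h import *
im,_=shot('wrist','w46')"
```

```text
p [574.1 153.6 221.1] psi 8.05 tilt 0.07 F [ 0.4 -0.2 -0.9] g 0.498 t 75.8
rot units z -0.01 tiltfix [0.   0.01 0.  ] ; shift cm (at target psi) [ 0.11 -0.12  8.51]  (cur psi) [ 0.12 -0.12  8.51]
```

View pics/w46.png

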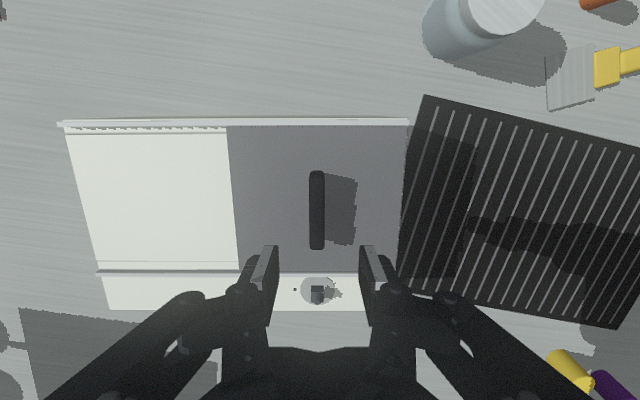

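Emit:
carry_out(steps=[0.1,-0.1,2,0,0,0,0,0,0,2,0,0,0,0,0,0,2,0,0,0,0,0,0,1.5,0,0,0,0,0,0,1,0,0,0,0,0,0,0,0,0,0,0,0,0,0,0,0,0,-1,0,0,0,0,0,0,-1,0,0,0,0,0,0,-1,0,0,0,0,0,0,-1,0,0,0,0,0,0,-1], grip_force=25)

```text
time_s: 76.77
eef_pos: [575.7, 155.7, 137.9]
ee_rot: [0.0, 0.997, 0.071, 0.001]
force: [-0.8, -2.0, 5.9]
grip_width: 0.137
```

Emit:
carry_out(steps=[0,-0.2,0,0,0,0,-1,0,-0.2,0,0,0,0,-1,0,0,0,0,0,0,-1,0,0,0,0,0,0,-1])

```text
time_s: 77.1
eef_pos: [575.1, 159.9, 137.9]
ee_rot: [-0.0, 0.997, 0.071, 0.001]
force: [-1.0, -0.5, 6.0]
grip_width: 0.132
```

Emit:
carry_out(steps=[0,-0.1,0,0,0,0,-1,0,-0.1,0,0,0,0,-1,0,0,0,0,0,0,-1,0,0,0,0,0,0,-1])

```text
time_s: 77.43
eef_pos: [575.0, 160.6, 137.9]
ee_rot: [0.001, 0.997, 0.071, 0.001]
force: [-1.6, -6.6, 6.5]
grip_width: 0.135
```

Emit:
carry_out(steps=[0,0.2,0,0,0,0,-1,0,0.2,0,0,0,0,-1,0,0.15,0,0,0,0,-1,0,0,0,0,0,0,-1,0,0,0,0,0,0,-1])

```text
time_s: 77.85
eef_pos: [575.7, 156.3, 137.9]
ee_rot: [-0.0, 0.997, 0.071, 0.001]
force: [-0.9, 0.2, 6.2]
grip_width: 0.133
```

Emit:
carry_out(steps=[0,0.15,0,0,0,0,-1,0,0,0,0,0,0,-1,0,0,0,0,0,0,-1])

```text
time_s: 78.1
eef_pos: [575.8, 155.3, 137.9]
ee_rot: [-0.0, 0.997, 0.071, 0.001]
force: [-0.4, 1.8, 5.9]
grip_width: 0.133
```

Door back shut (stop at 155.1). Release and lift.

Emit:
carry_out(steps=[0,0,0,0,0,0,-0.6,0,0,0,0,0,0,-0.2,0,0,0,0,0,0,0,0,0,0,0,0,0,0,0,0,0,0,0,0,0])

```text
time_s: 78.52
eef_pos: [575.3, 154.7, 136.4]
ee_rot: [0.0, 0.997, 0.071, -0.0]
force: [-0.6, -0.3, 0.2]
grip_width: 0.499
```

Emit:
carry_out(steps=[0,0,-1.5,0,0,0,0,0,0,-2.5,0,0,0,0,0,0,-2.5,0,0,0,0,0,0,-2.5,0,0,0,0,0,0,-2.5,0,0,0,0,0,0,0,0,0,0,0,0,0,0,0,0,0,0,0,0,0,0,0,0,0])

```text
time_s: 79.18
eef_pos: [575.0, 154.7, 250.5]
ee_rot: [-0.0, 0.997, 0.071, -0.001]
force: [-0.1, -0.3, -0.6]
grip_width: 0.503
```

```bash
python3 -c "
from h import *
im,_=shot('wrist','w47');s,_=shot('scene','s47')"
```

```text
(no output)
```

View pics/w47.png

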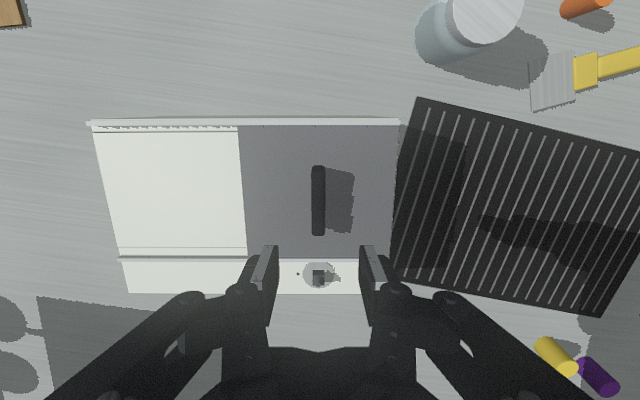

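View pics/s47.png

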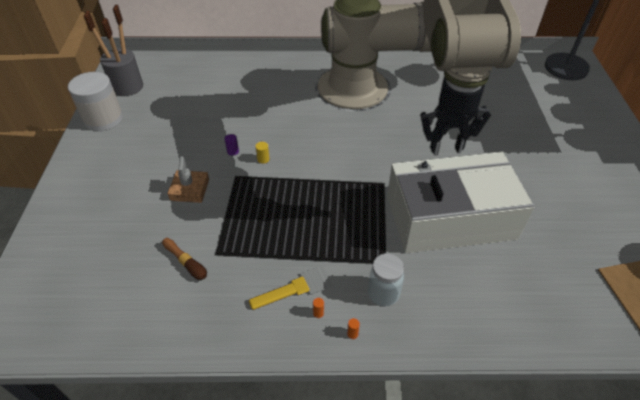

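The door is shut, the key stands on the cork near scene px (186,175), the bystanders are where they were, and the gripper is clear of everything. Handing in.

```bash
python3 -c "
from rig import finish_job
print(finish_job())"
```

```text
the job is handed in; nothing more can be done
None
```

The job is done and handed in at about 79 s of the 210 s; `finish_job` gave no verdict.

- **Cups:** Four were on the mat (cup1, cup2, cup4 and cup5; cup3 was absent). I nested them mouth down in the bay, smallest to largest. Each touched down at the height expected for the bay floor. Cup1 was found about 30 mm from where it had stood, so I measured it again before picking it up.
- **Door and lock:** I slid the door to its shut stop and turned the lock clockwise with the key. As a check I pulled the handle. The door was held after about 5 mm, and I pushed it back to within about 0.2 mm of the stop.
- **Key:** It stands upright on the cork block in the last pictures. The jar, scraper and brush look unmoved.
- **What disagreed:**
    - While turning the key, the wrist torque never rose clearly at the stop. It stayed near 0.1 N m, then fell to about zero as the key went on past where the stop should be.
    - I lifted the key off to look and saw the stub's square parallel to the unit. I seated it again and turned against the stop, and the stub did not move any further.
    - The stub's final position and the door pull both say the lock is home.

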